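Recharge the drying canister of the bonding bench

ROBOT

A 6-joint arm with a two-finger parallel gripper is mounted at the origin on the work surface. World frame = base frame: x ahead of the robot, y to its left, z up, the work surface at z = 0. Lengths are in m, angles in rad, forces in N, time in s.
With the tool pointing down it reaches from about 0.325 to 0.75 m from the base axis. Payload 7.6 kg.
Tool frame: the origin (TCP) lies midway between the tips of the shut fingers; the grasp point (between the pads) lies 19 mm behind it (bot.hold_point_z is the distance from the TCP to the grasp point, in m); z points along the fingers, x is the direction in which the jaws open and shut, and the axes are right-handed (so a half turn about z gives the same grasp; the last joint's range is limited). The gripper opens to 85 mm and grips with 20 to 120 N. Pads are 22 mm wide; open, the fingers measure 114 mm over their backs; the gripper's body (76 mm by 85 mm) begins 54 mm behind the grasp point. The pads swing forward as they close: fully open they stand 13 mm farther back than shut.
Start: joints at [1.062, 0.052, 1.401, -0, 1.689, -0.07], TCP at [0.223, 0.475, 0.231] pointing down, gripper open.
Joint ranges: [-2.9, 2.9], [-0.91, 2.17], [0.12, 2.37], [-1.06, 4.2], [0.26, 2.73], [-2.93, 2.93]. Speed limits (rad/s): [2.57, 2.57, 3.01, 3.14, 3.14, 3.14].

INTERFACE

Orientations are given as a 3x3 rotation matrix whose columns are the frame's x, y, z axes.
In Python, from cell import bot gives the robot as it stands.
- The arm moves only by the tool arm_command, never from a script. Its argument "deltas" is a list of rows, each an object of numbers: "dx", "dy", "dz": the shift along the world's x, y, z each as a share of 0.1 m, from -1 to 1; "spin": the turn about the world's z as a share of 60 degrees, from -1 to 1. In form: [{"dx": .., "dy": .., "dz": .., "spin": ..}, ...]. A call has 1 to 20 rows; each row is the pose to reach, as a shift and turn from the pose measured when the call began; what a row does not reach only later rows make up. A row lasts 1/10 s, in which the tool goes at most 50 mm and 8.59 degrees, less where a joint would pass 70% of its speed; a pose out of reach is approached as far as the arm can. A call with a number of a shift or a turn outside -1 to 1 is refused whole. A call with a gripper value outside its range is refused whole. "jaw" is the opening, from -1 (shut) to 1 (fully open), set as the call begins (left out, the last holds). The fingers move at their own pace and stop on an object; "squeeze" is the grip in N (left out, the last holds). Time passes only in rows, so rows that repeat a pose let the fingers close. It gives the time, the measured TCP pose, the force and the opening at its end, in the units of the state.
- bot.get_state(): the state, without advancing time (a new reading comes with each control period).
- bot.camera(name): name is "scene" or "top" or "wrist"; returns a dict with "img" (480x640x3 uint8, red, green, blue), "fx", "fy", "cx", "cy" (pixels), "view" (4x4, takes a point from world to camera coordinates); the wrist camera has in their place "T_tool_cam" (4x4, takes a point from camera to tool coordinates, whose origin is the TCP and whose axes are the tool frame's). Camera axes: x right, y up, looking along -z (the intrinsics and any distortion apply to the point x, -y, -z); pixel columns grow to the right and rows downward; lengths in m; the calibration is good to about 2 mm. A picture is of the moment at which its call begins: read the wrist's pose just before it. There is no depth.
- bot.job_done(): hands the job in, once; it reports no verdict.
The state is a dict: "t": time; "qpos": joint angles; "qd": joint speeds; "tau": joint torques, N m; "eef_pos": TCP position; "tcp_rot": TCP orientation; "contact_force": force on the tool from outside, world axes, zero at the start; "wrist_torque": the same for the moment, N m; "opening": finger opening in m.
Only numpy, scipy, OpenCV 4.12 (cv2) and the standard library are available. Lean on these libraries where they do the work, as an engineer would, in place of code of your own. Each camera call takes 0.05 s, during which the arm holds its last target.

TASK

Use the scoop to move every drying lump from the long tray into the canister (never touch the lumps with the fingers), and put the empty scoop back upright on its rubber mat. Only when all the lumps are in, set the lid on the canister and press it down until it has pushed the stiff rubber collar fully down and sits flush on the rim; last, take the humidity probe from its stand and push it fully home into the sensor well beside the canister. Leave the other things on the bench alone.

Things in the scene. Friction and masses are not known exactly. Their poses are not given: they have to be found in the camera images.
- tray: fixed open dark grey metal tray, 292 long (local x) x 96 wide, sides 50 high. Origin: centre of the underside. Floor top 3 above it, flat for x -110 to +110, 88 wide between 4 thick side walls; beyond that the ends slope outward and up at 50 degrees to 41, then stand upright to 65. At the start the lumps lie towards the -x end (nearer the robot); the last 62 mm of floor at +x are free
- lump0: pale glazed ceramic drying lump, roundish knobbly, about 27 across, 14 g; origin at its centre. 6 to 10 lumps are present, all start in the tray; absent ones read None. They slide on metal at about 12 degrees of slope
- lump1: pale glazed ceramic drying lump, roundish knobbly, about 27 across, 14 g; origin at its centre. 6 to 10 lumps are present, all start in the tray; absent ones read None. They slide on metal at about 12 degrees of slope
- lump2: pale glazed ceramic drying lump, roundish knobbly, about 27 across, 14 g; origin at its centre. 6 to 10 lumps are present, all start in the tray; absent ones read None. They slide on metal at about 12 degrees of slope
- lump3: pale glazed ceramic drying lump, roundish knobbly, about 27 across, 14 g; origin at its centre. 6 to 10 lumps are present, all start in the tray; absent ones read None. They slide on metal at about 12 degrees of slope
- lump4: pale glazed ceramic drying lump, roundish knobbly, about 27 across, 14 g; origin at its centre. 6 to 10 lumps are present, all start in the tray; absent ones read None. They slide on metal at about 12 degrees of slope
- lump5: pale glazed ceramic drying lump, roundish knobbly, about 27 across, 14 g; origin at its centre. 6 to 10 lumps are present, all start in the tray; absent ones read None. They slide on metal at about 12 degrees of slope
- lump6: pale glazed ceramic drying lump, roundish knobbly, about 27 across, 14 g; origin at its centre. 6 to 10 lumps are present, all start in the tray; absent ones read None. They slide on metal at about 12 degrees of slope
- lump7: pale glazed ceramic drying lump, roundish knobbly, about 27 across, 14 g; origin at its centre. 6 to 10 lumps are present, all start in the tray; absent ones read None. They slide on metal at about 12 degrees of slope
- lump8: pale glazed ceramic drying lump, roundish knobbly, about 27 across, 14 g; origin at its centre. 6 to 10 lumps are present, all start in the tray; absent ones read None. They slide on metal at about 12 degrees of slope
- lump9: pale glazed ceramic drying lump, roundish knobbly, about 27 across, 14 g; origin at its centre. 6 to 10 lumps are present, all start in the tray; absent ones read None. They slide on metal at about 12 degrees of slope
- scoop: loose steel scoop, 0.22 kg. Pan 60 long (local x -30 to +30) x 80 wide, floor 1.5 thick, mouth at +x; side walls 30 high, 3 thick, end 8 short of the lip; back wall 40 high. Origin: centre of the pan's underside, z up. A post on the back wall carries a rubber grip bar over the pan: 66 long (x -41 to +25), 20 wide (y), z 62 to 86, to be pinched across y. The pan holds about 4 lumps
- mat: fixed black rubber mat, 150 (local x) x 120 x 3, the scoop's place; origin at the centre of its underside
- station: fixed drying station. Origin: on the canister's axis, at bench height. Aluminium canister: outer radius 58, inner radius 53, inner floor 9 and rim 95 above the origin. Base plate 8 thick. The sensor well stands at local -x
- collar (a joint): slide of the black rubber collar around the canister's mouth (outer radius 64, inner 59): 0 = up, its top 12 mm above the rim; 0.012 = fully down, its top level with the rim. Stays where it is pushed; about 10 N to push; it begins up or up to 2 mm down
- lid: loose round grey lid, 0.16 kg. Origin: centre of the underside of its plug. Plug radius 49 (bevelled) from z 0 to 14, flange radius 64 from 14 to 20, knob radius 14 from 20 to 50. Lies on the bench plug down at the start. Fully home its flange underside is on the rim, so its origin is 81 above the station's origin; resting on the raised collar it is up to 12 higher
- stand: fixed black block 60 x 60 x 40 with a hole 35 deep that holds the probe upright; origin at the centre of its underside
- probe: loose humidity probe, 50 g, upright: steel pin diameter 10, 50 long, under a black round handle diameter 22 from z 50 to 105. Origin: tip of the pin, z up along it
- probe_tip (a point): tip of the pin (the probe's origin)
- well (a point): centre of the mouth of the sensor well: a grey block 50 x 50, its top 70 above the bench, 135 from the canister's axis, with a hole of diameter 12.5, 54 deep. Fully home the shoulder of the probe's handle rests on the block, the tip 50 below this point
- supply: grey control box 100 x 130 x 55, not part of the job
- pot: dark red lidded pot, diameter 68, 68 high, not part of the job
- driver: screwdriver lying on the bench, not part of the job

How it is judged:
By the outcome, as a careful person would: the job done as asked, in the order asked, and still so for the second after the job is handed in, with the robot touching nothing.
Of lump0, lump1, lump2, lump3, lump4, lump5, lump6, lump7, lump8, lump9 only 6 to 10 are there at a start; the rules pass over those that are not, and their reading is None.
At some moment in a run one of lid, lump2, lump5 may be knocked a few centimetres aside while the robot is not near it.
It also fails if it takes over 210 s, if anything falls off the work surface, if the arm or the gripper's body presses on something with over 40 N, if the wrist force passes 120 N, or if a joint passes its speed limit or range.

## Working session

There is one attempt and no reset: what is moved stays moved. The work goes in short steps, Python scripts to look and compute and a tool call to move; the robot and the scene stay as the last step left them, time stands still between calls to the robot, and variables do not carry over. Pictures are saved under pics/ and viewed, and the job is handed in when it is done.

Besides the shell and the picture viewer there is one more tool, called after ">>>" by a JSON object that holds its "name" and its "arguments". arm_command: Moves the arm, as the interface text tells. Its arguments: {"type":"object","properties":{"deltas":{"type":"array","items":{"type":"object","properties":{"dx":{"type":"number"},"dy":{"type":"number"},"dz":{"type":"number"},"spin":{"type":"number"}}}},"jaw":{"type":"number"},"squeeze":{"type":"number"}},"required":["deltas"]}

```bash
ls -la; mkdir -p pics; python3 - <<'E'
from cell import bot
import cv2
s=bot.get_state()
print({k:s[k] for k in('t','eef_pos','tcp_rot','opening','contact_force')}, bot.hold_point_z)
for n in('scene','top','wrist'):
    c=bot.camera(n)
    print(n,c['fx'],c['fy'],c['cx'],c['cy'],c.get('view',c.get('T_tool_cam')),[k for k in c])
    cv2.imwrite(f'pics/{n}0.png',c['img'][:,:,::-1])
E
```

```text
total 12
drwxr-xr-x  3 agent agent 4096 Dec  7 14:15 .
drwxr-xr-x 23 root  root  4096 Dec  7 14:15 ..
drwxr-xr-x  2 agent agent 4096 Dec  7 14:15 pics
{'t': 0.0, 'eef_pos': array([0.22286232, 0.47500809, 0.23046009]), 'tcp_rot': array([[ 4.24826311e-01,  9.05274522e-01, -8.02716155e-04],
       [ 9.05273424e-01, -4.24827051e-01, -1.41570631e-03],
       [-1.62261839e-03, -1.25248312e-04, -9.99998676e-01]]), 'opening': 0.08539524509118725, 'contact_force': array([ 0.22110769, -0.48967649,  1.24160191])} 0.0187
scene 580.1939581153871 580.1939581153871 324.66020015444656 247.737105403839 [[-0.87403132  0.48573877 -0.01127346  0.5231467 ]
 [-0.33639272 -0.58823223  0.73540654  0.17544231]
 [ 0.35058406  0.64656066  0.67753238 -1.49567233]
 [ 0.          0.          0.          1.        ]] ['img', 'fx', 'fy', 'cx', 'cy', 'view']
top 450.90728519357145 450.90728519357145 301.2331882065949 239.26530608637893 [[ 0.0092079  -0.99952728  0.02933318 -0.00400419]
 [ 0.98652831  0.01387176  0.16300146 -0.59563593]
 [-0.16333131  0.02743712  0.98618968 -0.92594955]
 [ 0.          0.          0.          1.        ]] ['img', 'fx', 'fy', 'cx', 'cy', 'view']
wrist 374.39884363365104 374.39884363365104 319.05699852265303 242.4310205121732 [[ 9.99999752e-01 -3.08235020e-04 -6.33794713e-04  6.78365167e-04]
 [-4.95871121e-04 -9.46758299e-01 -3.21944836e-01 -8.24363209e-02]
 [-5.00815732e-04  3.21945070e-01 -9.46758217e-01 -1.42436126e-01]
 [ 0.00000000e+00  0.00000000e+00  0.00000000e+00  1.00000000e+00]] ['img', 'fx', 'fy', 'cx', 'cy', 'T_tool_cam']
```

View pics/scene0.png

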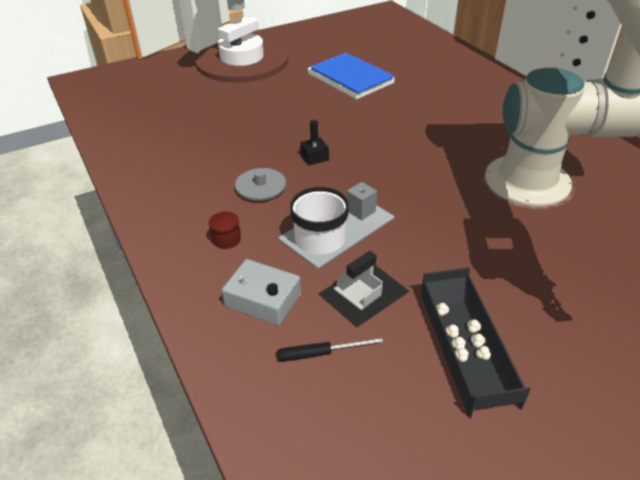

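View pics/top0.png

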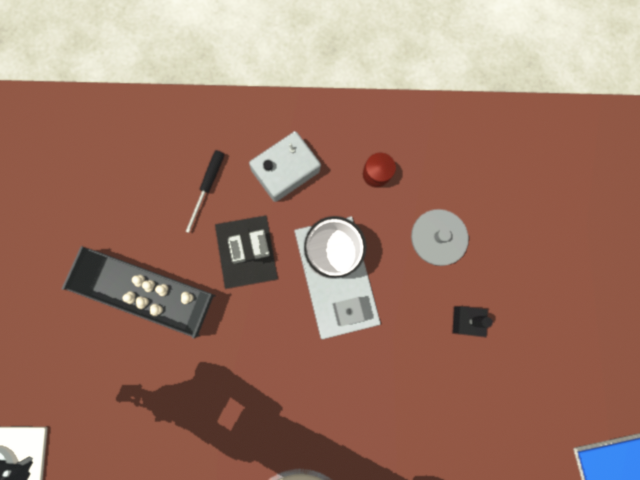

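View pics/wrist0.png

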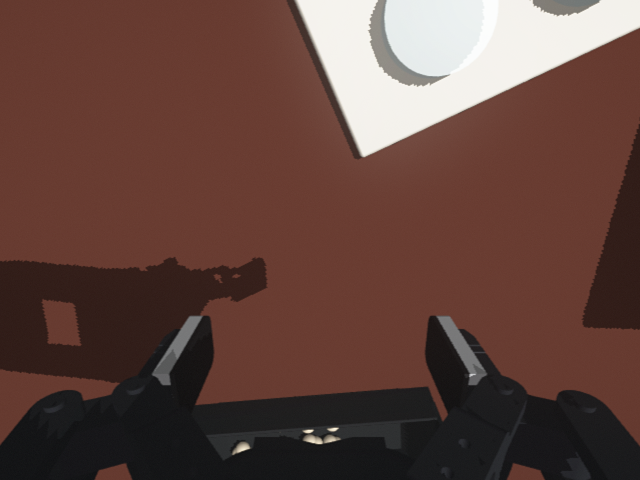

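```bash
cat > h.py <<'E'
from cell import bot
import cv2, numpy as np
def grab(n):
    if n=='wrist':
        s=bot.get_state(); c=bot.camera(n)
        T=np.eye(4);T[:3,:3]=s['tcp_rot'];T[:3,3]=s['eef_pos']
        M=T@c['T_tool_cam']; c['view']=np.linalg.inv(M)
    else: c=bot.camera(n)
    c['bgr']=c['img'][:,:,::-1].copy(); return c
def proj(c,p):
    q=c['view'][:3,:3]@np.asarray(p,float)+c['view'][:3,3]
    return np.array([c['cx']+c['fx']*q[0]/-q[2], c['cy']+c['fy']*-q[1]/-q[2]])
def ray(c,u,v,z):
    R=c['view'][:3,:3];t=c['view'][:3,3]
    d=R.T@np.array([(u-c['cx'])/c['fx'],-(v-c['cy'])/c['fy'],-1]); o=-R.T@t
    return o+d*(z-o[2])/d[2]
def crop(c,name,x0,y0,x1,y1,k):
    cv2.imwrite('pics/'+name+'.png',cv2.resize(c['bgr'][y0:y1,x0:x1],None,fx=k,fy=k,interpolation=cv2.INTER_CUBIC))
E
python3 - <<'E'
from h import *
c=grab('top')
crop(c,'t1a',60,230,280,340,3.5)
crop(c,'t1b',200,180,400,350,3.8)
crop(c,'t1c',360,180,510,350,3.5)
E
```

```text
(no output)
```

View pics/t1a.png

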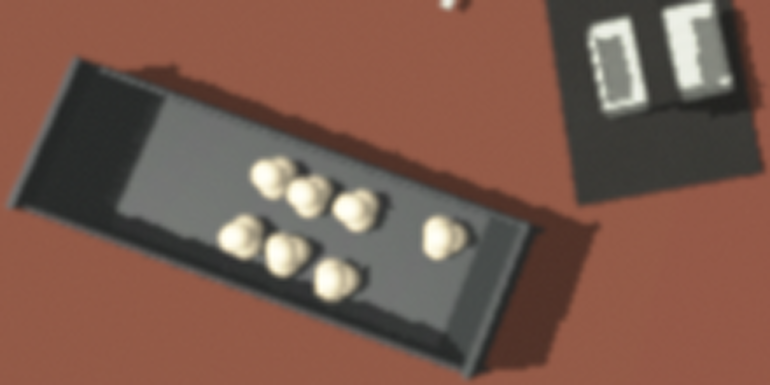

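View pics/t1b.png

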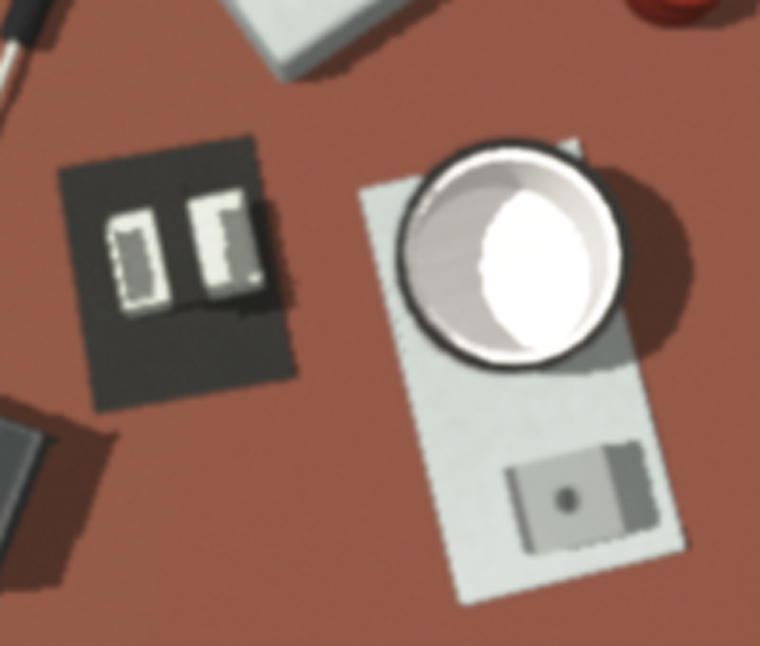

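View pics/t1c.png

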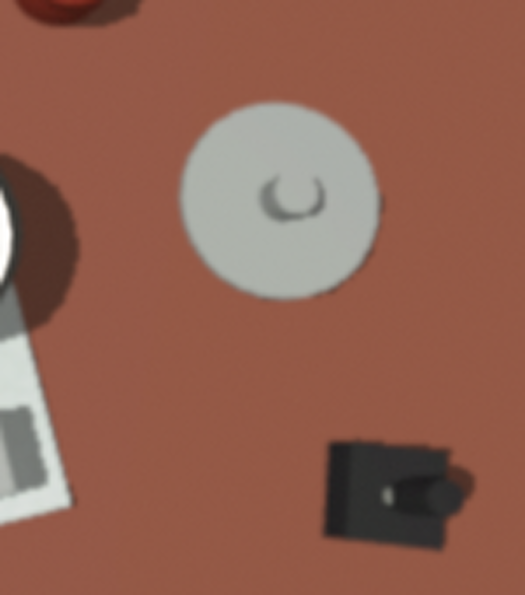

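```bash
python3 - <<'E'
from h import *
c=grab('scene')
crop(c,'s1a',310,240,420,330,7)
crop(c,'s1b',280,110,410,270,3.7)
E
```

```text
(no output)
```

View pics/s1a.png

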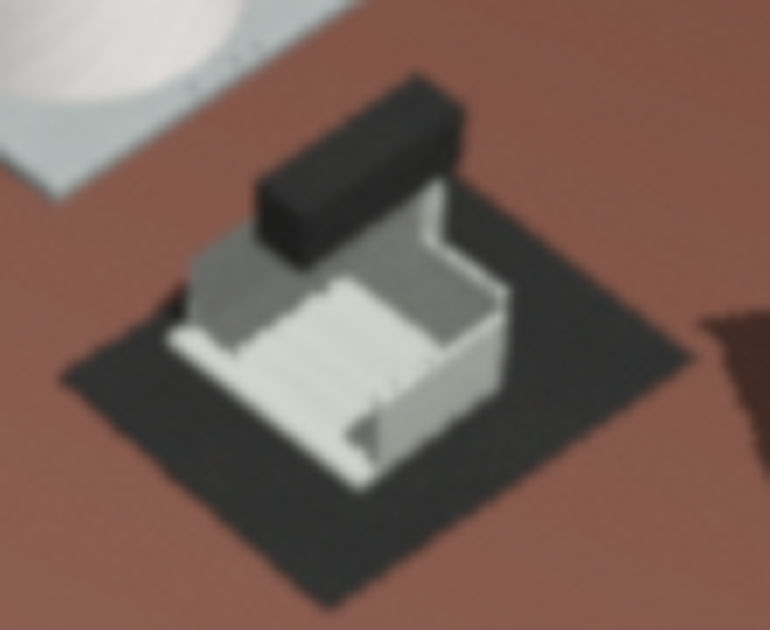

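View pics/s1b.png

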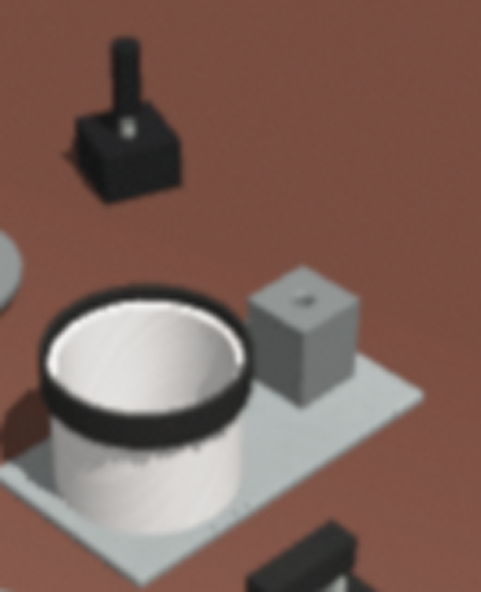

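```bash
python3 - <<'E'
from h import *
c=grab('top'); s=grab('scene')
A=lambda u,v,z:ray(c,60+u/3.5-.36,230+v/3.5-.36,z)[:2]
print('tray tops',[A(*p,.065).round(4) for p in((80,60),(12,205),(535,228),(470,375))])
print('floor',[A(*p,.003).round(4) for p in((165,97),(118,208),(487,217),(445,330))])
B=lambda u,v,z:ray(c,200+u/3.8-.37,180+v/3.8-.37,z)[:2]
print('mat',[B(*p,.003).round(4) for p in((58,170),(254,137),(297,375),(97,412))])
print('well',B(568,500,.07), 'wellblock',[B(*p,.07).round(4) for p in((505,468),(605,445),(628,535),(530,553))])
S=lambda u,v,z:ray(s,310+u/7-.43,240+v/7-.43,z)[:2]
print('lip',S(168,338,.0035),S(362,490,.0035),'sidebase',S(500,385,.003))
print('bar top',[S(*p,.089).round(4) for p in((418,72),(465,108),(300,215),(257,180))])
print('mat sc',[S(*p,.003).round(4) for p in((60,377),(330,608),(695,357))])
# collar outer ellipse in top
print('canister', [B(*p,.107).round(4) for p in((397,257),(632,257),(515,138),(515,372))])
C=lambda u,v,z:ray(c,360+u/3.5-.36,180+v/3.5-.36,z)[:2]
print('lid flange',[C(*p,.02).round(4) for p in((180,197),(381,203),(278,101),(287,299))])
print('knob',C(300,195,.05))
print('stand',[C(*p,.04).round(4) for p in((330,441),(350,441),(450,450),(443,549),(323,535),(345,540))],'handle',C(447,496,.11))
D=lambda u,v,z:ray(s,280+u/3.7-.36,110+v/3.7-.36,z)[:2]
print('stand sc',[D(*p,.04).round(4) for p in((75,122),(142,100),(182,138),(105,156))],'handle top',D(126,42,.11),'well',D(303,300,.07))
m=cv2.inRange(c['bgr'],(100,150,170),(255,255,255)); m[:,:70]=0; m[:265]=0;m[330:]=0;m[:,205:]=0
n,l,st,ce=cv2.connectedComponentsWithStats(m)
for i in range(1,n): print(st[i,4],ce[i].round(1),ray(c,*ce[i],.018).round(4))
E
```

```text
tray tops [array([0.5706, 0.4605]), array([0.4841, 0.4924]), array([0.4738, 0.1862]), array([0.3884, 0.2203])]
floor [array([0.5564, 0.4335]), array([0.486 , 0.4571]), array([0.4829, 0.2269]), array([0.4126, 0.2496])]
mat [array([0.6347, 0.1976]), array([0.6566, 0.0814]), array([0.5143, 0.0531]), array([0.4914, 0.1692])]
well [ 0.44284705 -0.09685444] wellblock [array([ 0.4597, -0.0625]), array([ 0.4728, -0.1174]), array([ 0.4244, -0.1294]), array([ 0.4143, -0.076 ])]
lip [0.62589371 0.08777211] [0.60710003 0.1677799 ] sidebase [0.54974491 0.15259748]
bar top [array([0.5505, 0.102 ]), array([0.547 , 0.1215]), array([0.6105, 0.1353]), array([0.6138, 0.1173])]
mat sc [array([0.6614, 0.0853]), array([0.6377, 0.2003]), array([0.4931, 0.1718])]
canister [array([ 0.5697, -0.0014]), array([ 0.5714, -0.1273]), array([ 0.6355, -0.0647]), array([ 0.5091, -0.0643])]
lid flange [array([ 0.6115, -0.2446]), array([ 0.6094, -0.3749]), array([ 0.6757, -0.3107]), array([ 0.5466, -0.3112])]
knob [ 0.608549   -0.31178058]
stand [array([ 0.457 , -0.3273]), array([ 0.4571, -0.3397]), array([ 0.4522, -0.4017]), array([ 0.3925, -0.3938]), array([ 0.4003, -0.3204]), array([ 0.3974, -0.3337])] handle [ 0.42522798 -0.36729023]
stand sc [array([ 0.4555, -0.3938]), array([ 0.399 , -0.3955]), array([ 0.3984, -0.3363]), array([ 0.4574, -0.3435])] handle top [ 0.42516181 -0.36819154] well [ 0.44614824 -0.0955022 ]
193 [141.6 282.7] [0.5001 0.3483 0.018 ]
97 [160.6 289.4] [0.4861 0.3066 0.018 ]
100 [127.8 297.2] [0.4685 0.3758 0.018 ]
99 [185.3 297.5] [0.4693 0.2523 0.018 ]
98 [140.5 302.1] [0.4584 0.348  0.018 ]
97 [154.5 309.2] [0.4435 0.317  0.018 ]
```

>>> {"name": "arm_command", "arguments": {"deltas": [{"dx": 0.25,"dy": -0.25,"spin": 0.1},{"dx": 0.55,"dy": -0.55,"spin": 0.22},{"dx": 0.9,"dy": -0.9,"spin": 0.32},{"dx": 0.9,"dy": -0.9,"spin": 0.32}], "jaw": 1, "squeeze": 70}}

```text
validation failed for argument at $.de...
```

>>> {"name": "arm_command", "arguments": {"deltas": [{"dx": 0.3,"dy": -0.3,"spin": 0.1},{"dx": 0.6,"dy": -0.6,"spin": 0.2},{"dx": 0.9,"dy": -0.9,"spin": 0.32},{"dx": 0.9,"dy": -0.9,"spin": 0.32}]}}

```text
validation failed for argument at $.de...
```

>>> {"name": "arm_command", "arguments": {"deltas": [{"dx": 0.3,"dy": -0.3},{"dx": 0.6,"dy": -0.6},{"dx": 0.9,"dy": -0.9},{"dx": 0.9,"dy": -0.9}]}}

```text
validation failed for argument at $.de...
```

>>> {"name": "arm_command", "arguments": {"deltas": [{"dx": 0.25,"dy": -0.25,"dz": 0.0,"spin": 0.1},{"dx": 0.55,"dy": -0.55,"dz": 0.0,"spin": 0.22},{"dx": 0.9,"dy": -0.9,"dz": 0.0,"spin": 0.32},{"dx": 0.9,"dy": -0.9,"dz": 0.0,"spin": 0.32}], "jaw": 1, "squeeze": 70}}

```text
t: 0.75
eef_pos: [0.3162, 0.382, 0.2312]
tcp_rot: [[0.106, 0.994, 0.001], [0.994, -0.106, -0.001], [-0.001, 0.001, -1.0]]
contact_force: [0.1, 0.3, 0.5]
opening: 0.0856
```

>>> {"name": "arm_command", "arguments": {"deltas": [{"dx": 0.3,"dy": -0.3,"dz": 0.0,"spin": 0.1},{"dx": 0.6,"dy": -0.6,"dz": 0.0,"spin": 0.2},{"dx": 0.9,"dy": -0.9,"dz": 0.0,"spin": 0.31},{"dx": 0.9,"dy": -0.9,"dz": 0.0,"spin": 0.31}]}}

```text
t: 1.15
eef_pos: [0.4086, 0.2893, 0.231]
tcp_rot: [[-0.215, 0.977, 0.002], [0.977, 0.215, -0.002], [-0.002, 0.002, -1.0]]
contact_force: [-0.2, -0.0, -0.4]
opening: 0.0852
```

>>> {"name": "arm_command", "arguments": {"deltas": [{"dx": 0.3,"dy": -0.3,"dz": -0.1,"spin": 0.0},{"dx": 0.6,"dy": -0.6,"dz": -0.3,"spin": 0.0},{"dx": 0.9,"dy": -0.9,"dz": -0.5,"spin": 0.0},{"dx": 0.9,"dy": -0.9,"dz": -0.5,"spin": 0.0}]}}

```text
t: 1.55
eef_pos: [0.4993, 0.1964, 0.1773]
tcp_rot: [[-0.21, 0.978, -0.003], [0.978, 0.21, -0.004], [-0.004, -0.004, -1.0]]
contact_force: [0.0, 0.9, -0.1]
opening: 0.0853
```

>>> {"name": "arm_command", "arguments": {"deltas": [{"dx": 0.3,"dy": -0.3,"dz": -0.1,"spin": 0.01},{"dx": 0.6,"dy": -0.6,"dz": -0.2,"spin": 0.01},{"dx": 0.81,"dy": -0.77,"dz": -0.3,"spin": 0.01},{"dx": 0.81,"dy": -0.77,"dz": -0.4,"spin": 0.01},{"dx": 0.81,"dy": -0.77,"dz": -0.4,"spin": 0.01}]}}

```text
t: 2.05
eef_pos: [0.5793, 0.1203, 0.1354]
tcp_rot: [[-0.22, 0.976, -0.007], [0.976, 0.22, -0.004], [-0.003, -0.007, -1.0]]
contact_force: [-0.3, 1.0, 0.0]
opening: 0.0854
```

```bash
python3 - <<'E'
from h import *
c=grab('wrist');cv2.imwrite('pics/w2.png',c['bgr'])
print(bot.get_state()['eef_pos'])
E
```

```text
[0.57938982 0.12067987 0.13666829]
```

View pics/w2.png

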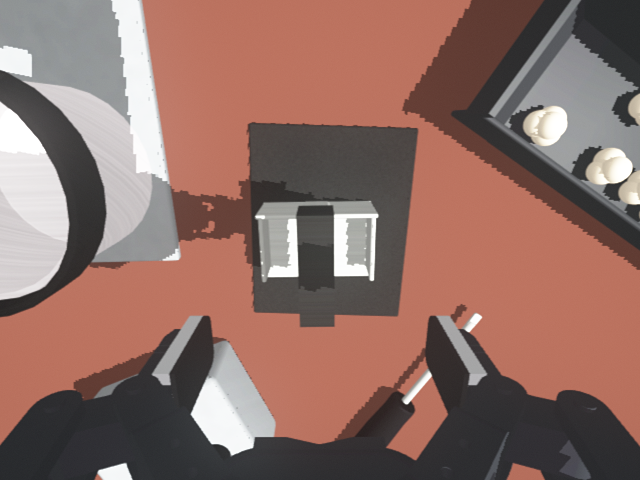

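```bash
python3 - <<'E'
from h import *
c=grab('wrist')
a=np.radians(13.);R=np.array([[np.cos(a),-np.sin(a)],[np.sin(a),np.cos(a)]])
for x,y,z in((-41,10,86),(-41,-10,86),(25,10,86),(25,-10,86),(30,40,1),(30,-40,1),(-30,40,40),(-30,-40,40)):
    p=R@[x/1e3,y/1e3]+[.588,.121]; print((x,y,z),proj(c,[*p,z/1e3+.003]).round(1))
E
```

```text
(-41, 10, 86) [334.4 215.4]
(-41, -10, 86) [296.3 215.6]
(25, 10, 86) [333.4 326. ]
(25, -10, 86) [298.9 326.1]
(30, 40, 1) [367.3 275.2]
(30, -40, 1) [267.2 275.5]
(-30, 40, 40) [377.9 214.2]
(-30, -40, 40) [254.8 214.5]
```

>>> {"name": "arm_command", "arguments": {"deltas": [{"dx": 0.01,"dy": -0.01,"dz": -0.2,"spin": 0.0},{"dx": 0.01,"dy": -0.01,"dz": -0.4,"spin": 0.0},{"dx": 0.01,"dy": -0.01,"dz": -0.6,"spin": 0.0},{"dx": 0.01,"dy": -0.01,"dz": -0.78,"spin": 0.0},{"dx": 0.01,"dy": -0.01,"dz": -0.78,"spin": 0.0}]}}

```text
t: 2.65
eef_pos: [0.5788, 0.1209, 0.0578]
tcp_rot: [[-0.223, 0.975, -0.007], [0.975, 0.223, -0.004], [-0.003, -0.008, -1.0]]
contact_force: [-0.4, -0.5, 0.2]
opening: 0.0853
```

>>> {"name": "arm_command", "arguments": {"deltas": [{"dx": 0.0,"dy": 0.0,"dz": 0.0,"spin": 0.0},{"dx": 0.0,"dy": 0.0,"dz": 0.0,"spin": 0.0},{"dx": 0.0,"dy": 0.0,"dz": 0.0,"spin": 0.0},{"dx": 0.0,"dy": 0.0,"dz": 0.0,"spin": 0.0},{"dx": 0.0,"dy": 0.0,"dz": 0.0,"spin": 0.0},{"dx": 0.0,"dy": 0.0,"dz": 0.0,"spin": 0.0},{"dx": 0.0,"dy": 0.0,"dz": 0.0,"spin": 0.0},{"dx": 0.0,"dy": 0.0,"dz": 0.0,"spin": 0.0}], "jaw": -1, "squeeze": 70}}

```text
t: 3.45
eef_pos: [0.5793, 0.1207, 0.0584]
tcp_rot: [[-0.222, 0.975, -0.006], [0.975, 0.222, -0.004], [-0.003, -0.007, -1.0]]
contact_force: [1.3, -2.0, 4.8]
opening: 0.0191
```

>>> {"name": "arm_command", "arguments": {"deltas": [{"dx": 0.0,"dy": 0.0,"dz": 0.25,"spin": 0.0},{"dx": 0.0,"dy": 0.0,"dz": 0.6,"spin": -0.1},{"dx": 0.0,"dy": 0.1,"dz": 1.0,"spin": -0.22},{"dx": -0.05,"dy": 0.3,"dz": 1.0,"spin": -0.35},{"dx": -0.1,"dy": 0.6,"dz": 1.0,"spin": -0.48},{"dx": -0.2,"dy": 0.9,"dz": 1.0,"spin": -0.62},{"dx": -0.2,"dy": 1.0,"dz": 1.0,"spin": -0.68},{"dx": -0.2,"dy": 1.0,"dz": 1.0,"spin": -0.68}]}}

```text
t: 4.25
eef_pos: [0.5583, 0.2223, 0.1573]
tcp_rot: [[0.467, 0.884, -0.01], [0.884, -0.467, 0.0], [-0.004, -0.009, -1.0]]
contact_force: [0.1, -0.5, -2.6]
opening: 0.019
```

>>> {"name": "arm_command", "arguments": {"deltas": [{"dx": 0.0,"dy": 0.15,"dz": 0.1,"spin": -0.12},{"dx": -0.05,"dy": 0.35,"dz": 0.3,"spin": -0.25},{"dx": -0.15,"dy": 0.6,"dz": 0.4,"spin": -0.39},{"dx": -0.2,"dy": 0.85,"dz": 0.4,"spin": -0.53},{"dx": -0.25,"dy": 1.0,"dz": 0.4,"spin": -0.67},{"dx": -0.25,"dy": 1.0,"dz": 0.4,"spin": -0.68}]}}

```text
t: 4.85
eef_pos: [0.5325, 0.3231, 0.1964]
tcp_rot: [[0.931, 0.366, -0.009], [0.366, -0.931, 0.006], [-0.006, -0.009, -1.0]]
contact_force: [0.5, -0.4, -2.2]
opening: 0.0186
```

>>> {"name": "arm_command", "arguments": {"deltas": [{"dx": 0.0,"dy": 0.15,"dz": 0.0,"spin": -0.12},{"dx": -0.05,"dy": 0.35,"dz": 0.0,"spin": -0.25},{"dx": -0.15,"dy": 0.6,"dz": 0.0,"spin": -0.39},{"dx": -0.2,"dy": 0.85,"dz": 0.0,"spin": -0.53},{"dx": -0.25,"dy": 1.0,"dz": 0.0,"spin": -0.67},{"dx": -0.25,"dy": 1.0,"dz": 0.0,"spin": -0.68},{"dx": -0.25,"dy": 1.0,"dz": 0.0,"spin": -0.68}]}}

```text
t: 5.55
eef_pos: [0.5081, 0.4218, 0.1958]
tcp_rot: [[0.945, -0.327, -0.003], [-0.327, -0.945, 0.009], [-0.006, -0.008, -1.0]]
contact_force: [-0.3, -0.6, -2.1]
opening: 0.0189
```

```bash
python3 - <<'E'
from h import *
s=bot.get_state();print(s['eef_pos'],np.degrees(np.arctan2(s['tcp_rot'][1,0],s['tcp_rot'][0,0])),s['contact_force'])
for n in('top','scene','wrist'):
    c=grab(n);cv2.imwrite(f'pics/{n}3.png',c['bgr'])
    if n=='scene':crop(c,'s3',400,240,540,420,3.3)
    if n=='top':crop(c,'t3',50,220,250,350,3.9)
E
```

```text
[0.5081194  0.42176957 0.19577178] -19.062356944021204 [-0.28010515 -0.58511345 -2.06003778]
```

View pics/wrist3.png

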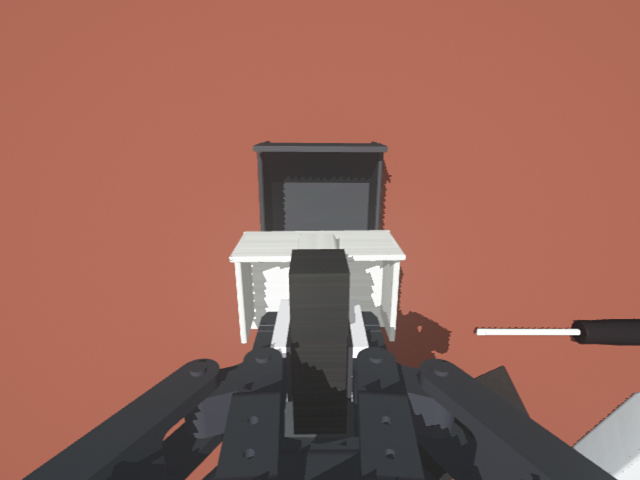

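View pics/s3.png

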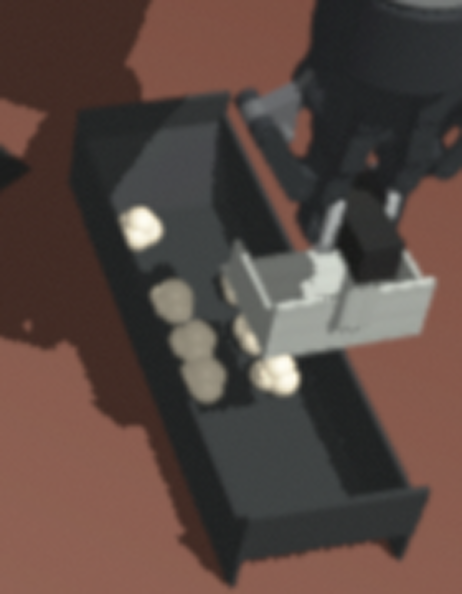

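View pics/t3.png

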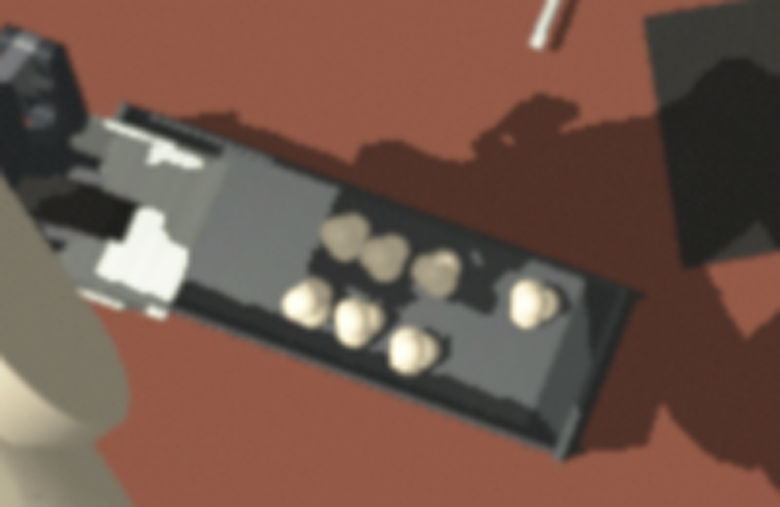

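```bash
python3 - <<'E'
from h import *
c=grab('wrist'); crop(c,'w3b',220,120,420,270,4)
s=bot.get_state()
R=s['tcp_rot'];p=s['eef_pos']
loc=lambda q:(R.T@(np.array(q)-p)*1000).round(1)
for u,v,z in((255,147,.065),(386,147,.065),(231,260,p[2]-.0154),(404,260,p[2]-.0154)):
    q=ray(c,u,v,z);print((u,v),q.round(4),'tool',loc(q))
for x,y,z in((-146,48,65),(-146,-48,65),(146,48,65),(146,-48,65)):pass
a=np.radians(70.6);U=np.array([np.cos(a),np.sin(a)]);V=np.array([-U[1],U[0]])
for n in('top','scene','wrist'):
    cc=grab(n)
    im=cc['bgr']
    for L in([(-146,48,65),(146,48,65)],[(-146,-48,50),(146,-48,50)],[(-146,48,50),(146,48,50)],[(110,-44,3),(110,44,3)],[(-110,-44,3),(-110,44,3)],[(146,-48,65),(146,48,65)],[(-146,-48,65),(-146,48,65)]):
        P=[proj(cc,[*(np.array([.479,.340])+U*x/1e3+V*y/1e3),z/1e3]) for x,y,z in L]
        k=16
        cv2.line(im,*[tuple(int(t*k) for t in q) for q in P],(0,255,0),1,cv2.LINE_AA,4)
    if n=='top':crop(cc,'t3o',50,220,250,350,3.9)
    if n=='scene':crop(cc,'s3o',400,240,540,420,3.3)
    if n=='wrist':crop(cc,'w3o',220,120,420,270,4)
E
```

```text
(255, 147) [0.4859 0.4966 0.065 ] tool [-45.  -61.9 132.2]
(386, 147) [0.574  0.4659 0.065 ] tool [ 48.3 -62.1 131.7]
(231, 260) [0.4782 0.4551 0.181 ] tool [-39.2 -21.2  15.8]
(404, 260) [0.5522 0.4295 0.181 ] tool [ 39.1 -21.5  15.4]
```

View pics/t3o.png

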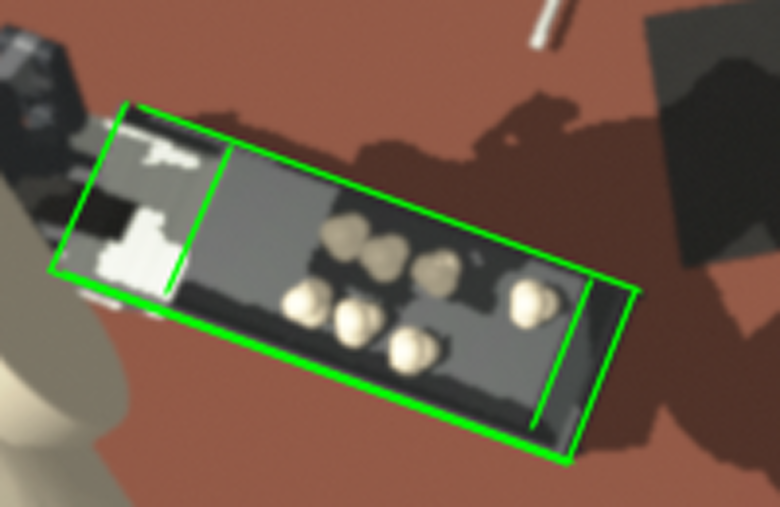

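View pics/s3o.png

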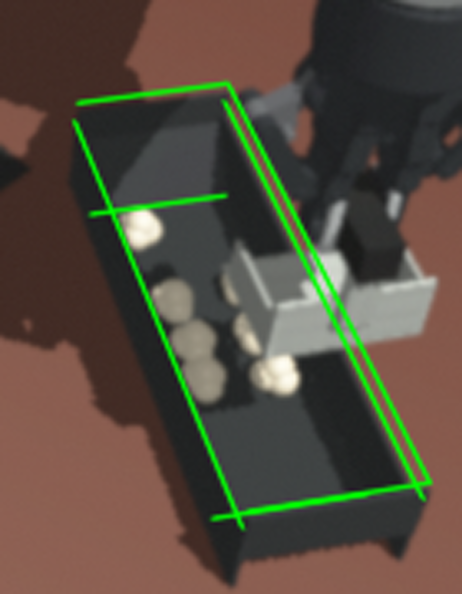

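View pics/w3o.png

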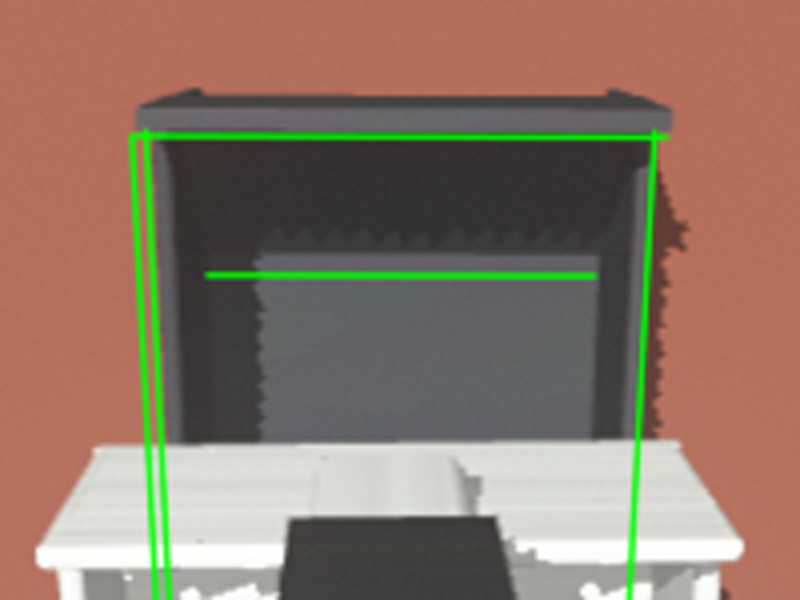

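>>> {"name": "arm_command", "arguments": {"deltas": [{"dx": 0.01,"dy": 0.0,"dz": -0.2,"spin": 0.0},{"dx": 0.01,"dy": 0.0,"dz": -0.5,"spin": 0.0},{"dx": 0.01,"dy": 0.0,"dz": -0.8,"spin": 0.0},{"dx": 0.01,"dy": 0.0,"dz": -0.8,"spin": 0.0}]}}

```text
t: 6.3
eef_pos: [0.5068, 0.4208, 0.1109]
tcp_rot: [[0.944, -0.33, -0.01], [-0.33, -0.944, 0.005], [-0.011, -0.001, -1.0]]
contact_force: [-1.0, 0.4, -3.4]
opening: 0.0187
```

```bash
python3 - <<'E'
from h import *
s=bot.get_state();print(s['eef_pos'],np.degrees(np.arctan2(s['tcp_rot'][1,0],s['tcp_rot'][0,0])),s['contact_force'])
for n in('scene','wrist'):
    c=grab(n)
    if n=='scene':crop(c,'s4',430,280,540,420,4.2)
    if n=='wrist':crop(c,'w4',200,120,440,300,3.3)
E
```

```text
[0.50680547 0.42078369 0.11086466] -19.296517281719183 [-1.01142255  0.38778195 -3.36020037]
```

View pics/s4.png

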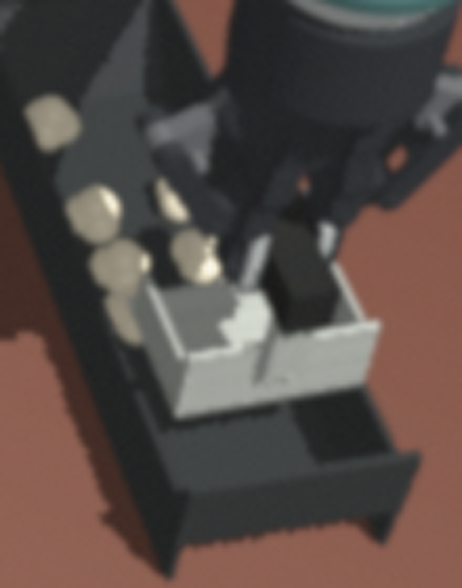

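View pics/w4.png

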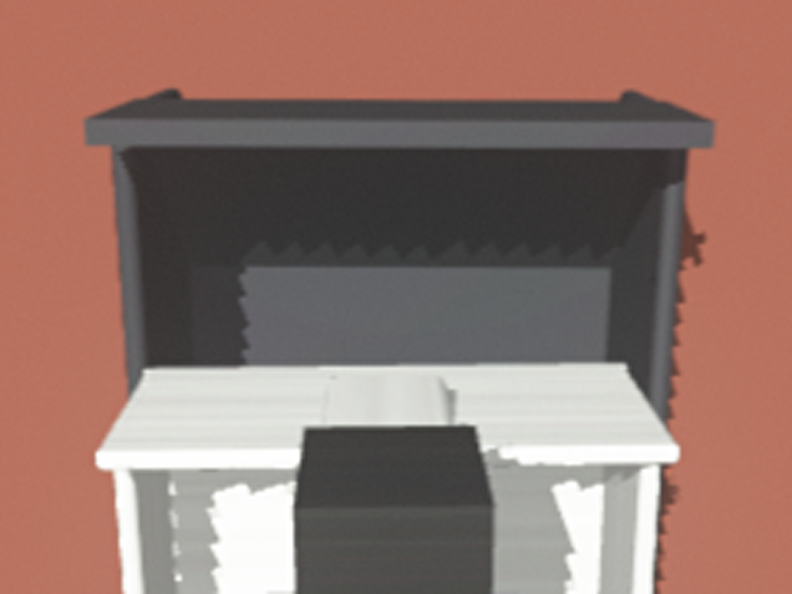

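>>> {"name": "arm_command", "arguments": {"deltas": [{"dx": 0.025,"dy": 0.02,"dz": 0.0,"spin": -0.005},{"dx": 0.025,"dy": 0.02,"dz": -0.15,"spin": -0.005},{"dx": 0.025,"dy": 0.02,"dz": -0.3,"spin": -0.005},{"dx": 0.025,"dy": 0.02,"dz": -0.4,"spin": -0.005},{"dx": 0.025,"dy": 0.02,"dz": -0.48,"spin": -0.005},{"dx": 0.025,"dy": 0.02,"dz": -0.5,"spin": -0.005}]}}

```text
t: 7.0
eef_pos: [0.5107, 0.4239, 0.065]
tcp_rot: [[0.942, -0.336, -0.005], [-0.335, -0.942, 0.008], [-0.007, -0.006, -1.0]]
contact_force: [-0.5, 0.4, -1.0]
opening: 0.019
```

```bash
python3 - <<'E'
from h import *
s=bot.get_state();print(s['eef_pos'],np.degrees(np.arctan2(s['tcp_rot'][1,0],s['tcp_rot'][0,0])),s['contact_force'],s['wrist_torque'])
for n in('scene','wrist'):
    c=grab(n)
    if n=='scene':crop(c,'s5',410,250,540,420,3.5)
    if n=='wrist':crop(c,'w5',200,120,440,300,3.3)
E
```

```text
[0.51073211 0.42394922 0.06497514] -19.603017674958885 [-0.48319957  0.39039272 -0.98580897] [-0.02834088 -0.00908328 -0.04649938]
```

View pics/s5.png

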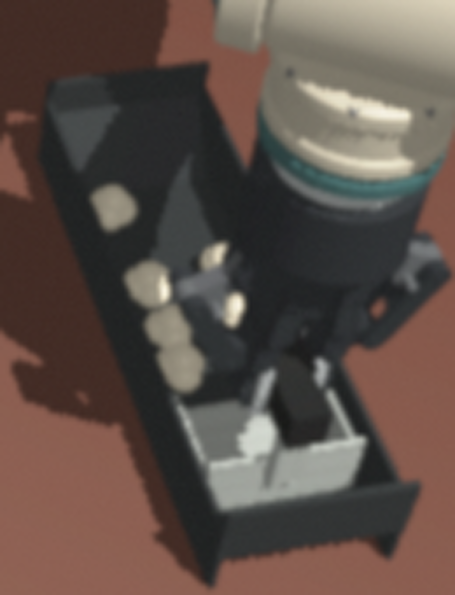

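View pics/w5.png

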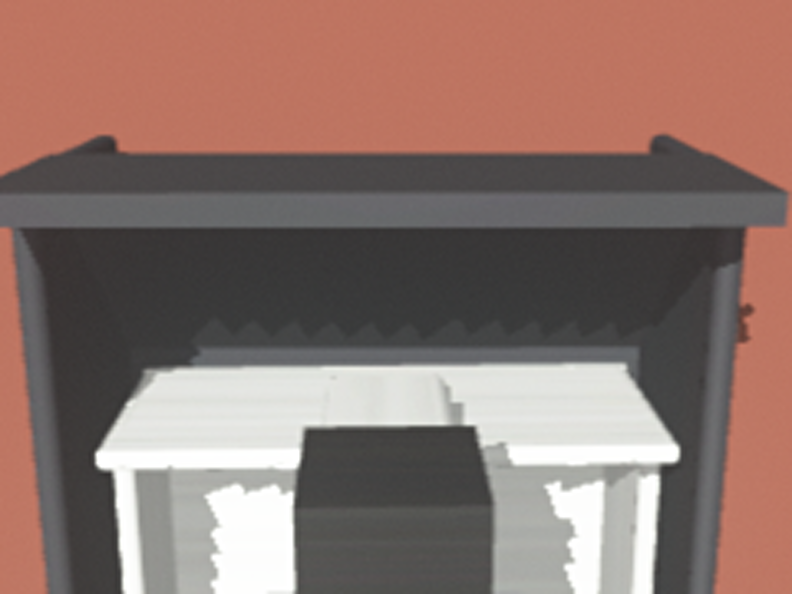

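>>> {"name": "arm_command", "arguments": {"deltas": [{"dx": 0.0,"dy": 0.0,"dz": -0.03,"spin": 0.0},{"dx": 0.0,"dy": 0.0,"dz": -0.06,"spin": 0.0},{"dx": 0.0,"dy": 0.0,"dz": -0.08,"spin": 0.0},{"dx": 0.0,"dy": 0.0,"dz": -0.08,"spin": 0.0}]}}

```text
t: 7.5
eef_pos: [0.5113, 0.4245, 0.0587]
tcp_rot: [[0.942, -0.335, -0.003], [-0.335, -0.942, 0.01], [-0.006, -0.008, -1.0]]
contact_force: [-0.5, 0.1, -2.1]
opening: 0.0192
```

>>> {"name": "arm_command", "arguments": {"deltas": [{"dx": 0.0,"dy": 0.0,"dz": -0.02,"spin": 0.0},{"dx": -0.03,"dy": -0.09,"dz": -0.02,"spin": 0.0},{"dx": -0.07,"dy": -0.2,"dz": -0.02,"spin": 0.0},{"dx": -0.12,"dy": -0.34,"dz": -0.02,"spin": 0.0},{"dx": -0.17,"dy": -0.48,"dz": -0.02,"spin": 0.0},{"dx": -0.22,"dy": -0.62,"dz": -0.02,"spin": 0.0},{"dx": -0.27,"dy": -0.76,"dz": -0.02,"spin": 0.0},{"dx": -0.32,"dy": -0.9,"dz": -0.02,"spin": 0.0},{"dx": -0.33,"dy": -0.94,"dz": -0.02,"spin": 0.0}]}}

```text
t: 8.4
eef_pos: [0.4789, 0.3309, 0.0586]
tcp_rot: [[0.942, -0.336, 0.0], [-0.336, -0.942, 0.013], [-0.004, -0.012, -1.0]]
contact_force: [-0.7, 1.3, 1.0]
opening: 0.0191
```

```bash
python3 - <<'E'
from h import *
s=bot.get_state();print(s['eef_pos'],np.degrees(np.arctan2(s['tcp_rot'][1,0],s['tcp_rot'][0,0])),s['contact_force'],s['wrist_torque'])
for n in('scene','top'):
    c=grab(n)
    if n=='scene':crop(c,'s6',410,250,540,420,3.5)
    if n=='top':crop(c,'t6',50,220,250,350,3.9)
E
```

```text
[0.47888644 0.33094326 0.05864849] -19.607636554553228 [-0.72017158  1.34714394  1.00336881] [ 0.08556891 -0.04108529  0.02867807]
```

View pics/s6.png

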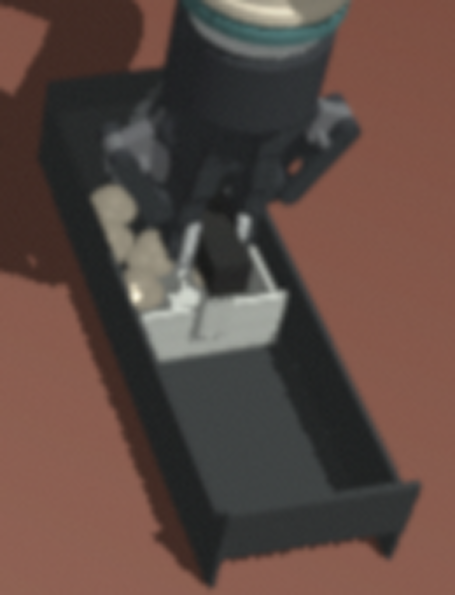

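View pics/t6.png

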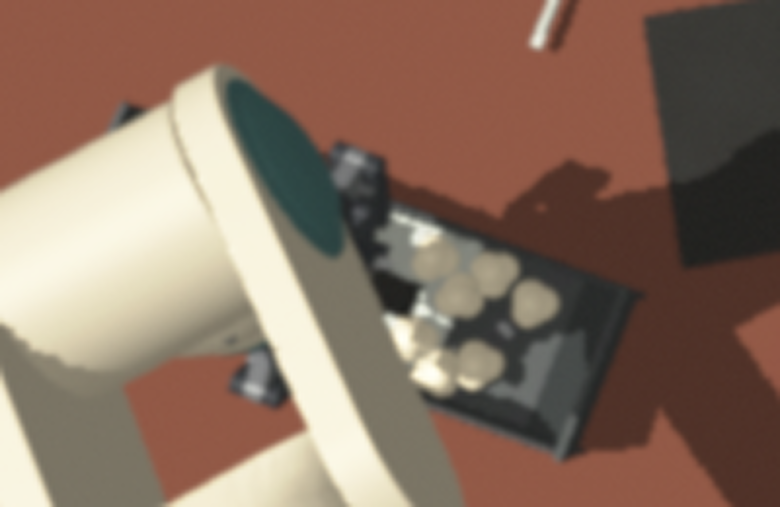

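>>> {"name": "arm_command", "arguments": {"deltas": [{"dx": -0.03,"dy": -0.09,"dz": -0.01,"spin": 0.0},{"dx": -0.07,"dy": -0.2,"dz": -0.01,"spin": 0.0},{"dx": -0.1,"dy": -0.28,"dz": -0.01,"spin": 0.0},{"dx": -0.1,"dy": -0.28,"dz": -0.01,"spin": 0.0}]}}

```text
t: 8.9
eef_pos: [0.4692, 0.3029, 0.0585]
tcp_rot: [[0.942, -0.336, 0.001], [-0.336, -0.942, 0.013], [-0.004, -0.013, -1.0]]
contact_force: [-0.9, 3.0, 5.6]
opening: 0.0191
```

```bash
python3 - <<'E'
from h import *
s=bot.get_state();print(s['eef_pos'],np.degrees(np.arctan2(s['tcp_rot'][1,0],s['tcp_rot'][0,0])),s['contact_force'],s['wrist_torque'])
for n in('scene','top'):
    c=grab(n)
    if n=='scene':crop(c,'s7',410,250,540,420,3.5)
    if n=='top':crop(c,'t7',120,250,250,350,6)
E
```

```text
[0.46919518 0.30291554 0.05845496] -19.621519913260695 [-0.92615426  2.99500906  5.62224515] [ 0.25091346  0.17739377 -0.01054565]
```

View pics/s7.png

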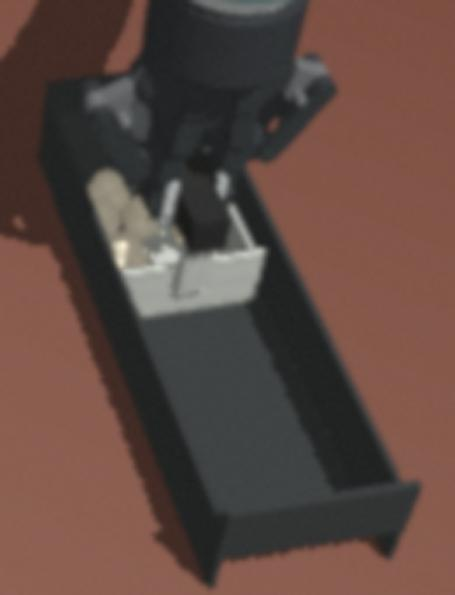

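View pics/t7.png

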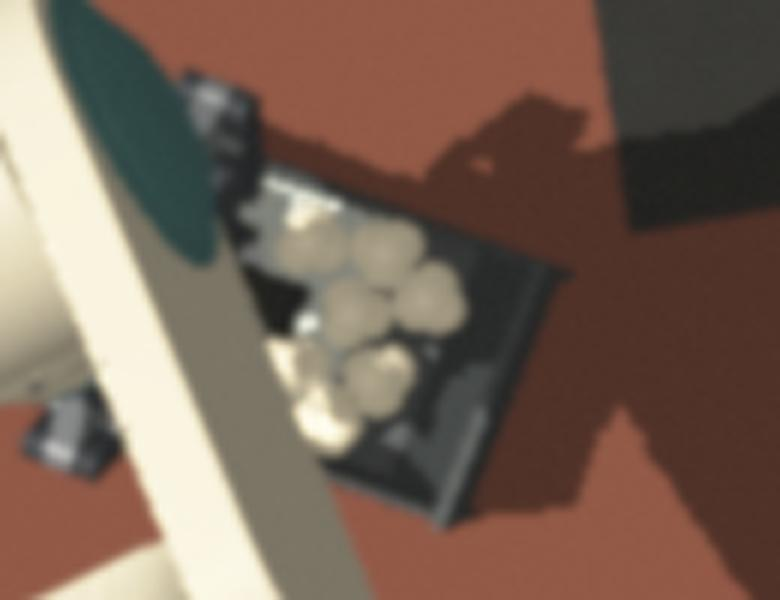

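>>> {"name": "arm_command", "arguments": {"deltas": [{"dx": -0.03,"dy": -0.08,"dz": 0.0,"spin": 0.0},{"dx": -0.06,"dy": -0.17,"dz": 0.0,"spin": 0.0},{"dx": -0.085,"dy": -0.24,"dz": 0.0,"spin": 0.0},{"dx": -0.085,"dy": -0.24,"dz": 0.0,"spin": 0.0}]}}

```text
t: 9.4
eef_pos: [0.4605, 0.2779, 0.0585]
tcp_rot: [[0.942, -0.337, 0.0], [-0.337, -0.942, 0.012], [-0.004, -0.011, -1.0]]
contact_force: [-1.3, 1.0, 3.6]
opening: 0.0192
```

```bash
python3 - <<'E'
from h import *
s=bot.get_state();print(s['eef_pos'],np.degrees(np.arctan2(s['tcp_rot'][1,0],s['tcp_rot'][0,0])),s['contact_force'],s['wrist_torque'])
for n in('scene','top'):
    c=grab(n)
    if n=='scene':crop(c,'s7',410,250,540,420,3.5)
    if n=='top':crop(c,'t7',120,250,250,350,6)
E
```

```text
[0.46045366 0.27791346 0.05848676] -19.667290437465955 [-1.28829994  0.97862272  3.56805909] [0.04886348 0.02329048 0.03362452]
```

View pics/t7.png

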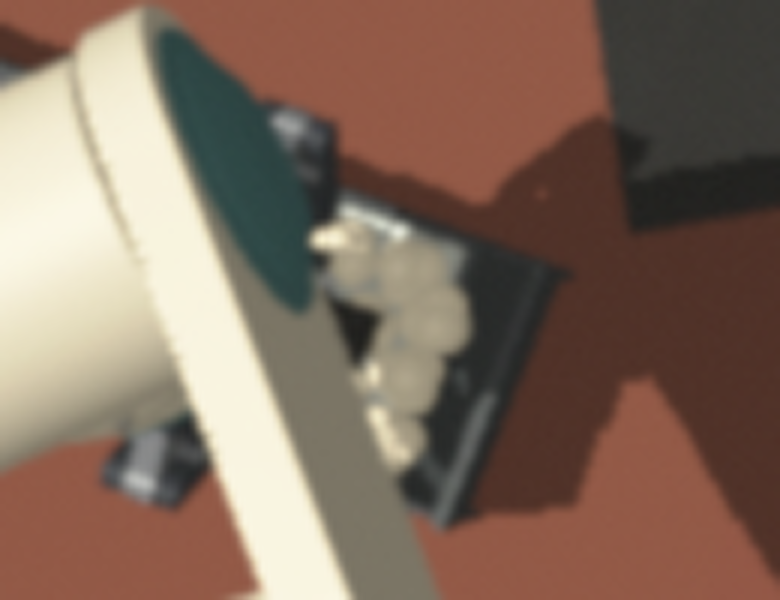

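>>> {"name": "arm_command", "arguments": {"deltas": [{"dx": -0.01,"dy": -0.03,"dz": 0.0,"spin": 0.0},{"dx": -0.01,"dy": -0.03,"dz": 0.0,"spin": 0.0},{"dx": -0.01,"dy": -0.03,"dz": 0.05,"spin": 0.0},{"dx": -0.01,"dy": -0.03,"dz": 0.15,"spin": 0.0},{"dx": -0.01,"dy": -0.03,"dz": 0.3,"spin": 0.0},{"dx": -0.01,"dy": -0.03,"dz": 0.5,"spin": 0.0},{"dx": -0.01,"dy": -0.03,"dz": 0.7,"spin": 0.0},{"dx": -0.01,"dy": -0.03,"dz": 0.85,"spin": 0.0},{"dx": -0.01,"dy": -0.03,"dz": 0.95,"spin": 0.0},{"dx": -0.01,"dy": -0.03,"dz": 1.0,"spin": 0.0}]}}

```text
t: 10.5
eef_pos: [0.4597, 0.2752, 0.1596]
tcp_rot: [[0.942, -0.336, 0.001], [-0.336, -0.942, 0.011], [-0.003, -0.011, -1.0]]
contact_force: [-0.0, 0.3, -1.6]
opening: 0.0189
```

```bash
python3 - <<'E'
from h import *
s=bot.get_state();print(s['eef_pos'],np.degrees(np.arctan2(s['tcp_rot'][1,0],s['tcp_rot'][0,0])),s['contact_force'],s['wrist_torque'])
for n in('scene','top','wrist'):
    c=grab(n)
    if n=='scene':crop(c,'s8',410,220,540,400,3.3)
    if n=='top':crop(c,'t8',100,240,260,350,5)
    if n=='wrist':cv2.imwrite('pics/w8.png',c['bgr'])
E
```

```text
[0.45974148 0.27516959 0.15962427] -19.652965436209605 [-0.03122121  0.29974155 -1.62148708] [-0.02502663  0.0298445  -0.00350568]
```

View pics/t8.png

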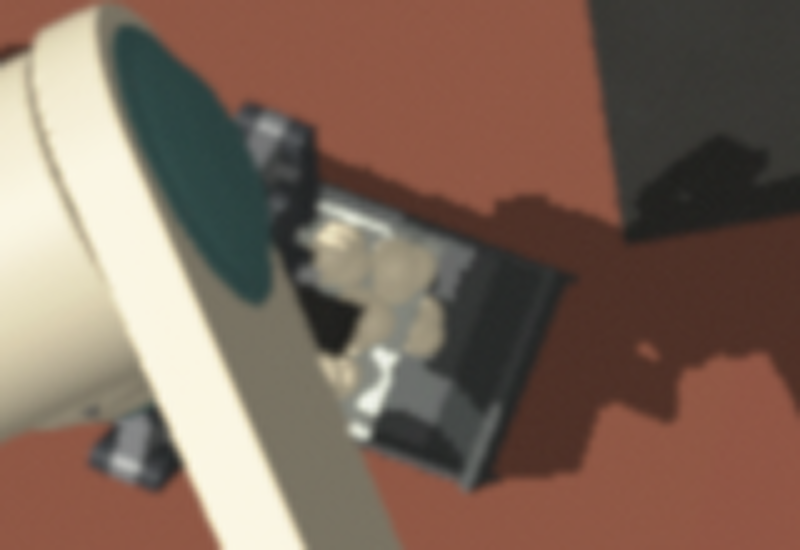

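View pics/s8.png

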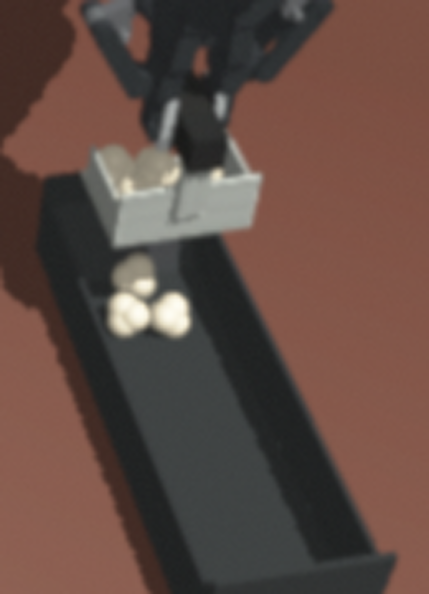

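View pics/w8.png

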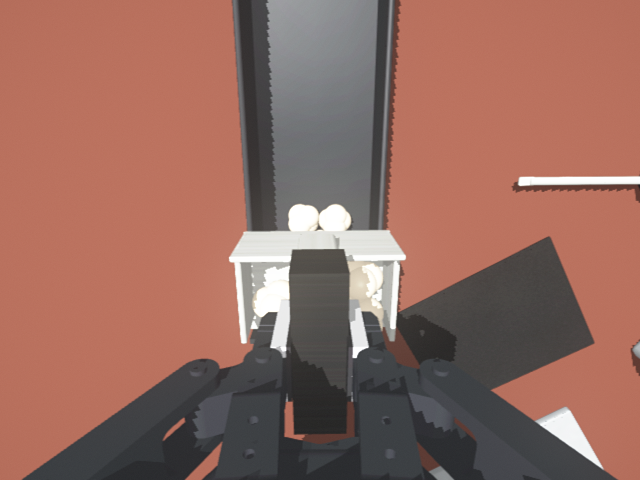

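>>> {"name": "arm_command", "arguments": {"deltas": [{"dx": 0.03,"dy": -0.04,"dz": 0.0,"spin": 0.0},{"dx": 0.1,"dy": -0.12,"dz": 0.02,"spin": 0.0},{"dx": 0.2,"dy": -0.25,"dz": 0.05,"spin": 0.0},{"dx": 0.31,"dy": -0.4,"dz": 0.08,"spin": 0.0},{"dx": 0.43,"dy": -0.56,"dz": 0.1,"spin": 0.0},{"dx": 0.54,"dy": -0.7,"dz": 0.1,"spin": 0.0},{"dx": 0.63,"dy": -0.82,"dz": 0.1,"spin": 0.0},{"dx": 0.7,"dy": -0.91,"dz": 0.1,"spin": 0.0},{"dx": 0.75,"dy": -0.98,"dz": 0.1,"spin": 0.0},{"dx": 0.77,"dy": -1.0,"dz": 0.1,"spin": 0.0}]}}

```text
t: 11.65
eef_pos: [0.5368, 0.1742, 0.1679]
tcp_rot: [[0.941, -0.337, -0.001], [-0.337, -0.941, 0.01], [-0.004, -0.01, -1.0]]
contact_force: [0.7, 0.6, -2.5]
opening: 0.0192
```

>>> {"name": "arm_command", "arguments": {"deltas": [{"dx": 0.03,"dy": -0.04,"dz": 0.0,"spin": 0.0},{"dx": 0.1,"dy": -0.12,"dz": 0.02,"spin": 0.0},{"dx": 0.2,"dy": -0.25,"dz": 0.05,"spin": 0.0},{"dx": 0.31,"dy": -0.4,"dz": 0.08,"spin": 0.0},{"dx": 0.43,"dy": -0.56,"dz": 0.1,"spin": 0.0},{"dx": 0.54,"dy": -0.7,"dz": 0.1,"spin": 0.0},{"dx": 0.63,"dy": -0.82,"dz": 0.1,"spin": 0.0},{"dx": 0.7,"dy": -0.91,"dz": 0.1,"spin": 0.0},{"dx": 0.75,"dy": -0.98,"dz": 0.1,"spin": 0.0},{"dx": 0.77,"dy": -1.0,"dz": 0.1,"spin": 0.0},{"dx": 0.77,"dy": -1.0,"dz": 0.1,"spin": 0.0}]}}

```text
t: 12.75
eef_pos: [0.6138, 0.0742, 0.1777]
tcp_rot: [[0.941, -0.337, -0.001], [-0.337, -0.941, 0.011], [-0.005, -0.01, -1.0]]
contact_force: [-0.4, 0.4, -1.3]
opening: 0.019
```

```bash
python3 - <<'E'
from h import *
s=bot.get_state();print(s['eef_pos'],np.degrees(np.arctan2(s['tcp_rot'][1,0],s['tcp_rot'][0,0])),s['contact_force'],s['wrist_torque'])
for n in('scene','top','wrist'):
    c=grab(n)
    cv2.imwrite(f'pics/{n}9.png',c['bgr'])
    if n=='scene':crop(c,'s9',270,150,420,300,4)
E
```

```text
[0.6138154  0.07421657 0.1777309 ] -19.69934594867999 [-0.3693395   0.44281021 -1.28423167] [-0.03264981 -0.05774795  0.00267371]
```

View pics/top9.png

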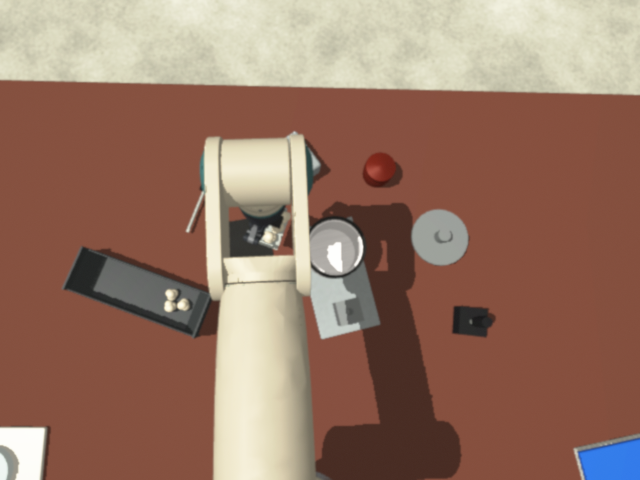

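View pics/s9.png

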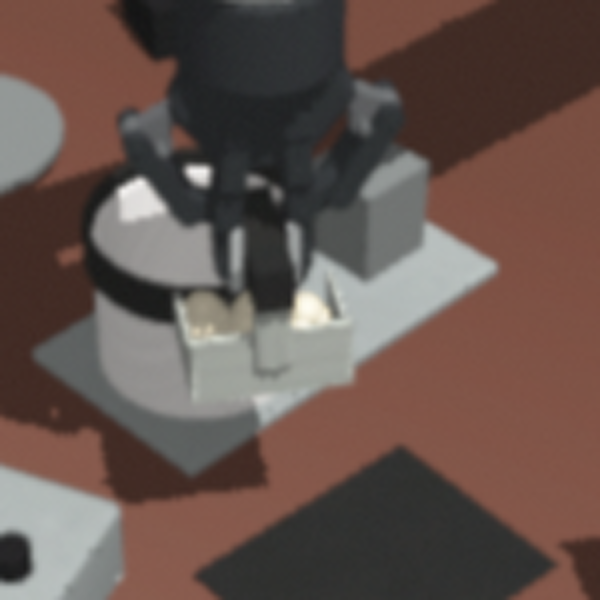

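>>> {"name": "arm_command", "arguments": {"deltas": [{"dx": 0.05,"dy": -0.06,"dz": -0.06,"spin": 0.0},{"dx": 0.02,"dy": -0.2,"dz": -0.06,"spin": 0.0},{"dx": -0.06,"dy": -0.41,"dz": -0.06,"spin": 0.0},{"dx": -0.16,"dy": -0.69,"dz": -0.06,"spin": 0.0},{"dx": -0.26,"dy": -0.97,"dz": -0.06,"spin": 0.0},{"dx": -0.21,"dy": -0.83,"dz": -0.06,"spin": 0.0},{"dx": -0.21,"dy": -0.83,"dz": -0.06,"spin": 0.0}]}}

```text
t: 13.6
eef_pos: [0.5925, -0.0085, 0.172]
tcp_rot: [[0.942, -0.337, -0.001], [-0.337, -0.941, 0.011], [-0.005, -0.01, -1.0]]
contact_force: [-0.5, 0.2, -2.2]
opening: 0.0195
```

```bash
python3 - <<'E'
from h import *
s=bot.get_state();print(s['eef_pos'],np.degrees(np.arctan2(s['tcp_rot'][1,0],s['tcp_rot'][0,0])),s['contact_force'],s['wrist_torque'])
for n in('scene','top','wrist'):
    c=grab(n)
    cv2.imwrite(f'pics/{n}10.png',c['bgr'])
    if n=='scene':crop(c,'s10',250,150,400,300,4)
    if n=='top':crop(c,'t10',200,180,400,300,4)
E
```

```text
[ 0.59248386 -0.00845057  0.17199068] -19.68557948733608 [-0.45356395  0.17761232 -2.21091573] [-0.02947196 -0.01192802  0.02205409]
```

View pics/t10.png

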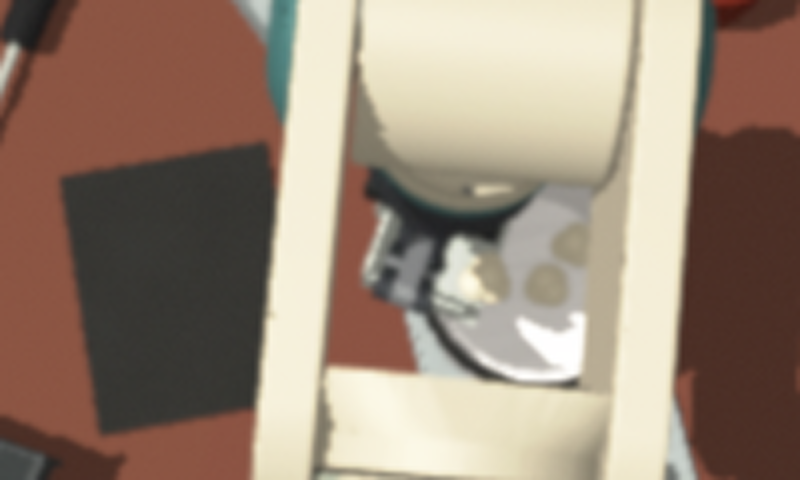

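View pics/s10.png

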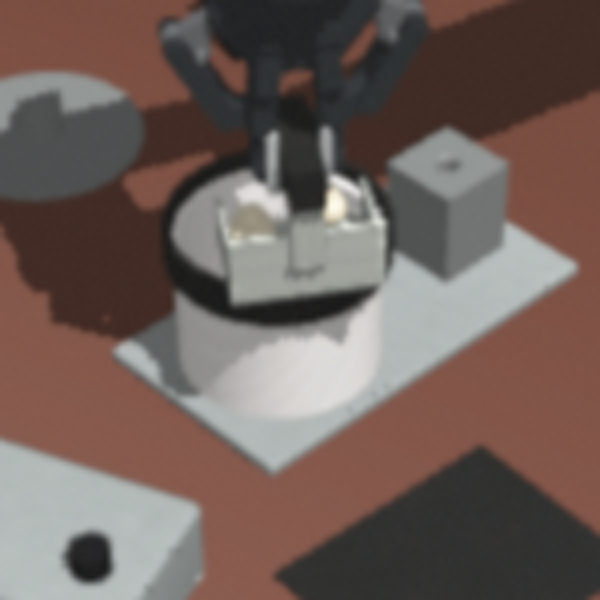

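View pics/wrist10.png

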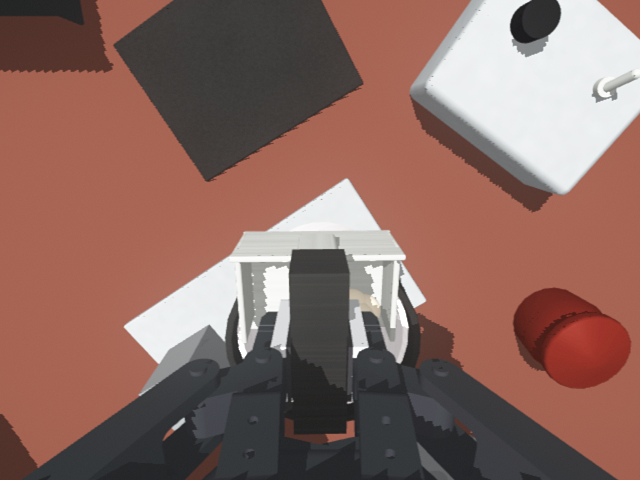

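>>> {"name": "arm_command", "arguments": {"deltas": [{"dx": 0.01,"dy": 0.04,"dz": 0.0,"spin": 0.0},{"dx": 0.04,"dy": 0.11,"dz": 0.0,"spin": 0.0},{"dx": 0.07,"dy": 0.21,"dz": 0.0,"spin": 0.0},{"dx": 0.11,"dy": 0.32,"dz": 0.0,"spin": 0.0},{"dx": 0.15,"dy": 0.41,"dz": 0.0,"spin": 0.0},{"dx": 0.17,"dy": 0.47,"dz": 0.0,"spin": 0.0},{"dx": 0.17,"dy": 0.47,"dz": 0.0,"spin": 0.0},{"dx": 0.15,"dy": 0.43,"dz": 0.0,"spin": 0.0},{"dx": 0.11,"dy": 0.3,"dz": 0.0,"spin": 0.0},{"dx": 0.04,"dy": 0.1,"dz": 0.0,"spin": 0.0},{"dx": -0.06,"dy": -0.18,"dz": 0.0,"spin": 0.0},{"dx": -0.01,"dy": -0.03,"dz": 0.0,"spin": 0.0},{"dx": -0.01,"dy": -0.03,"dz": 0.0,"spin": 0.0}]}}

```text
t: 15.05
eef_pos: [0.5914, -0.0117, 0.1721]
tcp_rot: [[0.942, -0.337, -0.001], [-0.337, -0.942, 0.011], [-0.004, -0.01, -1.0]]
contact_force: [-0.4, 0.5, -1.3]
opening: 0.0191
```

```bash
python3 - <<'E'
from h import *
s=bot.get_state();print(s['eef_pos'],np.degrees(np.arctan2(s['tcp_rot'][1,0],s['tcp_rot'][0,0])),s['contact_force'],s['wrist_torque'])
for n in('scene','top'):
    c=grab(n)
    if n=='scene':crop(c,'s11',250,150,400,300,4)
    if n=='top':crop(c,'t11',200,180,400,300,4)
E
```

```text
[ 0.59135461 -0.01170466  0.17212097] -19.671443586338636 [-0.37890399  0.46123979 -1.25492024] [-0.00351735  0.01410326 -0.05971702]
```

View pics/t11.png

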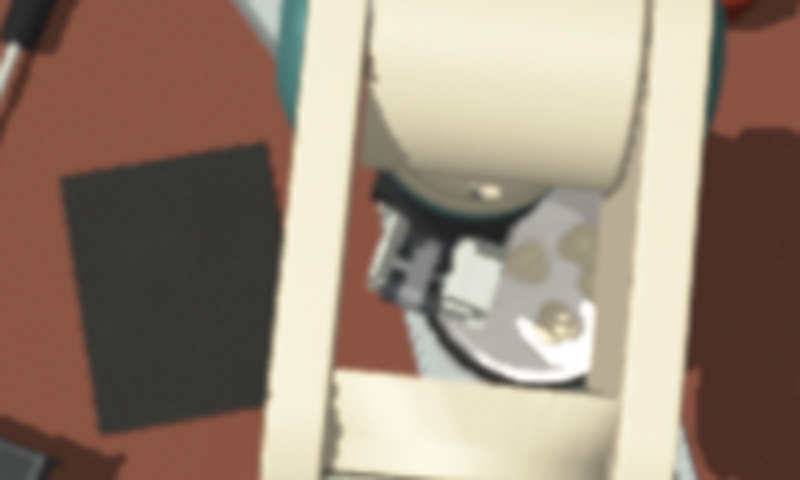

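View pics/s11.png

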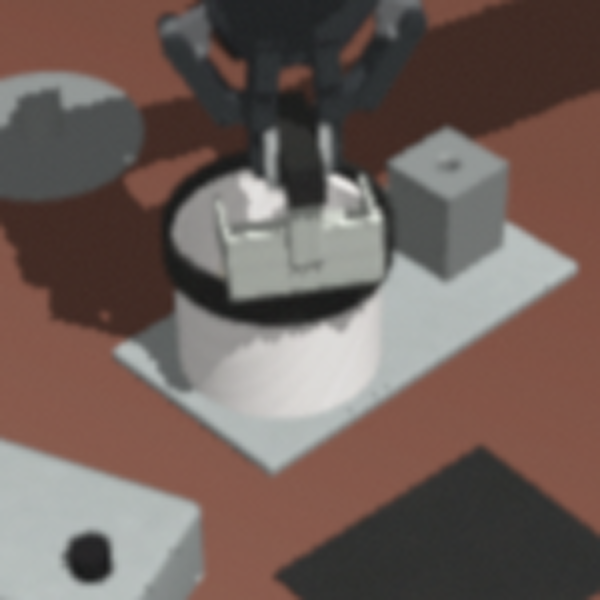

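>>> {"name": "arm_command", "arguments": {"deltas": [{"dx": 0.0,"dy": 0.15,"dz": 0.0,"spin": 0.0},{"dx": -0.05,"dy": 0.5,"dz": 0.0,"spin": 0.0},{"dx": -0.15,"dy": 0.95,"dz": 0.0,"spin": 0.0},{"dx": -0.16,"dy": 1.0,"dz": 0.0,"spin": 0.0}]}}

```text
t: 15.55
eef_pos: [0.5742, 0.0935, 0.172]
tcp_rot: [[0.944, -0.33, -0.002], [-0.33, -0.944, 0.012], [-0.006, -0.011, -1.0]]
contact_force: [-0.0, 0.1, -1.8]
opening: 0.019
```

>>> {"name": "arm_command", "arguments": {"deltas": [{"dx": -0.06,"dy": 0.4,"dz": 0.0,"spin": 0.0},{"dx": -0.12,"dy": 0.8,"dz": 0.0,"spin": 0.0},{"dx": -0.17,"dy": 1.0,"dz": 0.0,"spin": 0.0}]}}

```text
t: 15.85
eef_pos: [0.5562, 0.197, 0.172]
tcp_rot: [[0.945, -0.327, -0.002], [-0.327, -0.945, 0.013], [-0.006, -0.011, -1.0]]
contact_force: [0.4, -0.1, -1.6]
opening: 0.019
```

>>> {"name": "arm_command", "arguments": {"deltas": [{"dx": -0.06,"dy": 0.4,"dz": 0.0,"spin": 0.0},{"dx": -0.12,"dy": 0.8,"dz": 0.0,"spin": 0.0},{"dx": -0.17,"dy": 1.0,"dz": 0.0,"spin": 0.0}]}}

```text
t: 16.15
eef_pos: [0.538, 0.3005, 0.1719]
tcp_rot: [[0.946, -0.324, -0.002], [-0.324, -0.946, 0.013], [-0.006, -0.012, -1.0]]
contact_force: [0.8, 0.0, -1.9]
opening: 0.0188
```

>>> {"name": "arm_command", "arguments": {"deltas": [{"dx": -0.06,"dy": 0.4,"dz": 0.0,"spin": 0.0},{"dx": -0.12,"dy": 0.8,"dz": 0.0,"spin": 0.0},{"dx": -0.17,"dy": 1.0,"dz": 0.0,"spin": 0.0},{"dx": -0.17,"dy": 1.0,"dz": 0.0,"spin": 0.0}]}}

```text
t: 16.55
eef_pos: [0.5192, 0.4037, 0.1713]
tcp_rot: [[0.947, -0.32, -0.003], [-0.32, -0.947, 0.014], [-0.007, -0.012, -1.0]]
contact_force: [-0.3, -0.3, -1.8]
opening: 0.0194
```

```bash
python3 - <<'E'
from h import *
s=bot.get_state();print(s['eef_pos'],np.degrees(np.arctan2(s['tcp_rot'][1,0],s['tcp_rot'][0,0])),s['contact_force'])
for n in('top',):
    c=grab(n)
    cv2.imwrite(f'pics/{n}12.png',c['bgr'])
    crop(c,'t12',200,180,400,300,4)
E
```

```text
[0.51917861 0.40371208 0.17130218] -18.652163832260154 [-0.25823438 -0.31614952 -1.77219022]
```

View pics/top12.png

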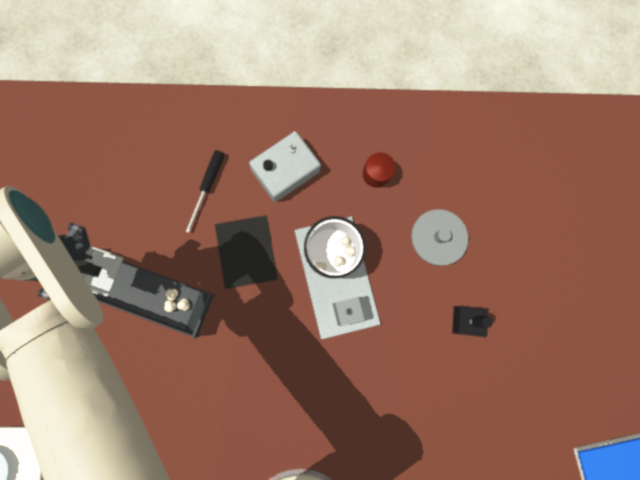

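View pics/t12.png

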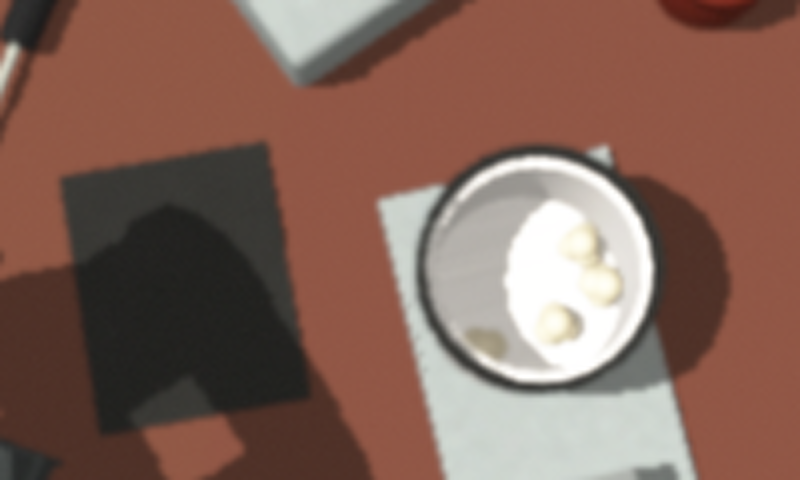

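>>> {"name": "arm_command", "arguments": {"deltas": [{"dx": -0.08,"dy": -0.01,"dz": -0.1,"spin": -0.016},{"dx": -0.16,"dy": -0.01,"dz": -0.3,"spin": -0.016},{"dx": -0.16,"dy": -0.01,"dz": -0.5,"spin": -0.016},{"dx": -0.16,"dy": -0.01,"dz": -0.5,"spin": -0.016}]}}

```text
t: 17.0
eef_pos: [0.5028, 0.399, 0.1179]
tcp_rot: [[0.941, -0.338, -0.007], [-0.338, -0.941, 0.009], [-0.01, -0.006, -1.0]]
contact_force: [-0.7, -0.4, -2.8]
opening: 0.0187
```

```bash
python3 - <<'E'
from h import *
s=bot.get_state();print(s['eef_pos'],np.degrees(np.arctan2(s['tcp_rot'][1,0],s['tcp_rot'][0,0])),s['contact_force'])
c=grab('wrist');crop(c,'w13',200,80,440,300,3.3)
E
```

```text
[0.5028209  0.39897936 0.1178899 ] -19.76109486012876 [-0.65141182 -0.39805351 -2.82544006]
```

View pics/w13.png

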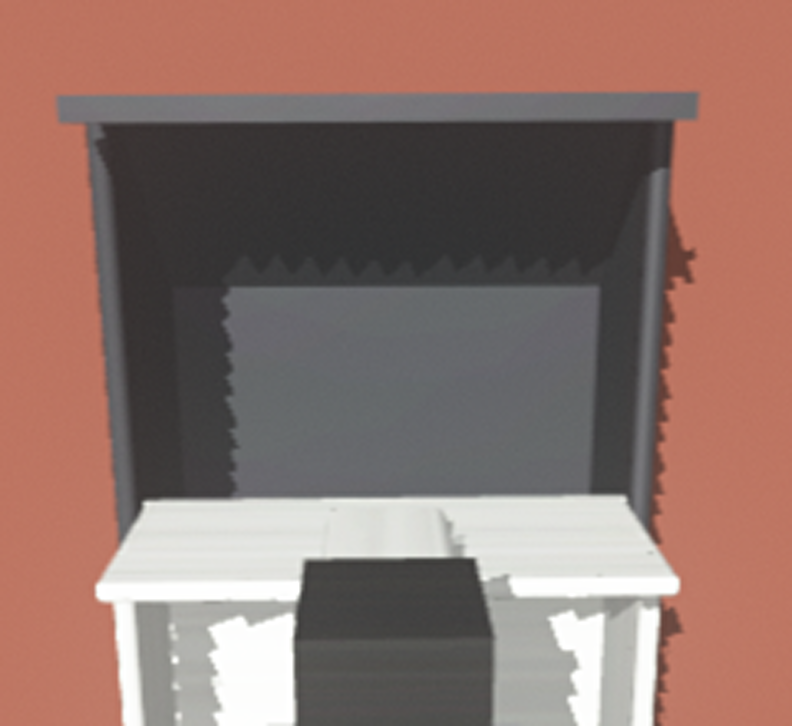

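>>> {"name": "arm_command", "arguments": {"deltas": [{"dx": 0.0,"dy": 0.01,"dz": -0.15,"spin": 0.0},{"dx": 0.0,"dy": 0.01,"dz": -0.32,"spin": 0.0},{"dx": 0.0,"dy": 0.01,"dz": -0.46,"spin": 0.0},{"dx": 0.0,"dy": 0.01,"dz": -0.56,"spin": 0.0},{"dx": 0.0,"dy": 0.01,"dz": -0.6,"spin": 0.0},{"dx": 0.0,"dy": 0.01,"dz": -0.61,"spin": 0.0}]}}

```text
t: 17.65
eef_pos: [0.5038, 0.4007, 0.0592]
tcp_rot: [[0.941, -0.338, -0.005], [-0.338, -0.941, 0.011], [-0.008, -0.009, -1.0]]
contact_force: [-0.3, 0.2, -2.0]
opening: 0.0188
```

>>> {"name": "arm_command", "arguments": {"deltas": [{"dx": 0.0,"dy": 0.0,"dz": -0.02,"spin": 0.0},{"dx": -0.03,"dy": -0.09,"dz": -0.02,"spin": 0.0},{"dx": -0.07,"dy": -0.2,"dz": -0.02,"spin": 0.0},{"dx": -0.12,"dy": -0.34,"dz": -0.02,"spin": 0.0},{"dx": -0.17,"dy": -0.48,"dz": -0.02,"spin": 0.0},{"dx": -0.22,"dy": -0.62,"dz": -0.02,"spin": 0.0},{"dx": -0.27,"dy": -0.76,"dz": -0.02,"spin": 0.0},{"dx": -0.32,"dy": -0.9,"dz": -0.02,"spin": 0.0},{"dx": -0.33,"dy": -0.94,"dz": -0.02,"spin": 0.0}]}}

```text
t: 18.55
eef_pos: [0.4712, 0.3064, 0.0587]
tcp_rot: [[0.941, -0.339, -0.002], [-0.339, -0.941, 0.013], [-0.007, -0.011, -1.0]]
contact_force: [-0.5, 1.8, 1.6]
opening: 0.0191
```

>>> {"name": "arm_command", "arguments": {"deltas": [{"dx": -0.03,"dy": -0.1,"dz": -0.01,"spin": 0.0},{"dx": -0.07,"dy": -0.2,"dz": -0.01,"spin": 0.0},{"dx": -0.1,"dy": -0.28,"dz": -0.01,"spin": 0.0},{"dx": -0.115,"dy": -0.33,"dz": -0.01,"spin": 0.0},{"dx": -0.115,"dy": -0.33,"dz": -0.01,"spin": 0.0}]}}

```text
t: 19.05
eef_pos: [0.4597, 0.273, 0.0586]
tcp_rot: [[0.941, -0.339, -0.002], [-0.339, -0.941, 0.014], [-0.006, -0.012, -1.0]]
contact_force: [-1.6, 2.1, 5.7]
opening: 0.0188
```

```bash
python3 - <<'E'
from h import *
s=bot.get_state();print(s['eef_pos'],np.degrees(np.arctan2(s['tcp_rot'][1,0],s['tcp_rot'][0,0])),s['contact_force'])
for n in('scene','top'):
    c=grab(n)
    if n=='scene':crop(c,'s14',400,240,500,340,6)
    if n=='top':crop(c,'t14',120,250,250,350,6)
E
```

```text
[0.45967413 0.27302971 0.05856941] -19.811576291897993 [-1.59939387  2.13034767  5.70088109]
```

View pics/t14.png

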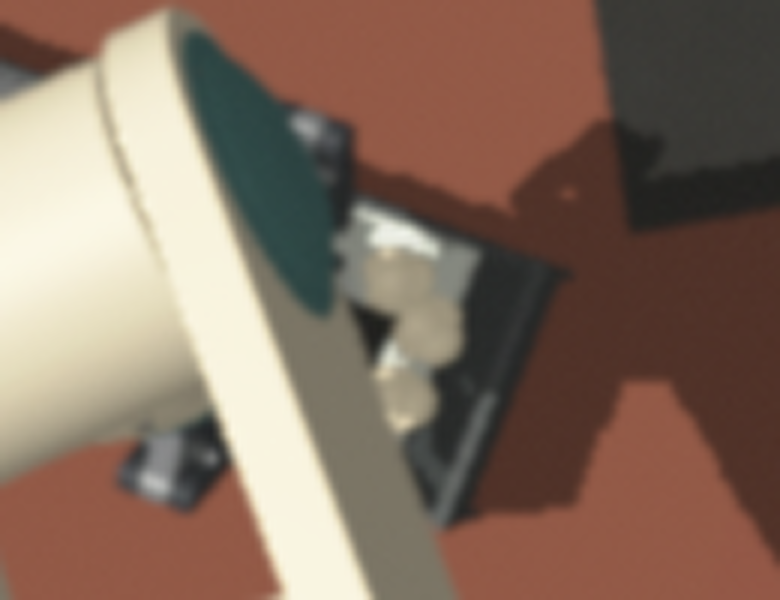

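View pics/s14.png

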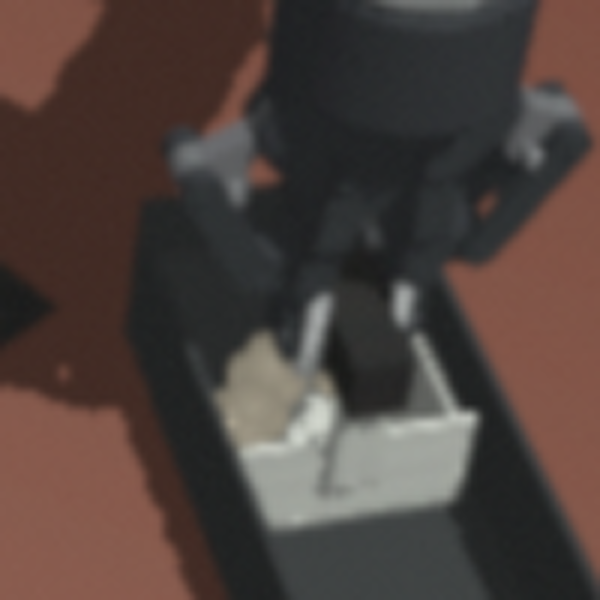

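>>> {"name": "arm_command", "arguments": {"deltas": [{"dx": 0.0,"dy": 0.0,"dz": 0.02,"spin": 0.0},{"dx": 0.0,"dy": 0.0,"dz": 0.07,"spin": 0.0},{"dx": 0.0,"dy": 0.0,"dz": 0.15,"spin": 0.0},{"dx": 0.0,"dy": 0.0,"dz": 0.28,"spin": 0.0},{"dx": 0.0,"dy": 0.0,"dz": 0.45,"spin": 0.0},{"dx": 0.0,"dy": 0.0,"dz": 0.65,"spin": 0.0},{"dx": 0.0,"dy": 0.0,"dz": 0.82,"spin": 0.0},{"dx": 0.0,"dy": 0.0,"dz": 0.94,"spin": 0.0},{"dx": 0.0,"dy": 0.0,"dz": 1.0,"spin": 0.0},{"dx": 0.0,"dy": 0.0,"dz": 1.0,"spin": 0.0}]}}

```text
t: 20.15
eef_pos: [0.46, 0.2732, 0.1594]
tcp_rot: [[0.941, -0.339, -0.0], [-0.339, -0.941, 0.014], [-0.005, -0.013, -1.0]]
contact_force: [0.3, 0.2, -2.7]
opening: 0.0191
```

```bash
python3 - <<'E'
from h import *
s=bot.get_state();print(s['eef_pos'],np.degrees(np.arctan2(s['tcp_rot'][1,0],s['tcp_rot'][0,0])),s['contact_force'])
for n in('scene','top'):
    c=grab(n)
    if n=='scene':crop(c,'s15',400,220,520,350,4.5)
    if n=='top':crop(c,'t15',120,250,250,350,6)
E
```

```text
[0.46000024 0.27318936 0.15942302] -19.805866173834 [ 0.34275353  0.18848566 -2.66182779]
```

View pics/t15.png

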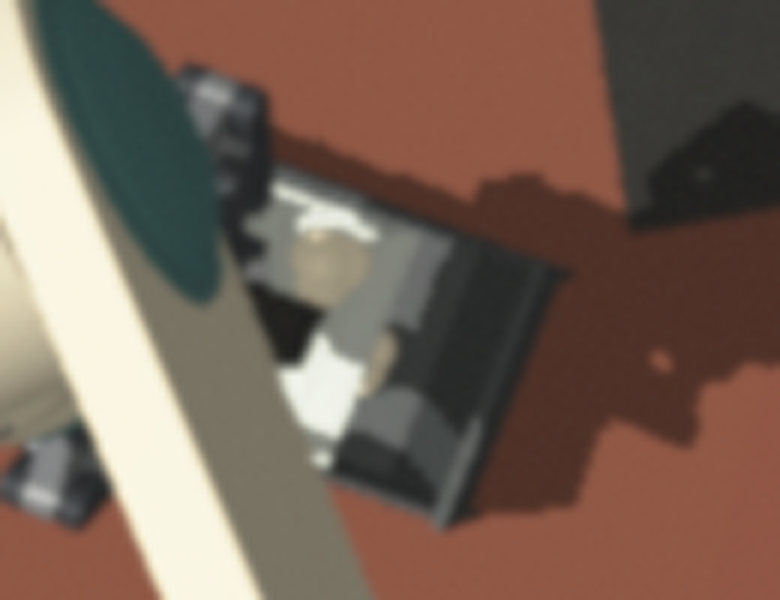

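View pics/s15.png

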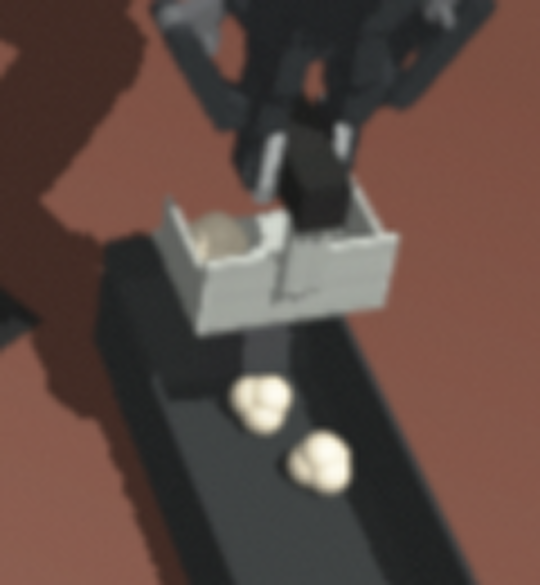

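```bash
python3 - <<'E'
from h import *
c=grab('scene')
a=np.radians(70.5);U=np.array([np.cos(a),np.sin(a)]);V=np.array([-U[1],U[0]])
for u,v in((262,403),(320,463)):
    q=ray(c,400+u/4.5-.4,220+v/4.5-.4,.017)[:2]-[.4806,.3416]; print(q@U*1000,q@V*1000)
E
```

```text
-77.49413567771788 8.58709220575478
-40.32521299597601 21.773000943834028
```

>>> {"name": "arm_command", "arguments": {"deltas": [{"dx": 0.01,"dy": 0.03,"dz": 0.0,"spin": 0.0},{"dx": 0.03,"dy": 0.09,"dz": 0.0,"spin": 0.0},{"dx": 0.07,"dy": 0.19,"dz": 0.0,"spin": 0.0},{"dx": 0.11,"dy": 0.32,"dz": 0.0,"spin": 0.0},{"dx": 0.16,"dy": 0.46,"dz": 0.0,"spin": 0.0},{"dx": 0.21,"dy": 0.6,"dz": 0.0,"spin": 0.0},{"dx": 0.26,"dy": 0.74,"dz": 0.0,"spin": 0.0},{"dx": 0.3,"dy": 0.86,"dz": 0.0,"spin": 0.0},{"dx": 0.33,"dy": 0.94,"dz": 0.0,"spin": 0.0},{"dx": 0.345,"dy": 0.98,"dz": 0.0,"spin": 0.0},{"dx": 0.35,"dy": 0.99,"dz": 0.0,"spin": 0.0}]}}

```text
t: 21.4
eef_pos: [0.4943, 0.3723, 0.1572]
tcp_rot: [[0.941, -0.339, -0.004], [-0.338, -0.941, 0.012], [-0.008, -0.01, -1.0]]
contact_force: [0.3, -0.2, -1.6]
opening: 0.0192
```

>>> {"name": "arm_command", "arguments": {"deltas": [{"dx": 0.01,"dy": 0.03,"dz": -0.03,"spin": 0.0},{"dx": 0.03,"dy": 0.09,"dz": -0.1,"spin": 0.0},{"dx": 0.06,"dy": 0.17,"dz": -0.2,"spin": 0.0},{"dx": 0.09,"dy": 0.24,"dz": -0.32,"spin": 0.0},{"dx": 0.1,"dy": 0.28,"dz": -0.42,"spin": 0.0},{"dx": 0.1,"dy": 0.29,"dz": -0.45,"spin": 0.0},{"dx": 0.1,"dy": 0.29,"dz": -0.45,"spin": 0.0}]}}

```text
t: 22.1
eef_pos: [0.5039, 0.4012, 0.111]
tcp_rot: [[0.941, -0.338, -0.005], [-0.338, -0.941, 0.011], [-0.009, -0.008, -1.0]]
contact_force: [-0.2, -0.3, -2.0]
opening: 0.0189
```

```bash
python3 - <<'E'
from h import *
s=bot.get_state();print(s['eef_pos'],np.degrees(np.arctan2(s['tcp_rot'][1,0],s['tcp_rot'][0,0])),s['contact_force'])
c=grab('wrist');crop(c,'w16',200,80,440,300,3.3)
c=grab('scene');crop(c,'s16',400,220,540,400,3.3)
E
```

```text
[0.50388708 0.4011589  0.11097626] -19.770137962933106 [-0.17326119 -0.28621781 -1.98238821]
```

View pics/w16.png

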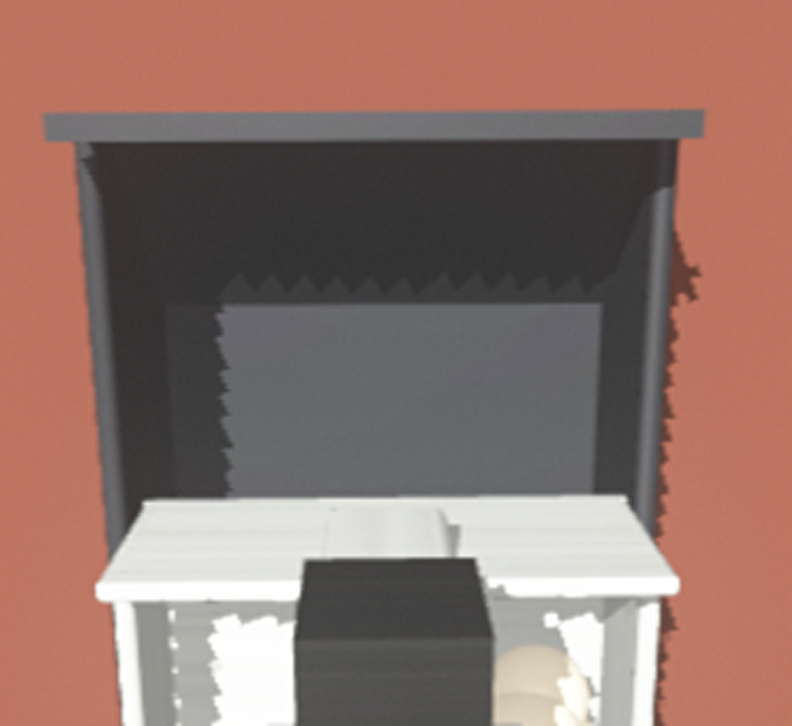

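View pics/s16.png

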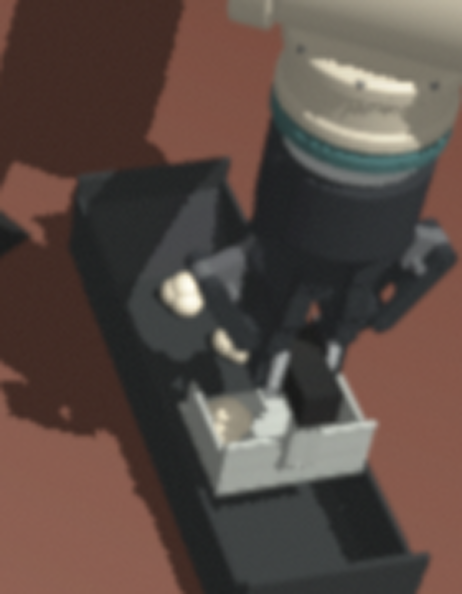

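>>> {"name": "arm_command", "arguments": {"deltas": [{"dx": 0.0,"dy": 0.0,"dz": -0.12,"spin": 0.0},{"dx": 0.0,"dy": 0.0,"dz": -0.28,"spin": 0.0},{"dx": 0.0,"dy": 0.0,"dz": -0.42,"spin": 0.0},{"dx": 0.0,"dy": 0.0,"dz": -0.5,"spin": 0.0},{"dx": 0.0,"dy": 0.0,"dz": -0.53,"spin": 0.0},{"dx": -0.02,"dy": -0.06,"dz": -0.54,"spin": 0.0},{"dx": -0.05,"dy": -0.14,"dz": -0.54,"spin": 0.0},{"dx": -0.07,"dy": -0.2,"dz": -0.54,"spin": 0.0},{"dx": -0.07,"dy": -0.2,"dz": -0.54,"spin": 0.0}]}}

```text
t: 23.1
eef_pos: [0.4974, 0.3802, 0.0587]
tcp_rot: [[0.941, -0.339, -0.003], [-0.339, -0.941, 0.012], [-0.007, -0.01, -1.0]]
contact_force: [-0.7, 0.3, -1.5]
opening: 0.0191
```

>>> {"name": "arm_command", "arguments": {"deltas": [{"dx": -0.02,"dy": -0.06,"dz": 0.0,"spin": 0.0},{"dx": -0.07,"dy": -0.19,"dz": 0.0,"spin": 0.0},{"dx": -0.15,"dy": -0.42,"dz": 0.0,"spin": 0.0},{"dx": -0.25,"dy": -0.7,"dz": 0.0,"spin": 0.0},{"dx": -0.32,"dy": -0.89,"dz": 0.0,"spin": 0.0},{"dx": -0.345,"dy": -0.97,"dz": 0.0,"spin": 0.0},{"dx": -0.35,"dy": -0.99,"dz": 0.0,"spin": 0.0}]}}

```text
t: 23.8
eef_pos: [0.4623, 0.2805, 0.0588]
tcp_rot: [[0.94, -0.34, -0.003], [-0.34, -0.94, 0.012], [-0.007, -0.01, -1.0]]
contact_force: [0.5, 0.0, -1.3]
opening: 0.0194
```

```bash
python3 - <<'E'
from h import *
s=bot.get_state();print(s['eef_pos'],np.degrees(np.arctan2(s['tcp_rot'][1,0],s['tcp_rot'][0,0])),s['contact_force'])
for n in('scene','top'):
    c=grab(n)
    if n=='scene':crop(c,'s17',400,240,500,340,6)
    if n=='top':crop(c,'t17',120,250,250,350,6)
E
```

```text
[0.46228938 0.28049562 0.05876679] -19.891699695539927 [ 0.54995691  0.02261898 -1.28061467]
```

View pics/t17.png

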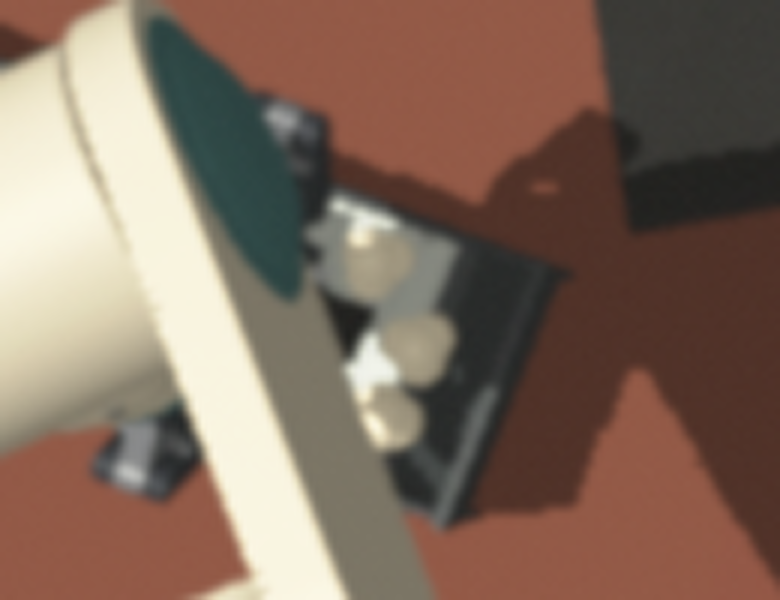

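View pics/s17.png

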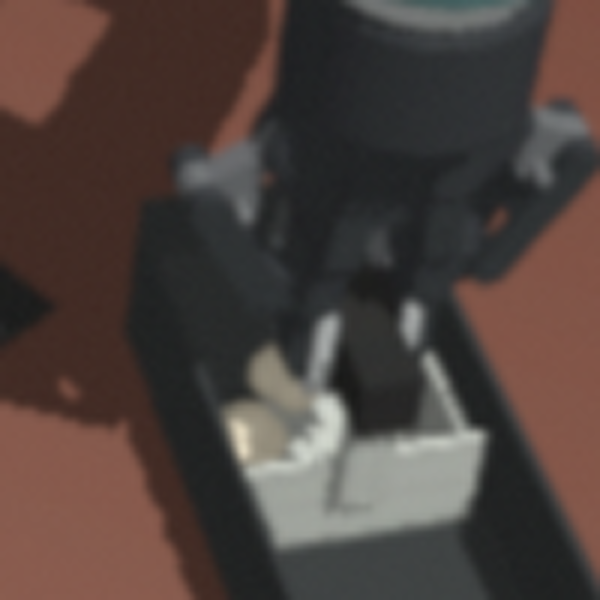

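>>> {"name": "arm_command", "arguments": {"deltas": [{"dx": -0.01,"dy": -0.03,"dz": 0.0,"spin": 0.0},{"dx": -0.02,"dy": -0.06,"dz": 0.01,"spin": 0.0},{"dx": -0.033,"dy": -0.094,"dz": 0.05,"spin": 0.0},{"dx": -0.053,"dy": -0.15,"dz": 0.12,"spin": 0.0},{"dx": -0.077,"dy": -0.217,"dz": 0.2,"spin": 0.0},{"dx": -0.097,"dy": -0.273,"dz": 0.28,"spin": 0.0},{"dx": -0.113,"dy": -0.32,"dz": 0.35,"spin": 0.0},{"dx": -0.12,"dy": -0.34,"dz": 0.42,"spin": 0.0},{"dx": -0.12,"dy": -0.34,"dz": 0.5,"spin": 0.0},{"dx": -0.12,"dy": -0.34,"dz": 0.58,"spin": 0.0},{"dx": -0.12,"dy": -0.34,"dz": 0.66,"spin": 0.0},{"dx": -0.12,"dy": -0.34,"dz": 0.74,"spin": 0.0},{"dx": -0.12,"dy": -0.34,"dz": 0.8,"spin": 0.0},{"dx": -0.12,"dy": -0.34,"dz": 0.8,"spin": 0.0}]}}

```text
t: 25.3
eef_pos: [0.451, 0.2475, 0.1399]
tcp_rot: [[0.941, -0.34, -0.002], [-0.339, -0.941, 0.012], [-0.006, -0.011, -1.0]]
contact_force: [0.1, 0.6, -2.7]
opening: 0.019
```

```bash
python3 - <<'E'
from h import *
s=bot.get_state();print(s['eef_pos'],np.degrees(np.arctan2(s['tcp_rot'][1,0],s['tcp_rot'][0,0])),s['contact_force'])
for n in('scene','top'):
    c=grab(n)
    if n=='scene':crop(c,'s18',390,210,520,340,4.5)
    if n=='top':crop(c,'t18',120,250,250,350,6)
E
```

```text
[0.4510024  0.24753089 0.13985023] -19.84421692207577 [ 0.10217975  0.60060434 -2.65356381]
```

View pics/t18.png

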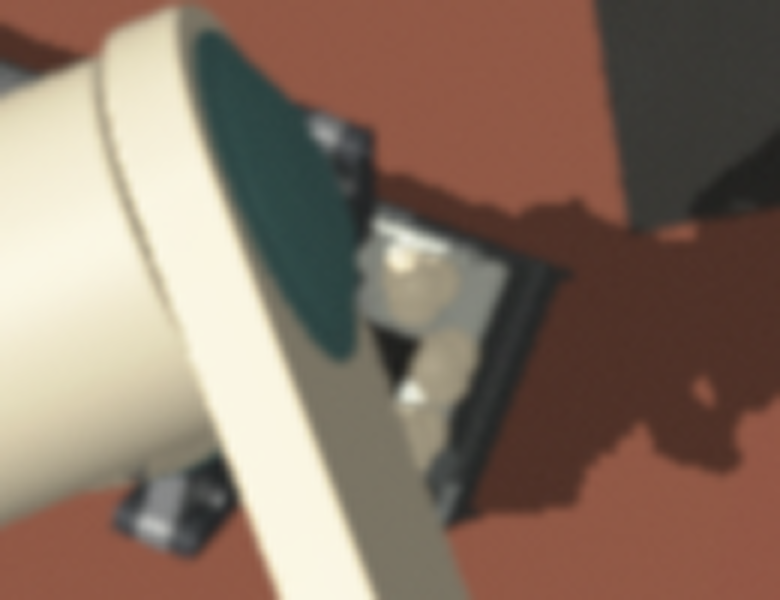

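View pics/s18.png

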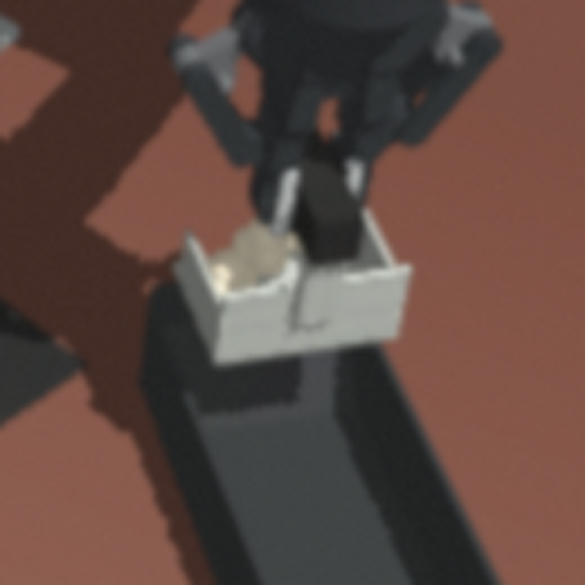

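>>> {"name": "arm_command", "arguments": {"deltas": [{"dx": -0.06,"dy": -0.17,"dz": 0.01,"spin": 0.0},{"dx": -0.15,"dy": -0.43,"dz": 0.05,"spin": 0.0},{"dx": -0.23,"dy": -0.64,"dz": 0.12,"spin": 0.0},{"dx": -0.28,"dy": -0.77,"dz": 0.2,"spin": 0.0},{"dx": -0.3,"dy": -0.85,"dz": 0.27,"spin": 0.0},{"dx": -0.31,"dy": -0.88,"dz": 0.32,"spin": 0.0},{"dx": -0.31,"dy": -0.88,"dz": 0.34,"spin": 0.0}]}}

```text
t: 26.1
eef_pos: [0.4198, 0.1593, 0.1731]
tcp_rot: [[0.94, -0.34, -0.003], [-0.34, -0.94, 0.012], [-0.007, -0.01, -1.0]]
contact_force: [0.1, -0.4, -2.9]
opening: 0.0189
```

```bash
python3 - <<'E'
from h import *
s=bot.get_state();print(s['eef_pos'],np.degrees(np.arctan2(s['tcp_rot'][1,0],s['tcp_rot'][0,0])),s['contact_force'])
for n in('scene','top'):
    c=grab(n)
    if n=='scene':crop(c,'s19',350,150,520,340,3.1)
    if n=='top':crop(c,'t19',100,240,300,400,4)
E
```

```text
[0.4197662  0.15933001 0.17305106] -19.861900713394018 [ 0.12656704 -0.42926772 -2.92879529]
```

View pics/t19.png

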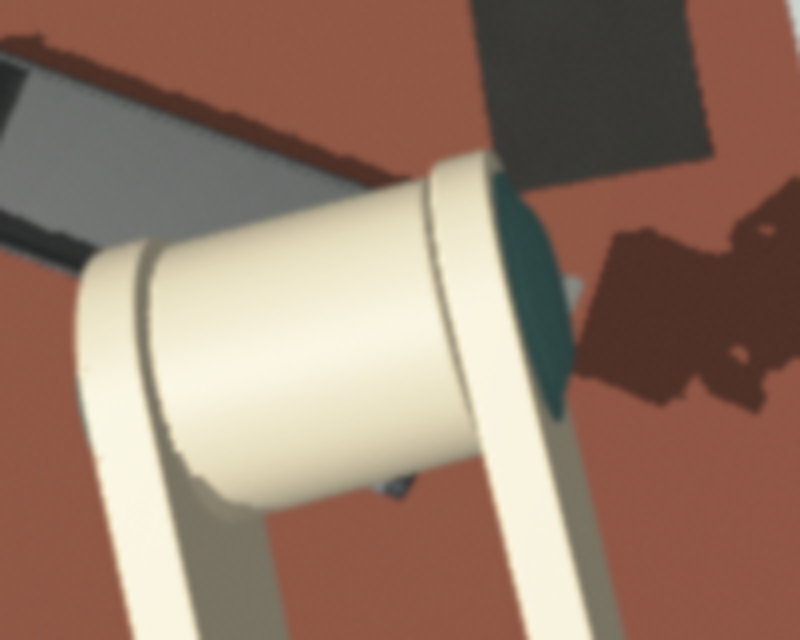

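View pics/s19.png

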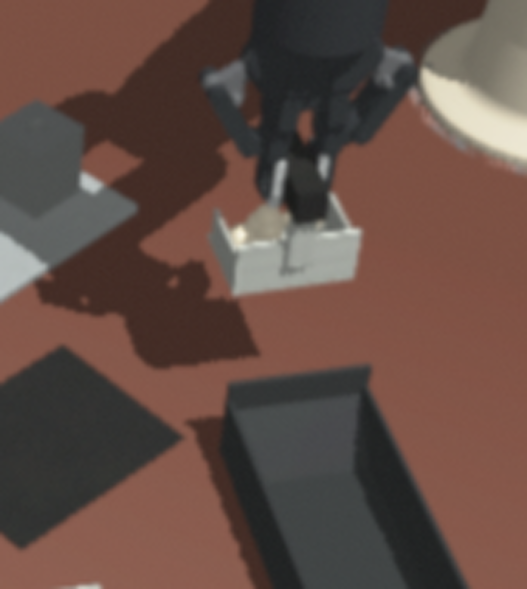

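>>> {"name": "arm_command", "arguments": {"deltas": [{"dx": 0.04,"dy": -0.02,"dz": 0.0,"spin": 0.0},{"dx": 0.12,"dy": -0.06,"dz": 0.0,"spin": 0.0},{"dx": 0.24,"dy": -0.11,"dz": 0.0,"spin": 0.0},{"dx": 0.38,"dy": -0.17,"dz": 0.0,"spin": 0.0},{"dx": 0.54,"dy": -0.24,"dz": 0.0,"spin": 0.0},{"dx": 0.7,"dy": -0.31,"dz": 0.0,"spin": 0.0},{"dx": 0.83,"dy": -0.37,"dz": 0.0,"spin": 0.0},{"dx": 0.92,"dy": -0.41,"dz": 0.0,"spin": 0.0},{"dx": 0.98,"dy": -0.43,"dz": 0.0,"spin": 0.0},{"dx": 1.0,"dy": -0.44,"dz": 0.0,"spin": 0.0}]}}

```text
t: 27.2
eef_pos: [0.5202, 0.1154, 0.1724]
tcp_rot: [[0.941, -0.34, -0.004], [-0.34, -0.941, 0.012], [-0.007, -0.01, -1.0]]
contact_force: [-0.6, -0.1, -2.5]
opening: 0.0188
```

>>> {"name": "arm_command", "arguments": {"deltas": [{"dx": 0.04,"dy": -0.02,"dz": 0.0,"spin": 0.0},{"dx": 0.12,"dy": -0.06,"dz": 0.0,"spin": 0.0},{"dx": 0.24,"dy": -0.11,"dz": 0.0,"spin": 0.0},{"dx": 0.38,"dy": -0.17,"dz": 0.0,"spin": 0.0},{"dx": 0.54,"dy": -0.24,"dz": 0.0,"spin": 0.0},{"dx": 0.7,"dy": -0.31,"dz": 0.0,"spin": 0.0},{"dx": 0.83,"dy": -0.37,"dz": 0.0,"spin": 0.0},{"dx": 0.92,"dy": -0.41,"dz": 0.0,"spin": 0.0},{"dx": 0.98,"dy": -0.43,"dz": 0.0,"spin": 0.0},{"dx": 1.0,"dy": -0.44,"dz": 0.0,"spin": 0.0},{"dx": 1.0,"dy": -0.44,"dz": 0.0,"spin": 0.0}]}}

```text
t: 28.3
eef_pos: [0.6202, 0.0715, 0.1723]
tcp_rot: [[0.941, -0.339, -0.004], [-0.339, -0.941, 0.012], [-0.008, -0.01, -1.0]]
contact_force: [0.3, 0.4, -1.7]
opening: 0.019
```

```bash
python3 - <<'E'
from h import *
s=bot.get_state();print(s['eef_pos'],np.degrees(np.arctan2(s['tcp_rot'][1,0],s['tcp_rot'][0,0])),s['contact_force'])
for n in('scene','top'):
    c=grab(n)
    if n=='scene':crop(c,'s20',270,150,420,300,4)
    if n=='top':crop(c,'t20',200,180,400,300,4)
E
```

```text
[0.62015485 0.07153346 0.17226987] -19.84178007288511 [ 0.32407757  0.43327601 -1.73566322]
```

View pics/t20.png

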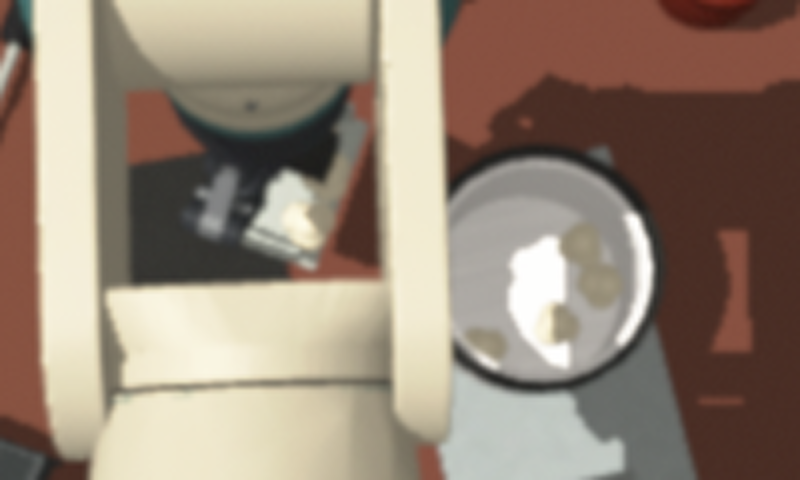

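View pics/s20.png

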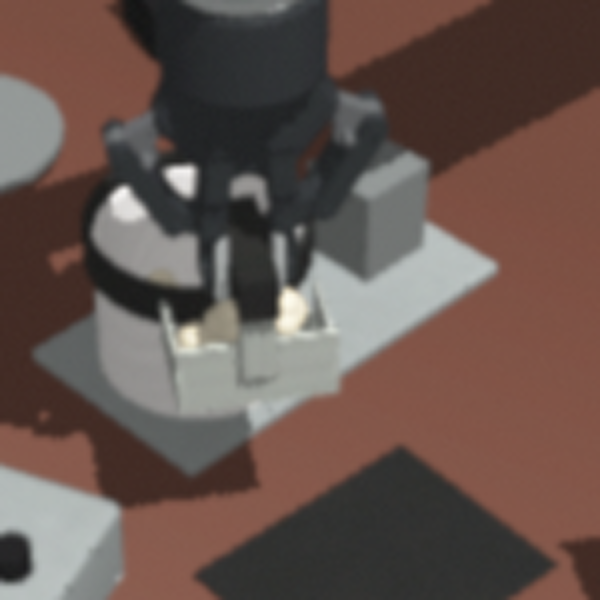

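>>> {"name": "arm_command", "arguments": {"deltas": [{"dx": -0.02,"dy": -0.05,"dz": 0.0,"spin": 0.0},{"dx": -0.06,"dy": -0.18,"dz": 0.0,"spin": 0.0},{"dx": -0.13,"dy": -0.38,"dz": 0.0,"spin": 0.0},{"dx": -0.23,"dy": -0.66,"dz": 0.0,"spin": 0.0},{"dx": -0.325,"dy": -0.94,"dz": 0.0,"spin": 0.0},{"dx": -0.28,"dy": -0.8,"dz": 0.0,"spin": 0.0},{"dx": -0.28,"dy": -0.8,"dz": 0.0,"spin": 0.0}]}}

```text
t: 29.1
eef_pos: [0.5918, -0.0085, 0.1728]
tcp_rot: [[0.941, -0.34, -0.003], [-0.34, -0.94, 0.012], [-0.007, -0.011, -1.0]]
contact_force: [-0.1, -0.4, -2.1]
opening: 0.0189
```

>>> {"name": "arm_command", "arguments": {"deltas": [{"dx": 0.01,"dy": 0.04,"dz": 0.0,"spin": 0.0},{"dx": 0.04,"dy": 0.11,"dz": 0.0,"spin": 0.0},{"dx": 0.07,"dy": 0.21,"dz": 0.0,"spin": 0.0},{"dx": 0.11,"dy": 0.32,"dz": 0.0,"spin": 0.0},{"dx": 0.15,"dy": 0.41,"dz": 0.0,"spin": 0.0},{"dx": 0.17,"dy": 0.47,"dz": 0.0,"spin": 0.0},{"dx": 0.17,"dy": 0.47,"dz": 0.0,"spin": 0.0},{"dx": 0.15,"dy": 0.43,"dz": 0.0,"spin": 0.0},{"dx": 0.11,"dy": 0.3,"dz": 0.0,"spin": 0.0},{"dx": 0.04,"dy": 0.1,"dz": 0.0,"spin": 0.0},{"dx": -0.06,"dy": -0.18,"dz": 0.0,"spin": 0.0},{"dx": -0.01,"dy": -0.03,"dz": 0.0,"spin": 0.0},{"dx": -0.01,"dy": -0.03,"dz": 0.0,"spin": 0.0}]}}

```text
t: 30.4
eef_pos: [0.5906, -0.0121, 0.1731]
tcp_rot: [[0.94, -0.341, -0.003], [-0.341, -0.94, 0.013], [-0.007, -0.011, -1.0]]
contact_force: [0.5, 0.1, -1.6]
opening: 0.0192
```

```bash
python3 - <<'E'
from h import *
s=bot.get_state();print(s['eef_pos'],np.degrees(np.arctan2(s['tcp_rot'][1,0],s['tcp_rot'][0,0])),s['contact_force'])
for n in('scene','top'):
    c=grab(n)
    if n=='scene':crop(c,'s21',250,150,400,300,4)
    if n=='top':crop(c,'t21',200,180,400,300,4)
E
```

```text
[ 0.59058451 -0.01208352  0.17308939] -19.919977974008738 [ 0.46731408  0.0669189  -1.63157124]
```

View pics/t21.png

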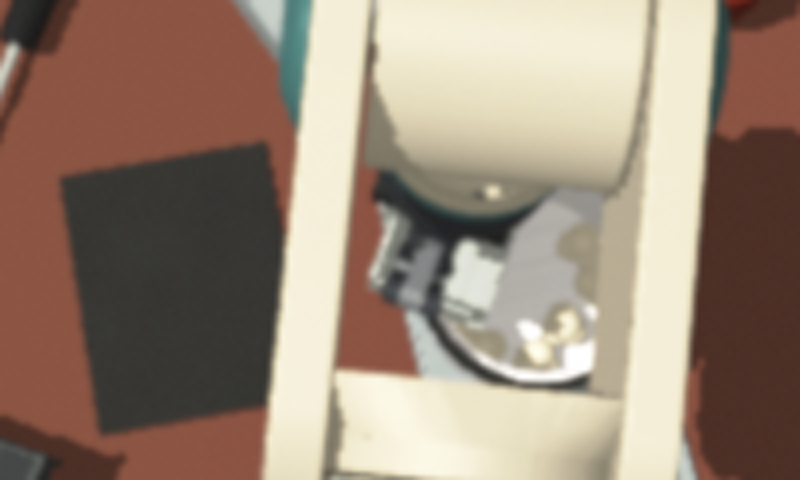

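View pics/s21.png

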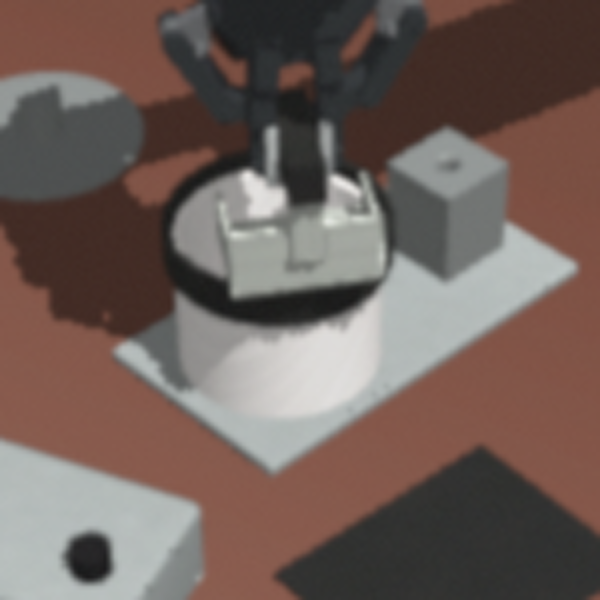

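>>> {"name": "arm_command", "arguments": {"deltas": [{"dx": 0.0,"dy": 0.15,"dz": 0.1,"spin": 0.0},{"dx": 0.0,"dy": 0.4,"dz": 0.2,"spin": 0.1},{"dx": 0.0,"dy": 0.6,"dz": 0.2,"spin": 0.24},{"dx": 0.0,"dy": 0.7,"dz": 0.2,"spin": 0.38},{"dx": 0.0,"dy": 0.7,"dz": 0.2,"spin": 0.52},{"dx": 0.0,"dy": 0.7,"dz": 0.2,"spin": 0.66},{"dx": 0.0,"dy": 0.7,"dz": 0.2,"spin": 0.7}]}}

```text
t: 31.2
eef_pos: [0.5906, 0.0594, 0.1937]
tcp_rot: [[0.924, 0.383, -0.01], [0.383, -0.924, 0.007], [-0.006, -0.01, -1.0]]
contact_force: [-0.7, -0.0, -2.3]
opening: 0.019
```

```bash
python3 - <<'E'
from h import *
c=grab('top');crop(c,'t22',200,180,400,300,4)
c=grab('scene');cv2.imwrite('pics/scene22.png',c['bgr'])
E
```

```text
(no output)
```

View pics/t22.png

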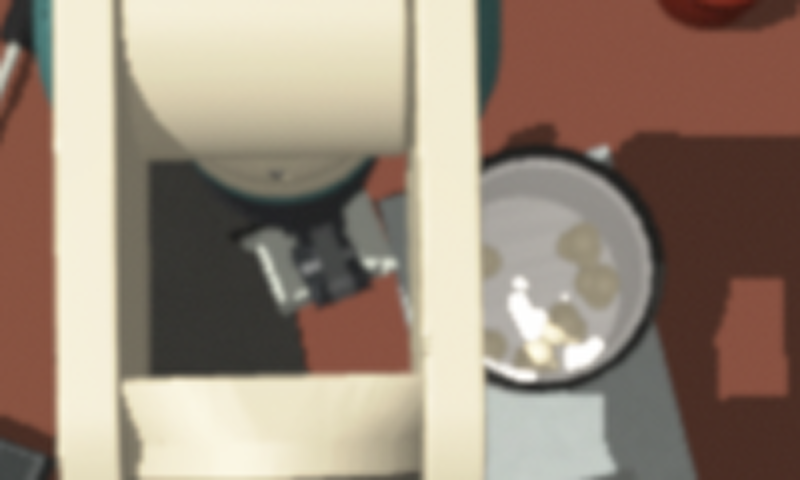

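View pics/scene22.png

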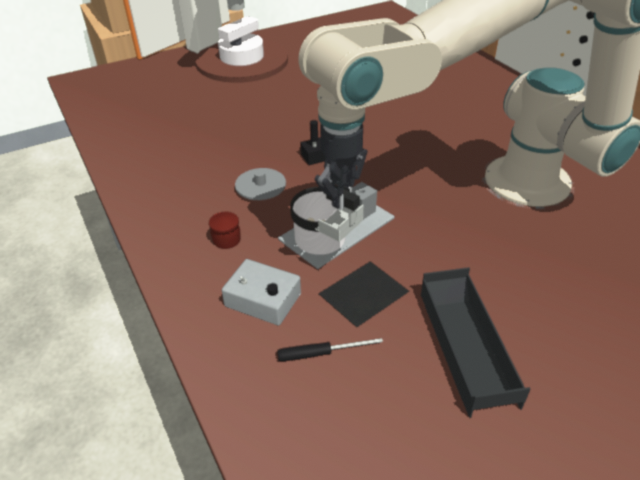

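>>> {"name": "arm_command", "arguments": {"deltas": [{"dx": 0.0,"dy": 0.2,"dz": 0.0,"spin": 0.12},{"dx": -0.05,"dy": 0.4,"dz": 0.0,"spin": 0.26},{"dx": -0.1,"dy": 0.55,"dz": 0.0,"spin": 0.4},{"dx": -0.11,"dy": 0.61,"dz": 0.0,"spin": 0.54},{"dx": -0.11,"dy": 0.61,"dz": 0.0,"spin": 0.67},{"dx": -0.11,"dy": 0.61,"dz": 0.0,"spin": 0.67}]}}

```text
t: 31.9
eef_pos: [0.5795, 0.121, 0.1941]
tcp_rot: [[0.462, 0.887, -0.012], [0.887, -0.462, -0.001], [-0.006, -0.01, -1.0]]
contact_force: [0.0, -0.7, -2.5]
opening: 0.0189
```

>>> {"name": "arm_command", "arguments": {"deltas": [{"dx": 0.0,"dy": 0.0,"dz": -0.1,"spin": 0.12},{"dx": 0.0,"dy": 0.0,"dz": -0.3,"spin": 0.26},{"dx": 0.0,"dy": 0.0,"dz": -0.5,"spin": 0.4},{"dx": 0.0,"dy": 0.0,"dz": -0.7,"spin": 0.54},{"dx": 0.0,"dy": 0.0,"dz": -0.8,"spin": 0.67},{"dx": 0.0,"dy": 0.0,"dz": -0.85,"spin": 0.67},{"dx": 0.0,"dy": 0.0,"dz": -0.85,"spin": 0.67}]}}

```text
t: 32.6
eef_pos: [0.5793, 0.121, 0.1087]
tcp_rot: [[-0.213, 0.977, -0.009], [0.977, 0.213, -0.008], [-0.006, -0.011, -1.0]]
contact_force: [0.2, 0.0, -1.3]
opening: 0.0195
```

```bash
python3 - <<'E'
from h import *
s=bot.get_state();print(s['eef_pos'],np.degrees(np.arctan2(s['tcp_rot'][1,0],s['tcp_rot'][0,0])),s['contact_force'])
c=grab('scene');crop(c,'s23',270,150,420,330,3.3)
E
```

```text
[0.57931747 0.12099294 0.10873127] 102.32265608310767 [ 0.18484117  0.03478319 -1.30837696]
```

View pics/s23.png

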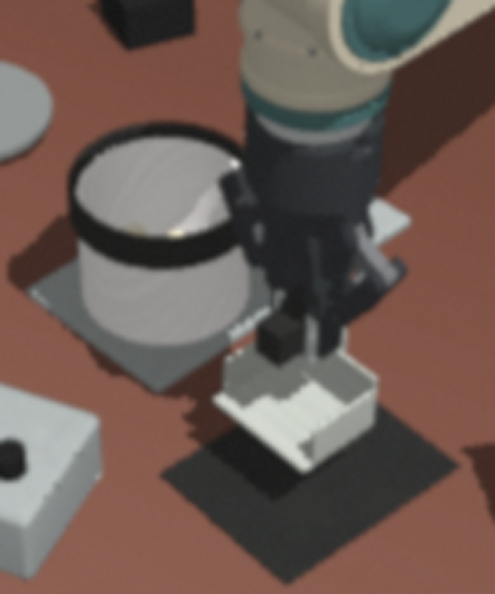

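>>> {"name": "arm_command", "arguments": {"deltas": [{"dx": 0.0,"dy": 0.0,"dz": -0.15,"spin": 0.01},{"dx": 0.0,"dy": 0.0,"dz": -0.32,"spin": 0.01},{"dx": 0.0,"dy": 0.0,"dz": -0.43,"spin": 0.01},{"dx": 0.0,"dy": 0.0,"dz": -0.48,"spin": 0.01},{"dx": 0.0,"dy": 0.0,"dz": -0.505,"spin": 0.01},{"dx": 0.0,"dy": 0.0,"dz": -0.51,"spin": 0.01},{"dx": 0.0,"dy": 0.0,"dz": -0.51,"spin": 0.01}]}}

```text
t: 33.35
eef_pos: [0.5801, 0.1211, 0.0592]
tcp_rot: [[-0.224, 0.974, -0.007], [0.975, 0.224, -0.008], [-0.006, -0.008, -1.0]]
contact_force: [-0.1, 0.5, -1.6]
opening: 0.019
```

>>> {"name": "arm_command", "arguments": {"deltas": [{"dx": 0.0,"dy": 0.0,"dz": -0.01,"spin": 0.0},{"dx": 0.0,"dy": 0.0,"dz": -0.015,"spin": 0.0},{"dx": 0.0,"dy": 0.0,"dz": -0.015,"spin": 0.0}]}}

```text
t: 33.65
eef_pos: [0.5806, 0.1211, 0.0586]
tcp_rot: [[-0.224, 0.975, -0.005], [0.975, 0.224, -0.008], [-0.006, -0.007, -1.0]]
contact_force: [0.2, 0.4, 2.4]
opening: 0.0192
```

>>> {"name": "arm_command", "arguments": {"deltas": [{"dx": 0.0,"dy": 0.0,"dz": 0.0,"spin": 0.0},{"dx": 0.0,"dy": 0.0,"dz": 0.0,"spin": 0.0},{"dx": 0.0,"dy": 0.0,"dz": 0.0,"spin": 0.0},{"dx": 0.0,"dy": 0.0,"dz": 0.0,"spin": 0.0},{"dx": 0.0,"dy": 0.0,"dz": 0.0,"spin": 0.0},{"dx": 0.0,"dy": 0.0,"dz": 0.0,"spin": 0.0},{"dx": 0.0,"dy": 0.0,"dz": 0.0,"spin": 0.0}], "jaw": 1}}

```text
t: 34.35
eef_pos: [0.5806, 0.1212, 0.0586]
tcp_rot: [[-0.224, 0.975, -0.005], [0.975, 0.224, -0.008], [-0.006, -0.007, -1.0]]
contact_force: [0.2, -0.3, -0.1]
opening: 0.0857
```

>>> {"name": "arm_command", "arguments": {"deltas": [{"dx": 0.0,"dy": 0.0,"dz": 0.15,"spin": 0.0},{"dx": 0.0,"dy": 0.0,"dz": 0.45,"spin": 0.0},{"dx": 0.0,"dy": 0.0,"dz": 0.8,"spin": 0.0},{"dx": 0.0,"dy": 0.0,"dz": 1.0,"spin": 0.0},{"dx": 0.0,"dy": 0.0,"dz": 1.0,"spin": 0.0}]}}

```text
t: 34.85
eef_pos: [0.5825, 0.1214, 0.164]
tcp_rot: [[-0.224, 0.975, 0.003], [0.975, 0.224, -0.006], [-0.007, 0.002, -1.0]]
contact_force: [-0.0, -0.7, 0.5]
opening: 0.0856
```

```bash
python3 - <<'E'
from h import *
s=bot.get_state();print(s['eef_pos'],s['opening'])
c=grab('wrist');cv2.imwrite('pics/w24.png',c['bgr'])
c=grab('scene');crop(c,'s24',270,150,420,330,3.3)
E
```

```text
[0.58245654 0.12144889 0.16399661] 0.08563084445223582
```

View pics/w24.png

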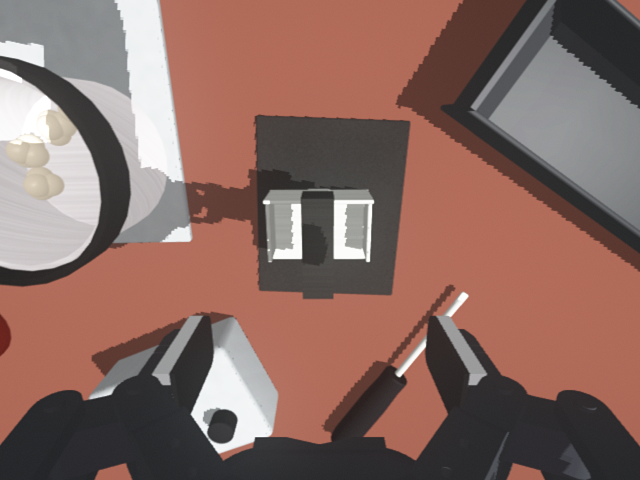

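View pics/s24.png

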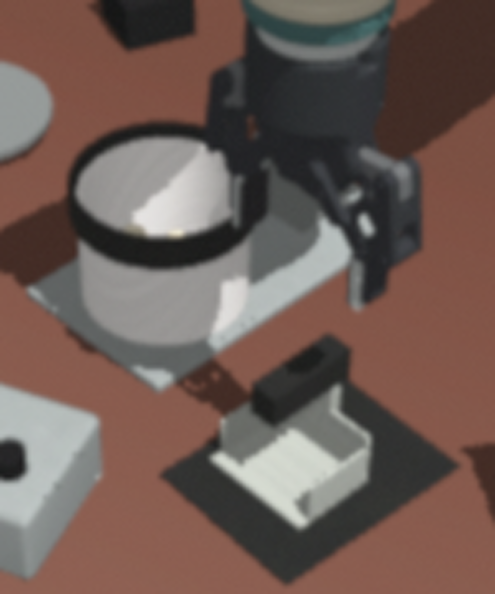

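>>> {"name": "arm_command", "arguments": {"deltas": [{"dx": 0.0,"dy": -0.15,"dz": 0.2,"spin": 0.0},{"dx": 0.0,"dy": -0.5,"dz": 0.5,"spin": 0.0},{"dx": 0.05,"dy": -0.95,"dz": 0.6,"spin": 0.0},{"dx": 0.05,"dy": -1.0,"dz": 0.6,"spin": 0.0}]}}

```text
t: 35.35
eef_pos: [0.5861, 0.0171, 0.2197]
tcp_rot: [[-0.22, 0.976, -0.003], [0.975, 0.22, -0.009], [-0.008, -0.005, -1.0]]
contact_force: [0.9, 0.0, 0.2]
opening: 0.0854
```

>>> {"name": "arm_command", "arguments": {"deltas": [{"dx": 0.0,"dy": -0.3,"dz": 0.1,"spin": 0.0},{"dx": 0.05,"dy": -0.7,"dz": 0.2,"spin": 0.0},{"dx": 0.05,"dy": -0.9,"dz": 0.2,"spin": 0.0},{"dx": 0.05,"dy": -0.9,"dz": 0.2,"spin": 0.0},{"dx": 0.05,"dy": -0.9,"dz": 0.2,"spin": 0.0}]}}

```text
t: 35.85
eef_pos: [0.5906, -0.0723, 0.2379]
tcp_rot: [[-0.22, 0.976, -0.006], [0.976, 0.22, -0.008], [-0.006, -0.008, -1.0]]
contact_force: [0.4, 1.1, -0.1]
opening: 0.0852
```

```bash
python3 - <<'E'
from h import *
s=bot.get_state();print(s['eef_pos'],s['tcp_rot'].round(3))
c=grab('wrist');cv2.imwrite('pics/w25.png',c['bgr'])
c=grab('top');cv2.imwrite('pics/top25.png',c['bgr'])
E
```

```text
[ 0.59062971 -0.0723402   0.23786788] [[-0.22   0.976 -0.006]
 [ 0.976  0.22  -0.008]
 [-0.006 -0.008 -1.   ]]
```

View pics/w25.png

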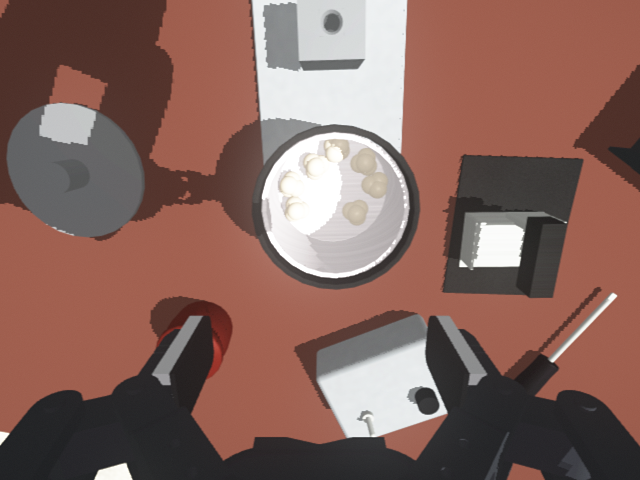

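```bash
cat >> h.py <<'E'
def ringfit(c,pts,z):
    P=np.array([ray(c,u,v,z)[:2] for u,v in pts])
    A=np.c_[2*P,np.ones(len(P))]; s=np.linalg.lstsq(A,(P**2).sum(1),rcond=None)[0]
    r=np.sqrt(s[2]+s[0]**2+s[1]**2); e=np.abs(np.hypot(*(P-s[:2]).T)-r)
    return s[:2],r,e.max()
def outer(mask,near):
    cs,_=cv2.findContours(mask,cv2.RETR_EXTERNAL,cv2.CHAIN_APPROX_NONE)
    cs=[k for k in cs if cv2.contourArea(k)>200]
    return min(cs,key=lambda k:np.hypot(*(k[:,0].mean(0)-near)))[:,0].astype(float)
E
python3 - <<'E'
from h import *
c=grab('wrist')
g=c['bgr'].max(2); hsv=cv2.cvtColor(c['bgr'],cv2.COLOR_BGR2HSV)
m=((g<60)&(hsv[:,:,1]<110)).astype(np.uint8)*255
m[:, :245]=0; m[:,425:]=0; m[:118]=0; m[292:]=0
m=cv2.morphologyEx(m,cv2.MORPH_OPEN,np.ones((3,3),np.uint8))
cv2.imwrite('pics/m.png',m)
k=outer(m,(335,205)); print(len(k))
for z in(.107,.105):print(z,ringfit(c,k,z))
# inner ellipse of the bright rim at z=.095
# well block hole
h=(g<95).astype(np.uint8)*255; h[:, :318]=0;h[:,348:]=0;h[36:]=0;h[:8]=0
k2=outer(h,(333,21)) if h.any() else None
print('well',ringfit(c,k2,.07))
l=((hsv[:,:,1]<60)&(g>60)).astype(np.uint8)*255; l[:,150:]=0;l[:95]=0;l[245:]=0
k3=outer(l,(75,170));k3=cv2.convexHull(k3.astype(np.float32))[:,0]; print('lid',ringfit(c,k3,.02))
E
```

```text
162
0.107 (array([ 0.57377421, -0.0543498 ]), np.float64(0.0479270765634092), np.float64(0.0029912250533807236))
0.105 (array([ 0.57422842, -0.05410183]), np.float64(0.04827623167732371), np.float64(0.0030130165249163746))Traceback (most recent call last):
  File "<stdin>", line 14, in <module>
  File "h.py", line 20, in ringfit
    P=np.array([ray(c,u,v,z)[:2] for u,v in pts])
                                            ^^^
TypeError: 'NoneType' object is not iterable
```

View pics/m.png

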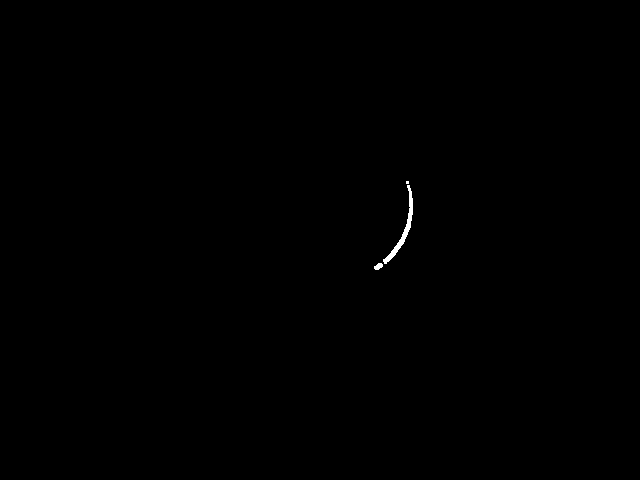

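```bash
python3 - <<'E'
from h import *
c=grab('wrist');b=c['bgr']
print('collar',b[205,258],b[205,415],b[282,335],b[130,335],'well',b[20,333],b[20,345],'bench',b[300,335],'lid',b[200,100],b[120,70])
crop(c,'w26',245,110,425,300,3.2)
E
```

```text
collar [68 70 77] [65 67 71] [62 63 68] [108 109 112] well [98 98 95] [218 216 214] bench [ 92 107 168] lid [101 100 100] [197 196 194]
```

View pics/w26.png

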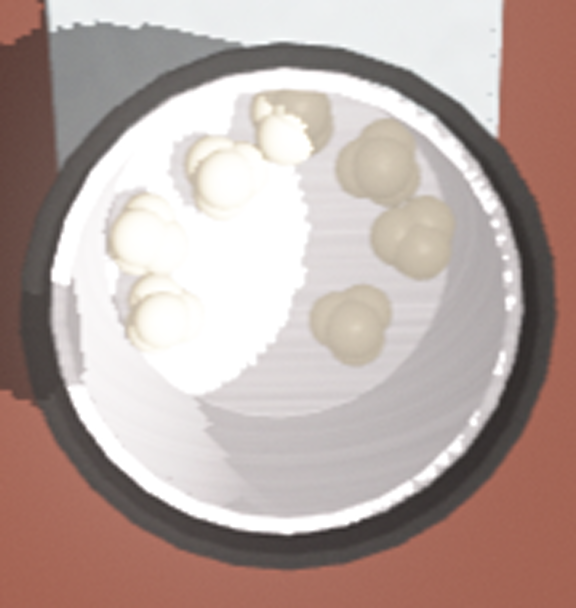

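```bash
python3 - <<'E'
from h import *
c=grab('wrist')
pts=[(285,43),(288,567),(22,310),(554,310),(445,100),(118,98),(100,490),(475,490)]
k=[(245+u/3.2-.35,110+v/3.2-.35) for u,v in pts]
for z in(.107,.105,.103):print(z,ringfit(c,k,z))
# white rim inner boundary at .095 : 
b=c['bgr'];g=b.max(2).astype(int);hsv=cv2.cvtColor(b,cv2.COLOR_BGR2HSV)
m=((g>125)&(hsv[:,:,1]<80)).astype(np.uint8)*255
m[:,:255]=0;m[:,415:]=0;m[:128]=0;m[285:]=0
k=outer(m,(335,205));k=cv2.convexHull(k.astype(np.float32))[:,0];print('rimouter',ringfit(c,k,.095),len(k))
h=(g<150).astype(np.uint8)*255; h[:, :318]=0;h[:,348:]=0;h[36:]=0;h[:8]=0
print(cv2.countNonZero(h)); mm=cv2.moments(h,True);print('well',ray(c,mm['m10']/mm['m00'],mm['m01']/mm['m00'],.07))
l=((hsv[:,:,1]<60)&(g>60)).astype(np.uint8)*255; l[:,150:]=0;l[:95]=0;l[245:]=0
k3=outer(l,(75,170));k3=cv2.convexHull(k3.astype(np.float32))[:,0]; print('lid',ringfit(c,k3,.02))
c=grab('top');b=c['bgr'];g=b.max(2).astype(int);hsv=cv2.cvtColor(b,cv2.COLOR_BGR2HSV)
l=((hsv[:,:,1]<60)&(g>60)).astype(np.uint8)*255; l[:,:405]=0;l[:,480:]=0;l[:200]=0;l[275:]=0
k3=outer(l,(440,237));k3=cv2.convexHull(k3.astype(np.float32))[:,0]; print('lid top',ringfit(c,k3,.02))
E
```

```text
0.107 (array([ 0.57426558, -0.06441814]), np.float64(0.0626164495380964), np.float64(0.001173022454180675))
0.105 (array([ 0.57472231, -0.06424386]), np.float64(0.06307174425730776), np.float64(0.001181551697421221))
0.103 (array([ 0.57517904, -0.06406957]), np.float64(0.06352703897651431), np.float64(0.0011900809406576035))
rimouter (array([ 0.57473679, -0.06415623]), np.float64(0.05803908904310564), np.float64(0.0007613904908472455)) 52
280
well [ 0.44442474 -0.09603464  0.07      ]
lid (array([ 0.61192901, -0.30814966]), np.float64(0.06454808170221436), np.float64(0.0011278418606004287))
lid top (array([ 0.61300859, -0.27659824]), np.float64(0.09176228869558897), np.float64(0.008679593587397338))
```

>>> {"name": "arm_command", "arguments": {"deltas": [{"dx": 0.0,"dy": -0.2,"dz": 0.0,"spin": 0.0},{"dx": 0.05,"dy": -0.6,"dz": 0.0,"spin": 0.0},{"dx": 0.08,"dy": -1.0,"dz": 0.0,"spin": 0.0}]}}

```text
t: 36.45
eef_pos: [0.5994, -0.172, 0.2397]
tcp_rot: [[-0.223, 0.975, -0.003], [0.975, 0.223, -0.009], [-0.008, -0.005, -1.0]]
contact_force: [0.3, 0.4, -0.3]
opening: 0.0853
```

>>> {"name": "arm_command", "arguments": {"deltas": [{"dx": 0.0,"dy": -0.4,"dz": -0.1,"spin": 0.0},{"dx": 0.05,"dy": -0.8,"dz": -0.3,"spin": 0.0},{"dx": 0.08,"dy": -1.0,"dz": -0.5,"spin": 0.0},{"dx": 0.08,"dy": -1.0,"dz": -0.6,"spin": 0.0},{"dx": 0.08,"dy": -1.0,"dz": -0.6,"spin": 0.0}]}}

```text
t: 36.95
eef_pos: [0.6068, -0.2711, 0.1774]
tcp_rot: [[-0.224, 0.975, -0.007], [0.975, 0.224, -0.007], [-0.005, -0.008, -1.0]]
contact_force: [-0.6, 0.6, 0.1]
opening: 0.0856
```

```bash
python3 - <<'E'
from h import *
s=bot.get_state();print(s['eef_pos'],s['qpos'].round(2))
c=grab('wrist');cv2.imwrite('pics/w27.png',c['bgr'])
b=c['bgr'];g=b.max(2).astype(int);hsv=cv2.cvtColor(b,cv2.COLOR_BGR2HSV)
l=((hsv[:,:,1]<60)&(g>60)).astype(np.uint8)*255
k=outer(l,(320,280));k=cv2.convexHull(k.astype(np.float32))[:,0]; print('lid',ringfit(c,k,.02))
E
```

```text
[ 0.60677942 -0.27112216  0.17737372] [-0.47  0.47  1.01 -0.01  1.66 -2.27]
lid (array([ 0.61240154, -0.30948495]), np.float64(0.06409445458735405), np.float64(0.00027818959422881706))
```

View pics/w27.png

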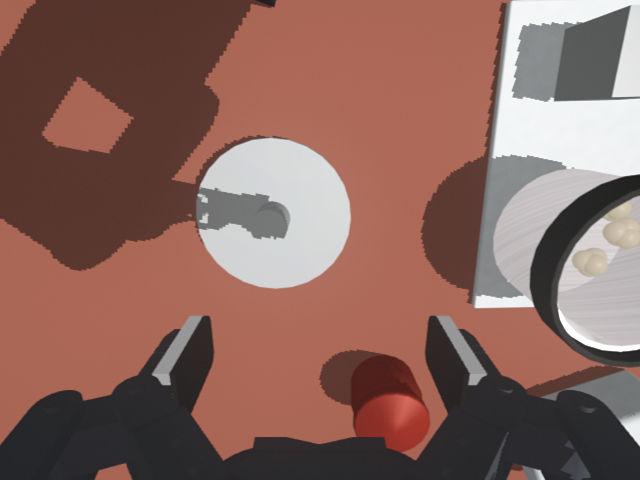

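>>> {"name": "arm_command", "arguments": {"deltas": [{"dx": 0.03,"dy": -0.2,"dz": -0.2,"spin": 0.0},{"dx": 0.055,"dy": -0.38,"dz": -0.5,"spin": 0.0},{"dx": 0.055,"dy": -0.38,"dz": -0.8,"spin": 0.0},{"dx": 0.055,"dy": -0.38,"dz": -0.8,"spin": 0.0}]}}

```text
t: 37.4
eef_pos: [0.6116, -0.3067, 0.0955]
tcp_rot: [[-0.226, 0.974, -0.01], [0.974, 0.226, -0.004], [-0.002, -0.011, -1.0]]
contact_force: [0.4, 0.1, -0.7]
opening: 0.0859
```

```bash
python3 - <<'E'
from h import *
s=bot.get_state();print(s['eef_pos'],s['tcp_rot'].round(3))
c=grab('wrist');cv2.imwrite('pics/w28.png',c['bgr'])
E
```

```text
[ 0.61156248 -0.30665993  0.09547968] [[-0.226  0.974 -0.01 ]
 [ 0.974  0.226 -0.004]
 [-0.002 -0.011 -1.   ]]
```

View pics/w28.png

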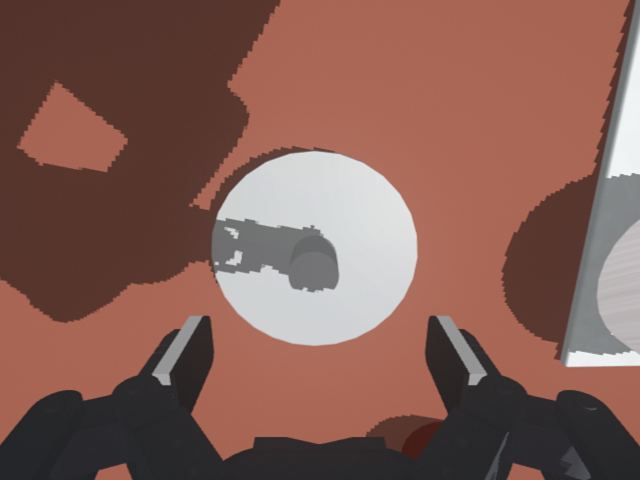

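>>> {"name": "arm_command", "arguments": {"deltas": [{"dx": 0.005,"dy": -0.025,"dz": -0.2,"spin": 0.0},{"dx": 0.005,"dy": -0.025,"dz": -0.45,"spin": 0.0},{"dx": 0.005,"dy": -0.025,"dz": -0.63,"spin": 0.0},{"dx": 0.005,"dy": -0.025,"dz": -0.7,"spin": 0.0},{"dx": 0.005,"dy": -0.025,"dz": -0.71,"spin": 0.0}]}}

```text
t: 37.95
eef_pos: [0.6134, -0.3092, 0.0281]
tcp_rot: [[-0.227, 0.974, -0.006], [0.974, 0.227, -0.006], [-0.005, -0.008, -1.0]]
contact_force: [0.6, 0.2, -1.1]
opening: 0.0858
```

>>> {"name": "arm_command", "arguments": {"deltas": [{"dx": 0.0,"dy": 0.0,"dz": 0.0,"spin": 0.0},{"dx": 0.0,"dy": 0.0,"dz": 0.0,"spin": 0.0},{"dx": 0.0,"dy": 0.0,"dz": 0.0,"spin": 0.0},{"dx": 0.0,"dy": 0.0,"dz": 0.0,"spin": 0.0},{"dx": 0.0,"dy": 0.0,"dz": 0.0,"spin": 0.0},{"dx": 0.0,"dy": 0.0,"dz": 0.0,"spin": 0.0},{"dx": 0.0,"dy": 0.0,"dz": 0.0,"spin": 0.0}], "jaw": -1, "squeeze": 60}}

```text
t: 38.65
eef_pos: [0.6139, -0.3096, 0.0291]
tcp_rot: [[-0.227, 0.974, -0.005], [0.974, 0.226, -0.007], [-0.006, -0.007, -1.0]]
contact_force: [-0.1, -1.1, 5.2]
opening: 0.0261
```

>>> {"name": "arm_command", "arguments": {"deltas": [{"dx": 0.0,"dy": 0.0,"dz": 0.15,"spin": 0.0},{"dx": 0.0,"dy": 0.0,"dz": 0.4,"spin": 0.0},{"dx": 0.0,"dy": 0.0,"dz": 0.7,"spin": 0.0},{"dx": 0.0,"dy": 0.1,"dz": 1.0,"spin": 0.0},{"dx": -0.05,"dy": 0.3,"dz": 1.0,"spin": 0.0},{"dx": -0.1,"dy": 0.6,"dz": 1.0,"spin": 0.0},{"dx": -0.15,"dy": 0.9,"dz": 1.0,"spin": 0.0}]}}

```text
t: 39.35
eef_pos: [0.5982, -0.2187, 0.1293]
tcp_rot: [[-0.226, 0.974, -0.006], [0.974, 0.226, -0.007], [-0.005, -0.007, -1.0]]
contact_force: [0.9, 0.2, -2.0]
opening: 0.026
```

>>> {"name": "arm_command", "arguments": {"deltas": [{"dx": -0.05,"dy": 0.3,"dz": 0.15,"spin": 0.0},{"dx": -0.1,"dy": 0.6,"dz": 0.3,"spin": 0.0},{"dx": -0.15,"dy": 0.9,"dz": 0.4,"spin": 0.0},{"dx": -0.15,"dy": 0.9,"dz": 0.4,"spin": 0.0}]}}

```text
t: 39.75
eef_pos: [0.5835, -0.1254, 0.1718]
tcp_rot: [[-0.23, 0.973, -0.003], [0.973, 0.23, -0.006], [-0.005, -0.004, -1.0]]
contact_force: [0.1, -1.1, -1.7]
opening: 0.0257
```

```bash
python3 - <<'E'
from h import *
s=bot.get_state();print(s['eef_pos'],s['contact_force'],s['opening'])
c=grab('wrist');cv2.imwrite('pics/w29.png',c['bgr'])
E
```

```text
[ 0.58351514 -0.12535991  0.17176199] [ 0.08236647 -1.05685805 -1.71186597] 0.025712044125419078
```

View pics/w29.png

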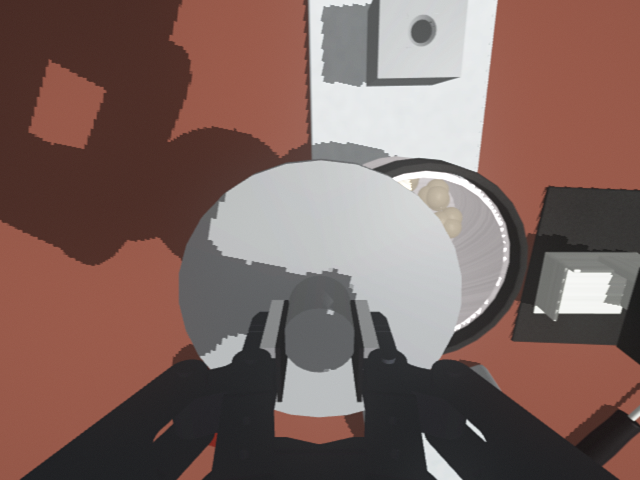

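```bash
python3 - <<'E'
from h import *
s=bot.get_state();p=s['eef_pos'];R=s['tcp_rot']
c=grab('wrist');b=c['bgr']
hsv=cv2.cvtColor(b,cv2.COLOR_BGR2HSV);
edges=cv2.Canny(b,60,140)
# radial search from approx centre in the image on edge map near r of the flange
o=np.array([321,285.]);P=[]
z=p[2]-.009
for a in np.radians(np.r_[-175:-120:4,-110:-60:4,-20:10:4,175:185:4]):
    best=None
    # predicted radius by projecting circle about the current lid guess
    q=p[:2]+.064*np.array([np.cos(0),0])
    for r in np.arange(110,150,.5):
        u,v=o+r*np.array([np.cos(a),np.sin(a)])
        if edges[int(round(v)),int(round(u))]: best=(u,v)
    if best: P.append(best)
print(len(P))
for it in range(3):
    cen,r,e=ringfit(c,P,z)
    d=np.array([abs(np.hypot(*(ray(c,*q,z)[:2]-cen))-r) for q in P]);P=[q for q,k in zip(P,d) if k<max(.0012,np.median(d)*2)]
    print(len(P),cen,r,e, 'off in tool',(R.T@np.r_[cen-p[:2],0])[:2]*1000)
E
```

```text
36
35 [ 0.57483412 -0.12711707] 0.06222967710276894 0.005066465448500826 off in tool [ 1.92926758 -8.27869308]
35 [ 0.57450279 -0.12717255] 0.06218393952353148 0.003821773380370881 off in tool [ 1.95090903 -8.613929  ]
35 [ 0.57450279 -0.12717255] 0.06218393952353148 0.003821773380370881 off in tool [ 1.95090903 -8.613929  ]
```

```bash
python3 - <<'E'
from h import *
s=bot.get_state();p=s['eef_pos'];R=s['tcp_rot']
c=grab('wrist'); crop(c,'w29b',170,150,470,300,2.66)
pts=[(181,290),(461,290),(321,160),(318,416),(200,222),(444,222)]
for z in(p[2]-.009,p[2]-.012):
    cen,r,e=ringfit(c,pts,z);print(cen,r,e,(R.T@np.r_[cen-p[:2],0])[:2]*1000)
E
```

```text
[ 0.58113813 -0.1274762 ] 0.06340322229200754 0.0007068251593799479 [ 1.20056774 -1.75160711]
[ 0.58266268 -0.12711658] 0.06465448537812055 0.0007207743594108001 [ 1.20490901 -0.18525589]
```

View pics/w29b.png

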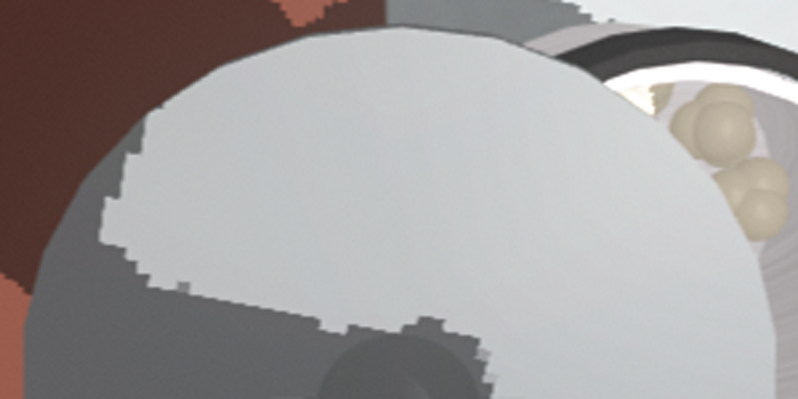

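>>> {"name": "arm_command", "arguments": {"deltas": [{"dx": -0.03,"dy": 0.25,"dz": 0.0,"spin": 0.0},{"dx": -0.06,"dy": 0.5,"dz": 0.0,"spin": 0.0},{"dx": -0.07,"dy": 0.6,"dz": -0.05,"spin": 0.0},{"dx": -0.07,"dy": 0.6,"dz": -0.15,"spin": 0.0},{"dx": -0.07,"dy": 0.6,"dz": -0.15,"spin": 0.0}]}}

```text
t: 40.4
eef_pos: [0.575, -0.0698, 0.1513]
tcp_rot: [[-0.225, 0.974, -0.011], [0.974, 0.225, -0.006], [-0.004, -0.012, -1.0]]
contact_force: [-0.1, 0.2, -2.0]
opening: 0.0261
```

```bash
python3 - <<'E'
from h import *
s=bot.get_state();print(s['eef_pos'],s['contact_force'],s['opening'])
c=grab('scene');crop(c,'s30',270,140,420,270,5)
c=grab('wrist');cv2.imwrite('pics/w30.png',c['bgr'])
E
```

```text
[ 0.57502417 -0.06982541  0.1513065 ] [-0.09820015  0.24739808 -2.04702073] 0.026065342734254756
```

View pics/s30.png

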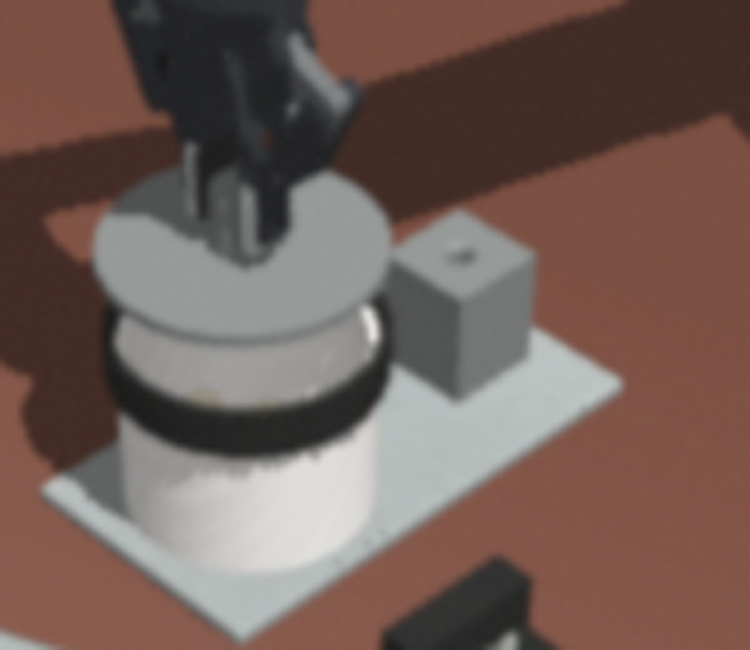

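View pics/w30.png

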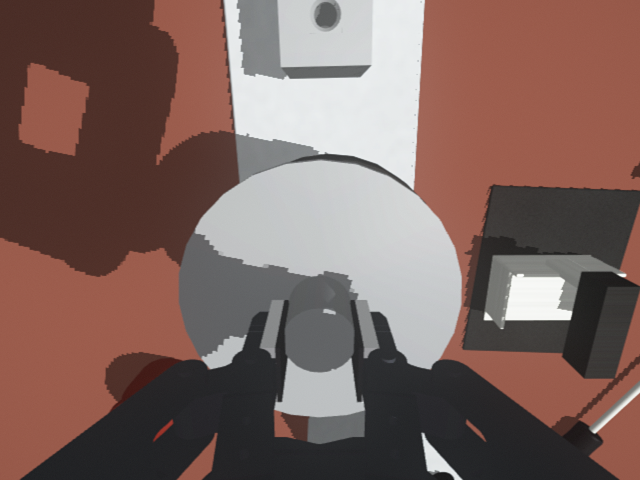

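>>> {"name": "arm_command", "arguments": {"deltas": [{"dx": 0.015,"dy": 0.05,"dz": 0.0,"spin": 0.0},{"dx": 0.015,"dy": 0.05,"dz": 0.0,"spin": 0.0},{"dx": 0.015,"dy": 0.05,"dz": -0.05,"spin": 0.0},{"dx": 0.015,"dy": 0.05,"dz": -0.05,"spin": 0.0}]}}

```text
t: 40.9
eef_pos: [0.5769, -0.0651, 0.1472]
tcp_rot: [[-0.225, 0.974, -0.009], [0.974, 0.224, -0.007], [-0.004, -0.011, -1.0]]
contact_force: [-0.4, 0.5, -3.1]
opening: 0.026
```

>>> {"name": "arm_command", "arguments": {"deltas": [{"dx": -0.005,"dy": 0.0,"dz": -0.06,"spin": 0.0},{"dx": -0.005,"dy": 0.0,"dz": -0.12,"spin": 0.0},{"dx": -0.005,"dy": 0.0,"dz": -0.18,"spin": 0.0},{"dx": -0.005,"dy": 0.0,"dz": -0.23,"spin": 0.0},{"dx": -0.005,"dy": 0.0,"dz": -0.26,"spin": 0.0},{"dx": -0.005,"dy": 0.0,"dz": -0.28,"spin": 0.0}]}}

```text
t: 41.5
eef_pos: [0.5762, -0.0651, 0.12]
tcp_rot: [[-0.225, 0.974, -0.01], [0.974, 0.224, -0.007], [-0.004, -0.011, -1.0]]
contact_force: [-6.6, 0.8, 8.1]
opening: 0.026
```

>>> {"name": "arm_command", "arguments": {"deltas": [{"dx": -0.015,"dy": 0.0,"dz": -0.02,"spin": 0.0},{"dx": -0.015,"dy": 0.0,"dz": -0.04,"spin": 0.0},{"dx": -0.015,"dy": 0.0,"dz": -0.06,"spin": 0.0}]}}

```text
t: 41.8
eef_pos: [0.5761, -0.065, 0.1167]
tcp_rot: [[-0.225, 0.974, -0.005], [0.974, 0.225, -0.007], [-0.006, -0.006, -1.0]]
contact_force: [-0.4, 1.0, 8.7]
opening: 0.0258
```

```bash
python3 - <<'E'
from h import *
s=bot.get_state();print(s['eef_pos'],s['contact_force'],s['opening'],s['wrist_torque'])
c=grab('scene');crop(c,'s31',270,140,420,270,5)
E
```

```text
[ 0.57610956 -0.065047    0.11669946] [-0.38362066  1.04521613  8.71157388] 0.02575332233977616 [ 0.19841706  0.19014375 -0.00027051]
```

View pics/s31.png

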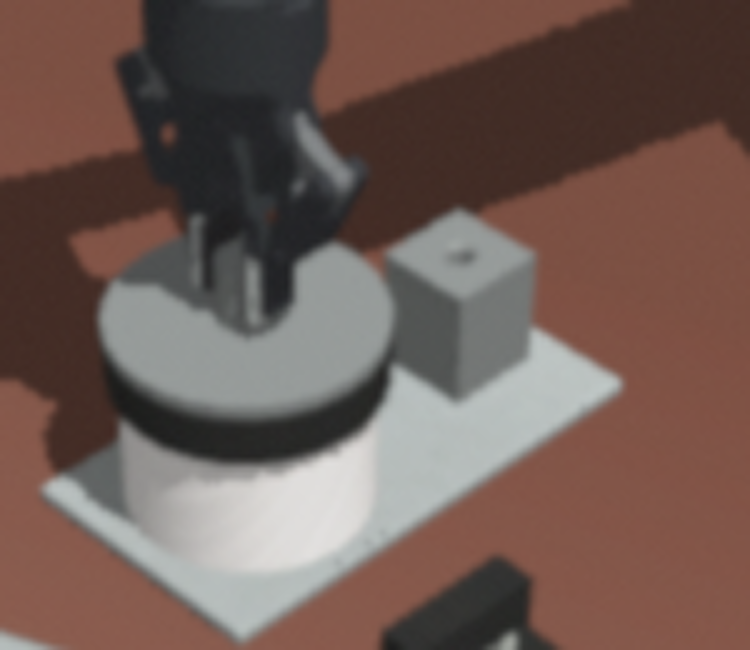

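>>> {"name": "arm_command", "arguments": {"deltas": [{"dx": 0.0,"dy": 0.0,"dz": -0.02,"spin": 0.0},{"dx": 0.0,"dy": 0.0,"dz": -0.04,"spin": 0.0},{"dx": 0.0,"dy": 0.0,"dz": -0.06,"spin": 0.0},{"dx": 0.0,"dy": 0.0,"dz": -0.065,"spin": 0.0}]}}

```text
t: 42.25
eef_pos: [0.5765, -0.0651, 0.1118]
tcp_rot: [[-0.225, 0.974, -0.003], [0.974, 0.225, -0.007], [-0.006, -0.005, -1.0]]
contact_force: [-5.1, 0.5, 7.8]
opening: 0.026
```

>>> {"name": "arm_command", "arguments": {"deltas": [{"dx": 0.0,"dy": 0.0,"dz": -0.01,"spin": 0.0},{"dx": 0.0,"dy": 0.0,"dz": -0.02,"spin": 0.0},{"dx": 0.0,"dy": 0.0,"dz": -0.02,"spin": 0.0}]}}

```text
t: 42.55
eef_pos: [0.5769, -0.0651, 0.1111]
tcp_rot: [[-0.225, 0.974, -0.002], [0.974, 0.225, -0.007], [-0.007, -0.003, -1.0]]
contact_force: [-3.5, 0.7, 6.3]
opening: 0.0254
```

>>> {"name": "arm_command", "arguments": {"deltas": [{"dx": -0.01,"dy": 0.0,"dz": -0.02,"spin": 0.0},{"dx": -0.01,"dy": 0.0,"dz": -0.03,"spin": 0.0},{"dx": -0.01,"dy": 0.0,"dz": -0.04,"spin": 0.0}]}}

```text
t: 42.85
eef_pos: [0.5769, -0.0651, 0.11]
tcp_rot: [[-0.225, 0.974, 0.002], [0.974, 0.225, -0.008], [-0.008, 0.0, -1.0]]
contact_force: [-6.6, 0.5, 17.1]
opening: 0.0262
```

>>> {"name": "arm_command", "arguments": {"deltas": [{"dx": -0.01,"dy": 0.0,"dz": -0.02,"spin": 0.0},{"dx": -0.01,"dy": 0.0,"dz": -0.04,"spin": 0.0},{"dx": -0.01,"dy": 0.0,"dz": -0.06,"spin": 0.0}]}}

```text
t: 43.15
eef_pos: [0.577, -0.0651, 0.1099]
tcp_rot: [[-0.225, 0.974, 0.007], [0.974, 0.225, -0.008], [-0.01, 0.005, -1.0]]
contact_force: [-19.5, 3.3, 38.4]
opening: 0.026
```

```bash
python3 - <<'E'
from h import *
s=bot.get_state();print(s['eef_pos'],s['contact_force'],s['opening'],s['wrist_torque'])
c=grab('scene');crop(c,'s32',270,140,420,270,5)
E
```

```text
[ 0.57701779 -0.06512654  0.10989212] [-19.46343608   3.26675665  38.36326011] 0.0260090256817803 [ 0.65419154  3.21845026 -0.00844884]
```

View pics/s32.png

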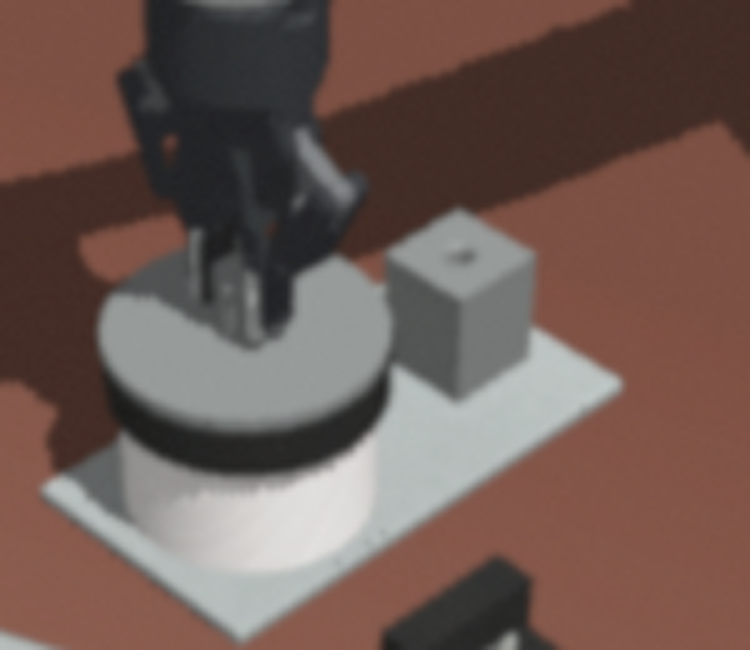

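>>> {"name": "arm_command", "arguments": {"deltas": [{"dx": 0.0,"dy": 0.0,"dz": 0.0,"spin": 0.0},{"dx": 0.0,"dy": 0.0,"dz": 0.0,"spin": 0.0}]}}

```text
t: 43.4
eef_pos: [0.5776, -0.0652, 0.1108]
tcp_rot: [[-0.225, 0.974, 0.009], [0.974, 0.225, -0.009], [-0.011, 0.007, -1.0]]
contact_force: [0.7, -0.3, -1.0]
opening: 0.0259
```

>>> {"name": "arm_command", "arguments": {"deltas": [{"dx": 0.0,"dy": 0.0,"dz": 0.0,"spin": 0.0},{"dx": 0.0,"dy": 0.0,"dz": 0.0,"spin": 0.0},{"dx": 0.0,"dy": 0.0,"dz": 0.0,"spin": 0.0},{"dx": 0.0,"dy": 0.0,"dz": 0.0,"spin": 0.0},{"dx": 0.0,"dy": 0.0,"dz": 0.0,"spin": 0.0},{"dx": 0.0,"dy": 0.0,"dz": 0.0,"spin": 0.0}], "jaw": 1}}

```text
t: 44.0
eef_pos: [0.5776, -0.0652, 0.1107]
tcp_rot: [[-0.225, 0.974, 0.009], [0.974, 0.225, -0.009], [-0.011, 0.007, -1.0]]
contact_force: [0.2, 0.2, 0.5]
opening: 0.0856
```

>>> {"name": "arm_command", "arguments": {"deltas": [{"dx": 0.0,"dy": 0.0,"dz": 0.1,"spin": 0.0},{"dx": 0.0,"dy": 0.0,"dz": 0.3,"spin": 0.0},{"dx": 0.0,"dy": 0.0,"dz": 0.6,"spin": 0.0},{"dx": 0.0,"dy": 0.0,"dz": 0.6,"spin": 0.0}]}}

```text
t: 44.4
eef_pos: [0.5796, -0.0656, 0.1767]
tcp_rot: [[-0.225, 0.974, 0.018], [0.974, 0.225, -0.01], [-0.014, 0.015, -1.0]]
contact_force: [0.4, -0.3, 0.7]
opening: 0.0854
```

```bash
python3 - <<'E'
from h import *
s=bot.get_state();print(s['eef_pos'],s['contact_force'],s['opening'])
c=grab('scene');crop(c,'s33',270,140,420,270,5)
c=grab('wrist');cv2.imwrite('pics/w33.png',c['bgr'])
E
```

```text
[ 0.5796273  -0.0655821   0.17665226] [ 0.38291424 -0.26600518  0.72604361] 0.08539110914218395
```

View pics/s33.png

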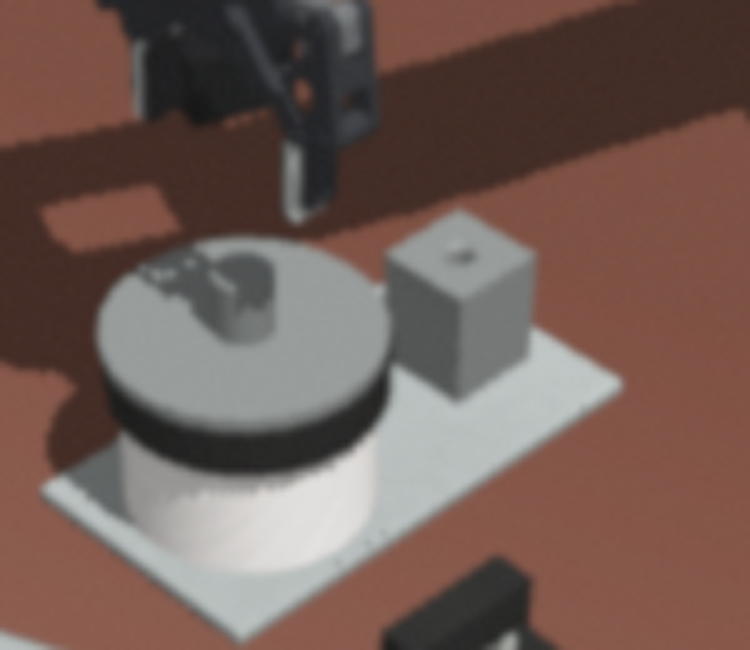

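View pics/w33.png

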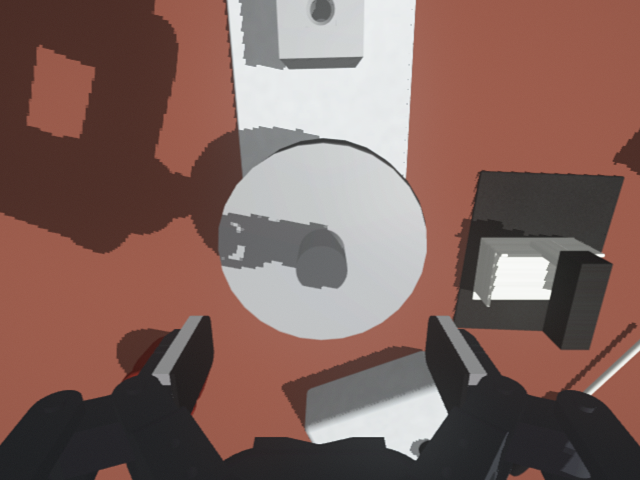

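>>> {"name": "arm_command", "arguments": {"deltas": [{"dx": -0.035,"dy": 0.01,"dz": 0.0,"spin": 0.0},{"dx": -0.035,"dy": 0.01,"dz": 0.0,"spin": 0.0},{"dx": -0.035,"dy": 0.01,"dz": 0.0,"spin": 0.0},{"dx": -0.035,"dy": 0.01,"dz": 0.0,"spin": 0.0},{"dx": -0.035,"dy": 0.01,"dz": 0.0,"spin": 0.0},{"dx": -0.035,"dy": 0.01,"dz": -0.1,"spin": 0.0},{"dx": -0.035,"dy": 0.01,"dz": -0.2,"spin": 0.0},{"dx": -0.035,"dy": 0.01,"dz": -0.3,"spin": 0.0},{"dx": -0.035,"dy": 0.01,"dz": -0.38,"spin": 0.0},{"dx": -0.035,"dy": 0.01,"dz": -0.41,"spin": 0.0}], "jaw": -1, "squeeze": 30}}

```text
t: 45.5
eef_pos: [0.574, -0.0642, 0.131]
tcp_rot: [[-0.225, 0.974, 0.01], [0.974, 0.225, -0.009], [-0.011, 0.007, -1.0]]
contact_force: [-8.1, 0.9, 17.9]
opening: 0.0001
```

>>> {"name": "arm_command", "arguments": {"deltas": [{"dx": 0.0,"dy": 0.0,"dz": -0.02,"spin": 0.0},{"dx": 0.0,"dy": 0.0,"dz": -0.035,"spin": 0.0},{"dx": 0.0,"dy": 0.0,"dz": -0.05,"spin": 0.0}]}}

```text
t: 45.8
eef_pos: [0.5741, -0.0642, 0.1309]
tcp_rot: [[-0.225, 0.974, 0.012], [0.974, 0.225, -0.01], [-0.012, 0.009, -1.0]]
contact_force: [-18.3, 2.7, 33.8]
opening: 0.0
```

>>> {"name": "arm_command", "arguments": {"deltas": [{"dx": 0.0,"dy": 0.0,"dz": 0.2,"spin": 0.0},{"dx": 0.0,"dy": 0.0,"dz": 0.5,"spin": 0.0},{"dx": -0.05,"dy": -0.2,"dz": 0.7,"spin": 0.0},{"dx": -0.2,"dy": -0.6,"dz": 0.7,"spin": 0.0},{"dx": -0.4,"dy": -1.0,"dz": 0.7,"spin": 0.0}], "jaw": 1}}

```text
t: 46.3
eef_pos: [0.5342, -0.165, 0.2014]
tcp_rot: [[-0.227, 0.974, 0.013], [0.974, 0.227, -0.01], [-0.013, 0.01, -1.0]]
contact_force: [0.2, -0.3, 0.2]
opening: 0.072
```

>>> {"name": "arm_command", "arguments": {"deltas": [{"dx": -0.15,"dy": -0.3,"dz": 0.0,"spin": 0.0},{"dx": -0.35,"dy": -0.65,"dz": 0.0,"spin": 0.0},{"dx": -0.55,"dy": -1.0,"dz": 0.0,"spin": 0.0},{"dx": -0.55,"dy": -1.0,"dz": 0.0,"spin": 0.0}]}}

```text
t: 46.7
eef_pos: [0.4771, -0.2684, 0.201]
tcp_rot: [[-0.222, 0.975, 0.012], [0.975, 0.222, -0.011], [-0.014, 0.009, -1.0]]
contact_force: [0.6, 1.1, -0.5]
opening: 0.0853
```

```bash
python3 - <<'E'
from h import *
s=bot.get_state();print(s['eef_pos'],s['qpos'].round(2),s['opening'])
c=grab('wrist');cv2.imwrite('pics/w34.png',c['bgr'])
c=grab('top');crop(c,'t34',280,180,520,350,3.3)
c=grab('scene');crop(c,'s34',270,110,420,270,5)
E
```

```text
[ 0.47708875 -0.26844977  0.20101592] [-0.58  0.11  1.4  -0.    1.62 -2.37] 0.08532273727396864
```

View pics/w34.png

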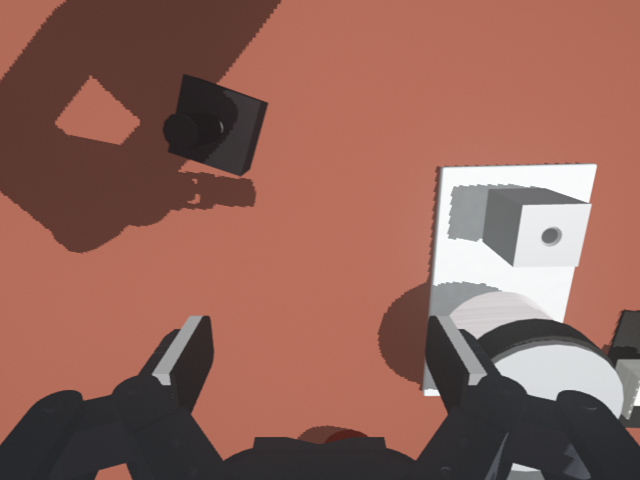

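View pics/s34.png

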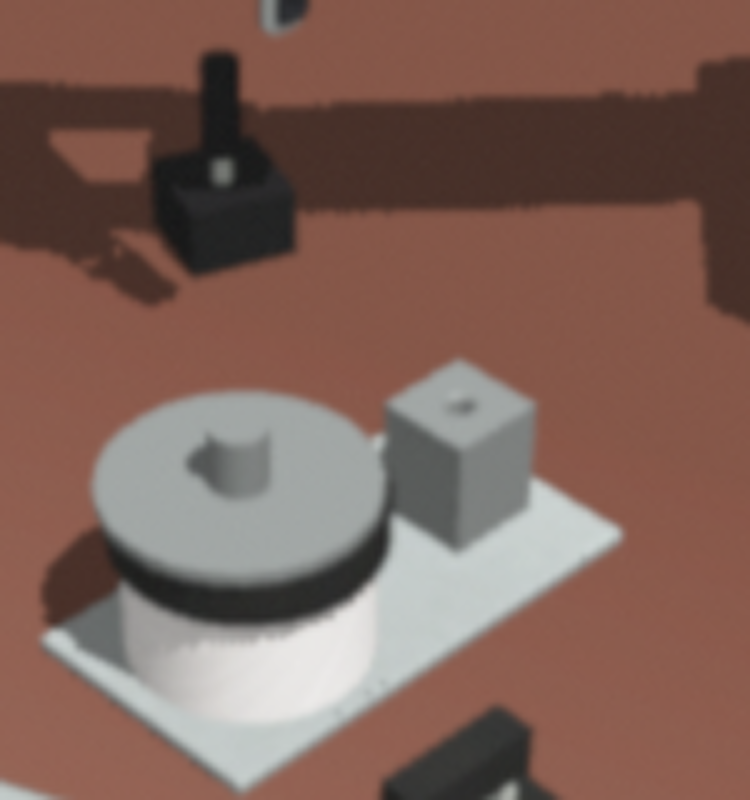

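```bash
python3 - <<'E'
from h import *
c=grab('wrist')
print('handle',ray(c,181,130,.11),'well',ray(c,551,236,.07))
E
```

```text
handle [ 0.42754334 -0.36240656  0.11      ] well [ 0.44583554 -0.09240498  0.07      ]
```

>>> {"name": "arm_command", "arguments": {"deltas": [{"dx": -0.15,"dy": -0.3,"dz": 0.0,"spin": 0.0},{"dx": -0.35,"dy": -0.65,"dz": 0.0,"spin": 0.0},{"dx": -0.5,"dy": -0.97,"dz": 0.0,"spin": 0.0},{"dx": -0.5,"dy": -0.97,"dz": -0.1,"spin": 0.0},{"dx": -0.5,"dy": -0.97,"dz": -0.1,"spin": 0.0}]}}

```text
t: 47.4
eef_pos: [0.4297, -0.3602, 0.1893]
tcp_rot: [[-0.228, 0.974, 0.011], [0.974, 0.228, -0.007], [-0.01, 0.009, -1.0]]
contact_force: [-0.1, 0.8, -0.0]
opening: 0.0856
```

```bash
python3 - <<'E'
from h import *
s=bot.get_state();print(s['eef_pos'],s['tcp_rot'].round(3))
c=grab('wrist');cv2.imwrite('pics/w35.png',c['bgr'])
E
```

```text
[ 0.42970606 -0.36020202  0.18931333] [[-0.228  0.974  0.011]
 [ 0.974  0.228 -0.007]
 [-0.01   0.009 -1.   ]]
```

View pics/w35.png

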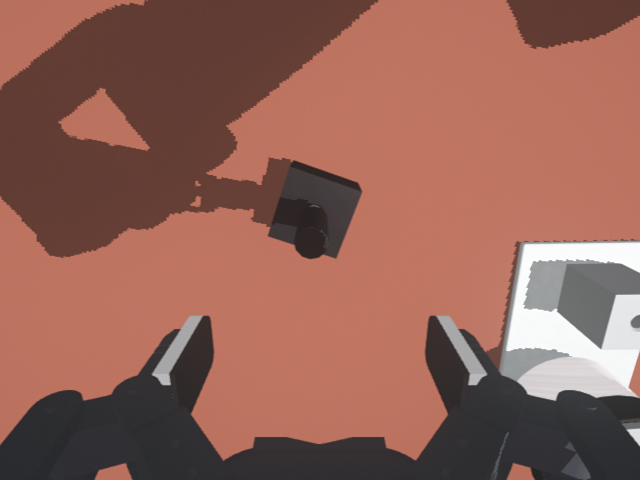

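```bash
python3 - <<'E'
from h import *
c=grab('wrist');s=bot.get_state()
q=ray(c,311,242,.11);print('handle',q,'tool',s['tcp_rot'].T@(q-s['eef_pos']), 'block',[ray(c,*k,.04).round(4) for k in((291,163),(361,187),(338,258),(269,236))])
E
```

```text
handle [ 0.42566125 -0.36657986  0.11      ] tool [-0.00455372 -0.00702305  0.08074741] block [array([ 0.3909, -0.3925,  0.04  ]), array([ 0.3964, -0.3352,  0.04  ]), array([ 0.4586, -0.338 ,  0.04  ]), array([ 0.453 , -0.3979,  0.04  ])]
```

>>> {"name": "arm_command", "arguments": {"deltas": [{"dx": -0.04,"dy": -0.06,"dz": -0.1,"spin": 0.0},{"dx": -0.04,"dy": -0.06,"dz": -0.35,"spin": 0.0},{"dx": -0.04,"dy": -0.06,"dz": -0.6,"spin": 0.0},{"dx": -0.04,"dy": -0.06,"dz": -0.6,"spin": 0.0}]}}

```text
t: 47.9
eef_pos: [0.4252, -0.3638, 0.1264]
tcp_rot: [[-0.231, 0.973, 0.007], [0.973, 0.231, -0.004], [-0.005, 0.006, -1.0]]
contact_force: [-0.1, -0.0, -1.1]
opening: 0.0856
```

```bash
python3 - <<'E'
from h import *
c=grab('wrist');s=bot.get_state();print(s['eef_pos'])
cv2.imwrite('pics/w36.png',c['bgr'])
E
```

```text
[ 0.42597313 -0.36462798  0.12902055]
```

View pics/w36.png

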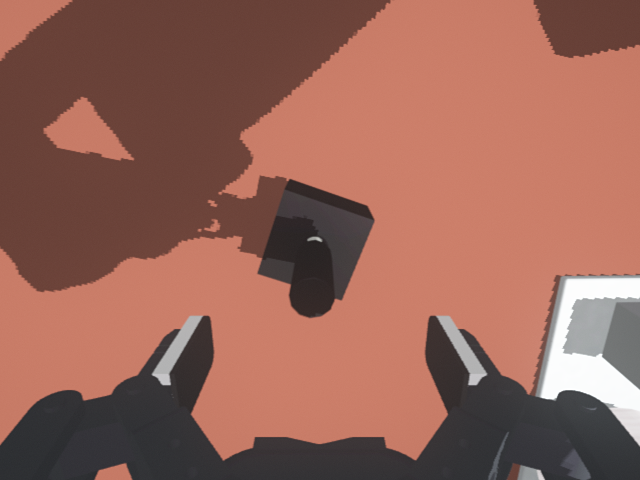

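```bash
python3 - <<'E'
from h import *
c=grab('wrist');s=bot.get_state()
q=ray(c,312,294,.11);print('handle',q,'delta',q-s['eef_pos'])
E
```

```text
handle [ 0.42577159 -0.36797568  0.11      ] delta [-0.00086905 -0.0025634  -0.02091496]
```

>>> {"name": "arm_command", "arguments": {"deltas": [{"dx": -0.005,"dy": -0.025,"dz": -0.1,"spin": 0.0},{"dx": -0.005,"dy": -0.025,"dz": -0.3,"spin": 0.0},{"dx": -0.005,"dy": -0.025,"dz": -0.5,"spin": 0.0},{"dx": -0.005,"dy": -0.025,"dz": -0.62,"spin": 0.0},{"dx": -0.005,"dy": -0.025,"dz": -0.63,"spin": 0.0},{"dx": -0.005,"dy": -0.025,"dz": -0.63,"spin": 0.0}]}}

```text
t: 48.6
eef_pos: [0.4264, -0.3682, 0.0686]
tcp_rot: [[-0.23, 0.973, 0.013], [0.973, 0.23, -0.009], [-0.012, 0.01, -1.0]]
contact_force: [-0.3, 0.1, -0.1]
opening: 0.0857
```

>>> {"name": "arm_command", "arguments": {"deltas": [{"dx": 0.0,"dy": 0.0,"dz": 0.0,"spin": 0.0},{"dx": 0.0,"dy": 0.0,"dz": 0.0,"spin": 0.0},{"dx": 0.0,"dy": 0.0,"dz": 0.0,"spin": 0.0},{"dx": 0.0,"dy": 0.0,"dz": 0.0,"spin": 0.0},{"dx": 0.0,"dy": 0.0,"dz": 0.0,"spin": 0.0},{"dx": 0.0,"dy": 0.0,"dz": 0.0,"spin": 0.0},{"dx": 0.0,"dy": 0.0,"dz": 0.0,"spin": 0.0},{"dx": 0.0,"dy": 0.0,"dz": 0.0,"spin": 0.0}], "jaw": -1, "squeeze": 60}}

```text
t: 49.4
eef_pos: [0.4266, -0.3682, 0.069]
tcp_rot: [[-0.23, 0.973, 0.013], [0.973, 0.231, -0.009], [-0.012, 0.011, -1.0]]
contact_force: [-0.9, 2.5, 5.0]
opening: 0.0198
```

```bash
python3 - <<'E'
from h import *
s=bot.get_state();print(s['eef_pos'],s['tcp_rot'].round(3),s['opening'],s['contact_force'])
c=grab('scene');crop(c,'s37',290,90,380,190,6)
E
```

```text
[ 0.42655019 -0.36819008  0.06895826] [[-0.23   0.973  0.013]
 [ 0.973  0.231 -0.009]
 [-0.012  0.011 -1.   ]] 0.019761348096702287 [-0.85190498  2.51663609  5.0350898 ]
```

View pics/s37.png

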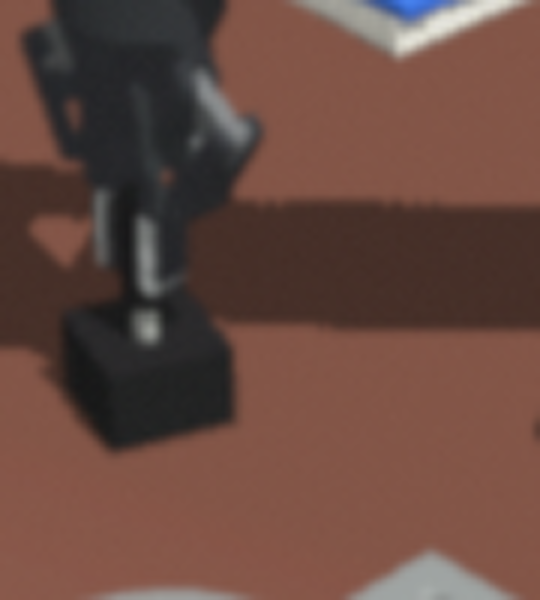

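>>> {"name": "arm_command", "arguments": {"deltas": [{"dx": 0.0,"dy": 0.0,"dz": 0.1,"spin": 0.0},{"dx": 0.0,"dy": 0.0,"dz": 0.3,"spin": 0.0},{"dx": 0.0,"dy": 0.0,"dz": 0.6,"spin": 0.0},{"dx": 0.0,"dy": 0.1,"dz": 0.9,"spin": 0.0},{"dx": 0.0,"dy": 0.4,"dz": 1.0,"spin": 0.0},{"dx": 0.0,"dy": 0.7,"dz": 1.0,"spin": 0.0},{"dx": 0.0,"dy": 0.9,"dz": 1.0,"spin": 0.0}]}}

```text
t: 50.15
eef_pos: [0.4266, -0.277, 0.1698]
tcp_rot: [[-0.231, 0.973, 0.014], [0.973, 0.231, -0.01], [-0.013, 0.012, -1.0]]
contact_force: [-0.2, 0.3, -1.7]
opening: 0.0195
```

>>> {"name": "arm_command", "arguments": {"deltas": [{"dx": 0.03,"dy": 0.35,"dz": 0.0,"spin": 0.0},{"dx": 0.08,"dy": 0.7,"dz": 0.0,"spin": 0.0},{"dx": 0.1,"dy": 0.95,"dz": 0.0,"spin": 0.0},{"dx": 0.1,"dy": 0.95,"dz": 0.0,"spin": 0.0},{"dx": 0.1,"dy": 0.95,"dz": 0.0,"spin": 0.0}]}}

```text
t: 50.65
eef_pos: [0.4367, -0.1821, 0.1701]
tcp_rot: [[-0.232, 0.973, 0.015], [0.973, 0.232, -0.011], [-0.014, 0.012, -1.0]]
contact_force: [-0.1, -0.4, -0.0]
opening: 0.0196
```

```bash
python3 - <<'E'
from h import *
s=bot.get_state();print(s['eef_pos'],s['tcp_rot'].round(3),s['opening'],s['contact_force'])
c=grab('wrist');cv2.imwrite('pics/w38.png',c['bgr'])
c=grab('scene');crop(c,'s38',290,100,400,220,5)
E
```

```text
[ 0.43672819 -0.18210784  0.17012865] [[-0.232  0.973  0.015]
 [ 0.973  0.232 -0.011]
 [-0.014  0.012 -1.   ]] 0.01956542347540714 [-0.14190064 -0.43660021 -0.01100927]
```

View pics/w38.png

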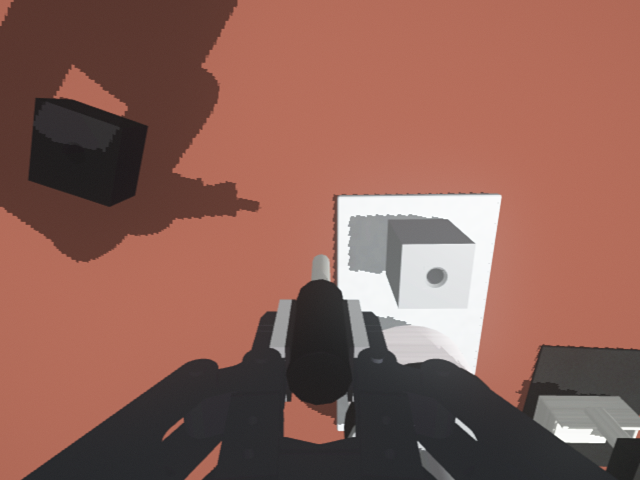

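View pics/s38.png

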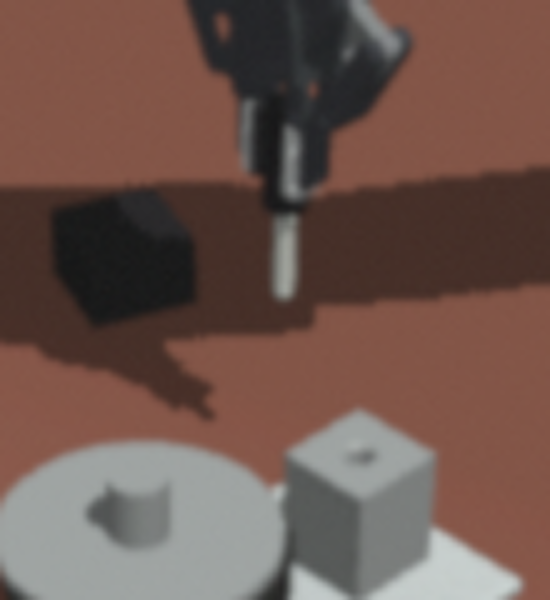

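```bash
python3 - <<'E'
from h import *
s=bot.get_state();p=s['eef_pos'];R=s['tcp_rot']
c=grab('wrist')
crop(c,'w38b',280,210,480,310,4)
print('tip pred pix (TCP-xy, tip z)',proj(c,[p[0],p[1],p[2]-.064]), proj(c,p+R@[0,0,.064]))
g=c['bgr'].max(2).astype(int)
h=(g<150).astype(np.uint8); h[:262]=0;h[290:]=0;h[:,:425]=0;h[:,449:]=0
m=cv2.moments(h,True);u,v=m['m10']/m['m00'],m['m01']/m['m00'];print(u,v,m['m00'],ray(c,u,v,.07))
for t in((320,262),(320,265)):print(ray(c,*t,p[2]-.064))
E
```

```text
tip pred pix (TCP-xy, tip z) [319.93063345 260.22246176] [318.4835684  261.37109279]
436.438679245283 276.02830188679246 212.0 [ 0.44324366 -0.0974459   0.07      ]
[ 0.43764579 -0.18253882  0.10591619]
[ 0.43952129 -0.18209291  0.10591619]
```

View pics/w38b.png

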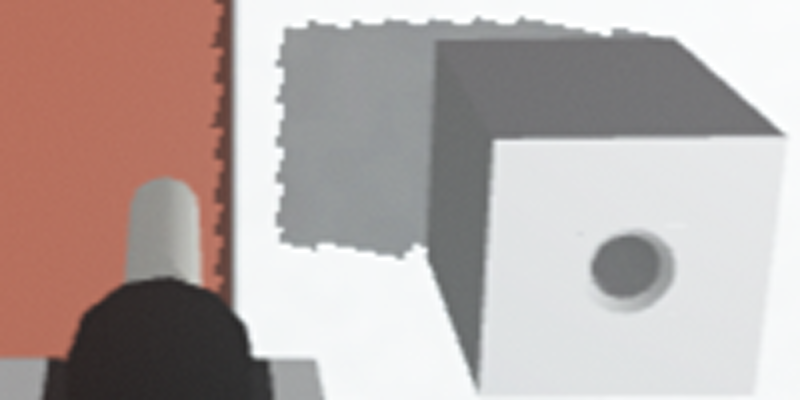

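>>> {"name": "arm_command", "arguments": {"deltas": [{"dx": 0.02,"dy": 0.3,"dz": 0.0,"spin": 0.0},{"dx": 0.04,"dy": 0.6,"dz": 0.0,"spin": 0.0},{"dx": 0.06,"dy": 0.86,"dz": 0.0,"spin": 0.0},{"dx": 0.06,"dy": 0.86,"dz": -0.1,"spin": 0.0},{"dx": 0.06,"dy": 0.86,"dz": -0.2,"spin": 0.0},{"dx": 0.06,"dy": 0.86,"dz": -0.2,"spin": 0.0}]}}

```text
t: 51.4
eef_pos: [0.4415, -0.0977, 0.1477]
tcp_rot: [[-0.228, 0.974, 0.011], [0.974, 0.228, -0.009], [-0.012, 0.008, -1.0]]
contact_force: [-0.6, -0.5, -1.2]
opening: 0.0195
```

```bash
python3 - <<'E'
from h import *
s=bot.get_state();p=s['eef_pos'];print(p,s['tcp_rot'].round(3))
c=grab('wrist');crop(c,'w39',240,180,400,300,5)
c=grab('scene');crop(c,'s39',310,130,410,230,6)
c=grab('top');crop(c,'t39',290,240,410,350,6)
E
```

```text
[ 0.44150219 -0.09768317  0.14769649] [[-0.228  0.974  0.011]
 [ 0.974  0.228 -0.009]
 [-0.012  0.008 -1.   ]]
```

View pics/w39.png

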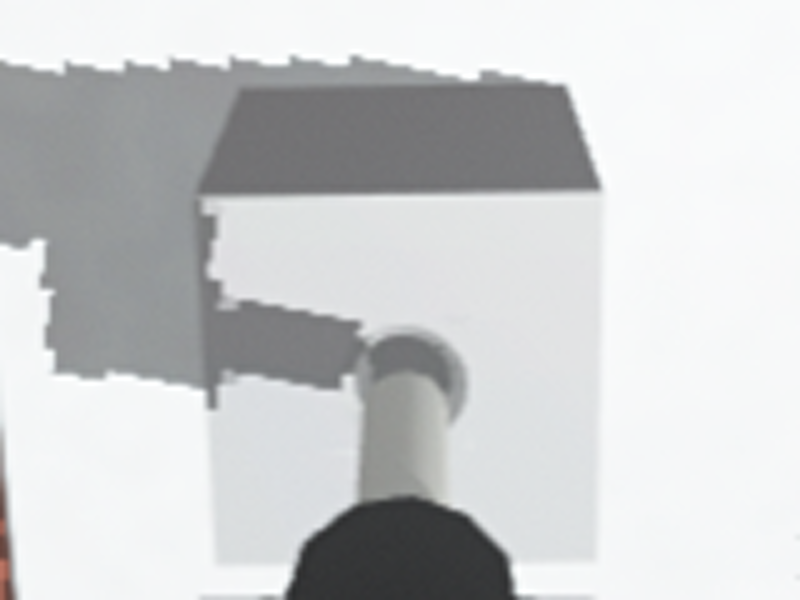

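View pics/s39.png

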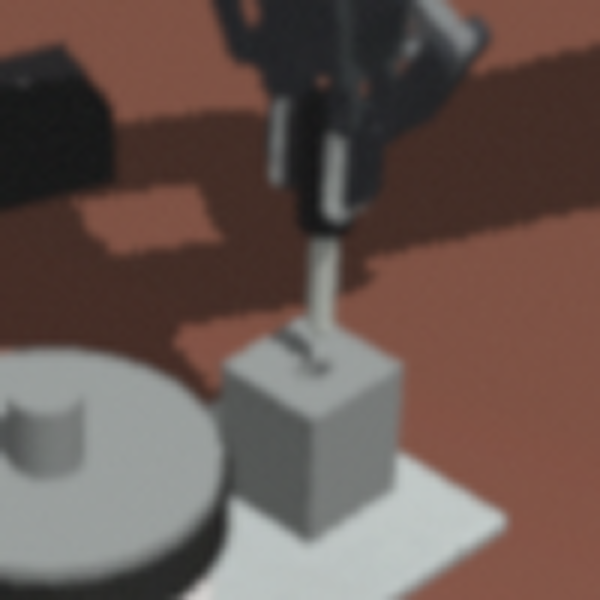

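```bash
python3 - <<'E'
from h import *
s=bot.get_state();p=s['eef_pos']
c=grab('wrist')
t=ray(c,320.7,261.8,p[2]-.064);h=ray(c,322.3,255.5,.07);print(t,h,h-t)
t=ray(c,320.7,261.0,p[2]-.064);print(h-t)
E
```

```text
[ 0.44328068 -0.09710022  0.08577312] [ 0.4451977  -0.09574197  0.07      ] [ 0.00191703  0.00135825 -0.01577312]
[ 0.00241519  0.00147603 -0.01577312]
```

>>> {"name": "arm_command", "arguments": {"deltas": [{"dx": 0.018,"dy": 0.014,"dz": 0.0,"spin": 0.0},{"dx": 0.018,"dy": 0.014,"dz": 0.0,"spin": 0.0},{"dx": 0.018,"dy": 0.014,"dz": -0.05,"spin": 0.0},{"dx": 0.018,"dy": 0.014,"dz": -0.1,"spin": 0.0},{"dx": 0.018,"dy": 0.014,"dz": -0.1,"spin": 0.0}]}}

```text
t: 52.1
eef_pos: [0.4439, -0.0961, 0.1389]
tcp_rot: [[-0.228, 0.973, 0.013], [0.973, 0.229, -0.01], [-0.012, 0.01, -1.0]]
contact_force: [-0.5, 0.0, 0.3]
opening: 0.0196
```

```bash
python3 - <<'E'
from h import *
s=bot.get_state();p=s['eef_pos'];print(p,s['contact_force'])
c=grab('wrist');crop(c,'w40',240,180,400,300,5)
c=grab('scene');crop(c,'s40',310,130,410,230,6)
E
```

```text
[ 0.44385181 -0.09613434  0.13891134] [-0.53119012  0.01741826  0.29224484]
```

View pics/w40.png

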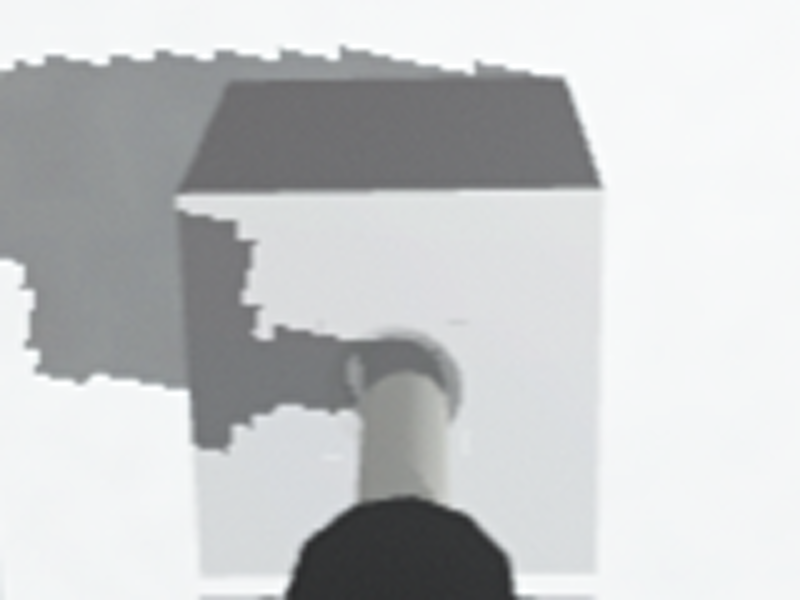

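View pics/s40.png

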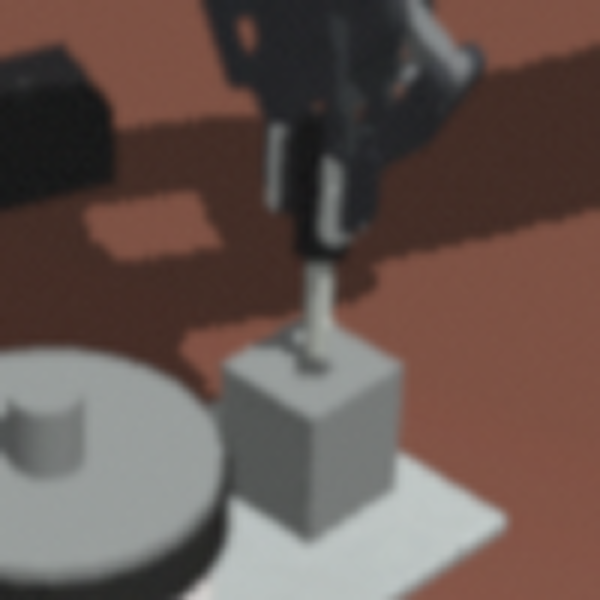

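```bash
python3 - <<'E'
from h import *
s=bot.get_state();p=s['eef_pos']
c=grab('wrist')
for tr,hr in((410,382),(407,384)):
    t=ray(c,240+404/5,180+tr/5,p[2]-.064);h=ray(c,240+405/5,180+hr/5,.07);print(t,h,h-t)
print(proj(c,[*p[:2],p[2]-.064]))
E
```

```text
[ 0.44518334 -0.09545017  0.07573541] [ 0.44389996 -0.09567826  0.07      ] [-0.00128338 -0.00022809 -0.00573541]
[ 0.44480954 -0.09553869  0.07573541] [ 0.44415362 -0.09561814  0.07      ] [-6.55924739e-04 -7.94497038e-05 -5.73540682e-03]
[319.89926222 260.26701887]
```

>>> {"name": "arm_command", "arguments": {"deltas": [{"dx": -0.007,"dy": 0.0,"dz": -0.03,"spin": 0.0},{"dx": -0.007,"dy": 0.0,"dz": -0.06,"spin": 0.0},{"dx": -0.007,"dy": 0.0,"dz": -0.09,"spin": 0.0},{"dx": -0.007,"dy": 0.0,"dz": -0.12,"spin": 0.0},{"dx": -0.007,"dy": 0.0,"dz": -0.14,"spin": 0.0}]}}

```text
t: 52.75
eef_pos: [0.4438, -0.0964, 0.1258]
tcp_rot: [[-0.228, 0.973, 0.014], [0.973, 0.229, -0.011], [-0.014, 0.012, -1.0]]
contact_force: [1.2, -0.3, -0.2]
opening: 0.0198
```

>>> {"name": "arm_command", "arguments": {"deltas": [{"dx": 0.0,"dy": 0.0,"dz": -0.06,"spin": 0.0},{"dx": 0.0,"dy": 0.0,"dz": -0.14,"spin": 0.0},{"dx": 0.0,"dy": 0.0,"dz": -0.22,"spin": 0.0},{"dx": 0.0,"dy": 0.0,"dz": -0.28,"spin": 0.0},{"dx": 0.0,"dy": 0.0,"dz": -0.3,"spin": 0.0}]}}

```text
t: 53.25
eef_pos: [0.4438, -0.0964, 0.0952]
tcp_rot: [[-0.228, 0.973, 0.015], [0.973, 0.229, -0.011], [-0.014, 0.012, -1.0]]
contact_force: [1.3, -0.7, 1.2]
opening: 0.0195
```

>>> {"name": "arm_command", "arguments": {"deltas": [{"dx": 0.0,"dy": 0.0,"dz": -0.04,"spin": 0.0},{"dx": 0.0,"dy": 0.0,"dz": -0.08,"spin": 0.0},{"dx": 0.0,"dy": 0.0,"dz": -0.11,"spin": 0.0},{"dx": 0.0,"dy": 0.0,"dz": -0.125,"spin": 0.0}]}}

```text
t: 53.65
eef_pos: [0.4441, -0.0965, 0.084]
tcp_rot: [[-0.228, 0.973, 0.015], [0.973, 0.229, -0.011], [-0.014, 0.012, -1.0]]
contact_force: [-7.6, 1.8, 18.9]
opening: 0.0198
```

>>> {"name": "arm_command", "arguments": {"deltas": [{"dx": 0.0,"dy": 0.0,"dz": -0.015,"spin": 0.0},{"dx": 0.0,"dy": 0.0,"dz": -0.02,"spin": 0.0}]}}

```text
t: 53.85
eef_pos: [0.4442, -0.0965, 0.0839]
tcp_rot: [[-0.228, 0.973, 0.015], [0.973, 0.229, -0.011], [-0.014, 0.012, -1.0]]
contact_force: [-9.0, 2.1, 19.8]
opening: 0.02
```

>>> {"name": "arm_command", "arguments": {"deltas": [{"dx": 0.0,"dy": 0.0,"dz": 0.0,"spin": 0.0},{"dx": 0.0,"dy": 0.0,"dz": 0.0,"spin": 0.0},{"dx": 0.0,"dy": 0.0,"dz": 0.0,"spin": 0.0},{"dx": 0.0,"dy": 0.0,"dz": 0.0,"spin": 0.0},{"dx": 0.0,"dy": 0.0,"dz": 0.0,"spin": 0.0},{"dx": 0.0,"dy": 0.0,"dz": 0.0,"spin": 0.0}], "jaw": 1}}

```text
t: 54.45
eef_pos: [0.4441, -0.0965, 0.0838]
tcp_rot: [[-0.228, 0.973, 0.015], [0.973, 0.229, -0.011], [-0.014, 0.012, -1.0]]
contact_force: [-0.0, -0.1, -0.0]
opening: 0.085
```

>>> {"name": "arm_command", "arguments": {"deltas": [{"dx": 0.0,"dy": 0.0,"dz": 0.1,"spin": 0.0},{"dx": 0.0,"dy": 0.0,"dz": 0.3,"spin": 0.0},{"dx": 0.0,"dy": 0.0,"dz": 0.7,"spin": 0.0},{"dx": -0.2,"dy": 0.0,"dz": 1.0,"spin": 0.0},{"dx": -0.4,"dy": 0.0,"dz": 1.0,"spin": 0.0},{"dx": -0.4,"dy": 0.0,"dz": 1.0,"spin": 0.0}]}}

```text
t: 55.05
eef_pos: [0.4036, -0.0966, 0.1857]
tcp_rot: [[-0.228, 0.974, 0.018], [0.974, 0.228, -0.012], [-0.016, 0.015, -1.0]]
contact_force: [-0.3, -0.5, -0.3]
opening: 0.0854
```

```bash
python3 - <<'E'
from h import *
s=bot.get_state();p=s['eef_pos'];print(p,s['contact_force'],s['t'])
c=grab('scene');crop(c,'s41',270,130,420,270,5);cv2.imwrite('pics/scene41.png',c['bgr'])
c=grab('top');cv2.imwrite('pics/top41.png',c['bgr'])
c=grab('wrist');cv2.imwrite('pics/w41.png',c['bgr'])
E
```

```text
[ 0.40358169 -0.09663351  0.18569484] [-0.33848098 -0.51081159 -0.31624194] 55.05
```

View pics/s41.png

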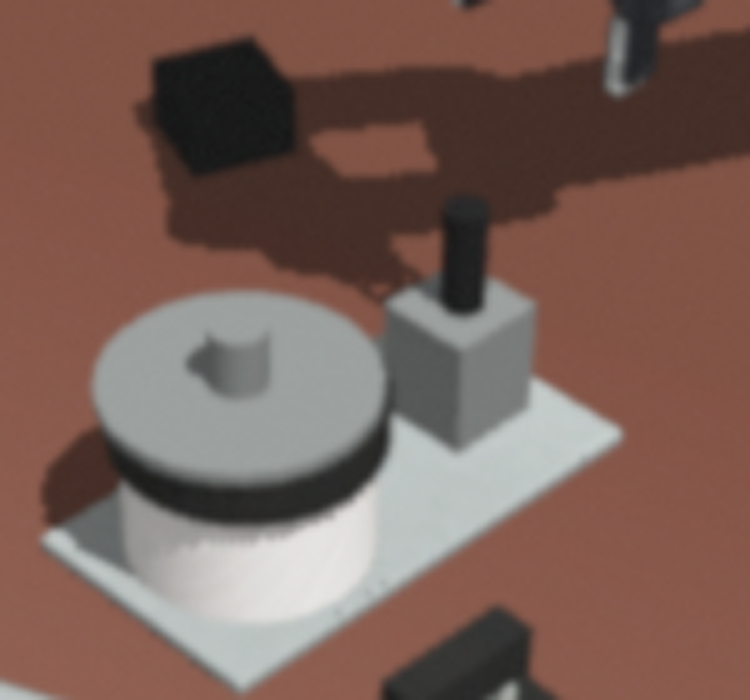

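View pics/scene41.png

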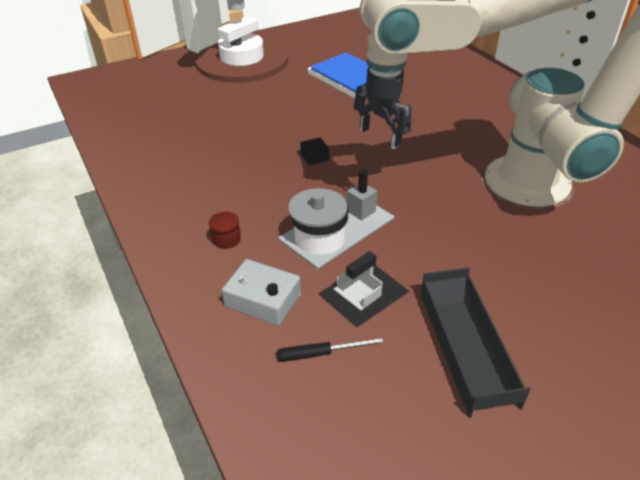

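View pics/top41.png

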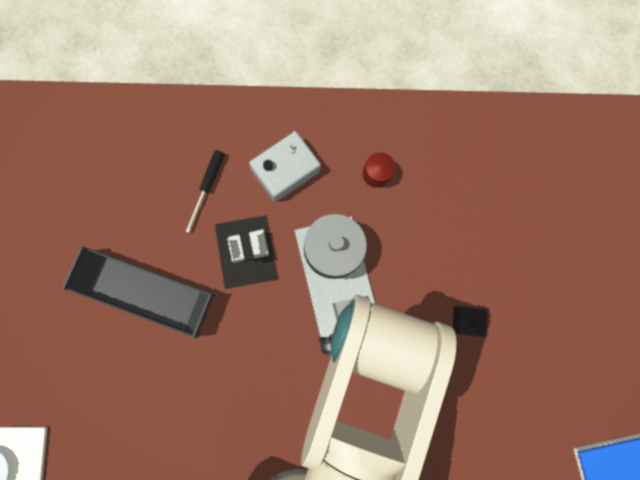

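```bash
python3 - <<'E'
from h import *
c=grab('scene')
f=lambda q:((proj(c,q)-[270,130])*5).round(1)
import math
for lift in(0,.003):
    print(lift,'flange top near edge',[f([.5752+.064*math.cos(a),-.0645+.064*math.sin(a),.101+lift]) for a in(math.radians(62),)],'knob top',f([.5752,-.0645,.131+lift]))
print('probe top',f([.4441,-.0961,.125]),f([.4441,-.0961,.128]))
print(bot.job_done())
E
```

```text
0 flange top near edge [array([247.4, 467.9])] knob top [244.4 318.3]
0.003 flange top near edge [array([247.3, 462.4])] knob top [244.3 312.7]
probe top [464.7 204.4] [464.9 199. ]
the job is handed in; nothing more can be done
None
```

I've handed the job in. All seven lumps are in the canister, the lid is pressed on, the probe is in the well and the empty scoop is upright on its mat. It took about 55 s of the 210 s allowed.

- **Lumps:** I moved four, then three, with the scoop and shook them out over the canister. Two of the last three fell back into the tray when I lifted the scoop, so I scooped again before dumping. The last view into the canister showed seven lumps. The tray and scoop pan were empty, and the fingers did not touch any lump.
- **Lid:** It met a hard stop with its origin at 0.081 m, which is the fully home height. A second press on the knob, with the fingers shut, stopped at 0.131 m, where the knob top should be. The final picture shows it down on the collar.
- **Probe:** It reached a hard stop at the expected height, and in the final picture its shoulder sits on the block.
- **Forces:** The highest wrist force I read was about 43 N, while pressing the lid down with the knob gripped.
- **Disagreements:** One automatic fit of the lid's position in the overhead view failed because the arm was in the way, so I used the wrist camera instead. In the final scene picture the lid looked about 2 to 3 mm lower than its calculated position. That is about the size of the camera calibration error, and the press stops showed it fully home.
- **Everything else:** The control box, pot and screwdriver were not touched. I did not notice anything being knocked during the run.

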